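# Charge the magnetic polisher

### The job

Switch the polisher's drive selector from forward to its centre off position, without letting it go over into reverse. Then take the scoop, tip its six brass spacers through the funnel into the jar, and set the empty scoop gently back down on the bench, right way up. Leave the funnel seated in the jar with no spacer left in it, and do not disturb the lid, the bottle or the screwdriver.

Things in the scene. Friction and masses are not known exactly. Their poses are not given: they have to be found in the camera images.
- switch (a joint): Drive selector on the blue end: a sprung three-position toggle. Radians from upright: 0 = off, +0.40 = forward (leans to the machine's +x, green mark), -0.40 = reverse (-x, red mark). A sprung ball detent holds each; off pulls it in from within 0.14, the others from beyond 0.22. It takes about 5 N at its cap. Its hinge lies along the machine's y, 56 mm below switch_cap along the bat. It starts in forward.
- switch_cap (a point): Where to hold the selector's black cap, a cylinder 18 mm across and 30 mm long along the bat: its top is 12 mm above this point, its lower end 18 mm below; the machine's top is about 58 mm below. Axes: z along the bat, y along its hinge (the machine's y).
- polisher: Bench magnetic parts polisher, fixed, 190 mm (x) by 300 mm (y). Origin at the centre of its underside; its front faces its own -x. Its grey end (y from -150 to 30 mm) is 60 mm high and carries the clear jar at y = -65 mm; its blue control end (y from 30 to 150 mm) is 85 mm high and carries the selector at x = 0, y = 90 mm.
- jar_mouth (a point): Centre of the mouth of the clear upright jar that is clamped on the polisher, 165 mm above the bench. The jar is 86 mm across and 105 mm tall outside; its neck is 58 mm across outside, 50 mm inside, and begins 88 mm up. The funnel sits in it.
- jar_floor (a point): Centre of the jar's inner floor, 100 mm below its mouth.
- funnel_rim (a point): Centre of the wide upper rim of the white funnel, z up its axis. The funnel is loose (90 g) and stands in the jar's neck on its flat collar: rim 112 mm across, 55 mm above the jar's mouth when seated; its cone runs down 50 mm to a spout 39 mm wide inside that reaches 26 mm into the neck. Two spacers dropping together can bridge the spout.
- scoop_grip (a point): Where to hold the steel bench scoop: the middle of its blue handle, a level bar 20 mm wide, 16 mm thick and 94 mm long along the scoop's x; its middle is 30 mm above the bench as the scoop stands, 83 mm behind the middle of the pan. Axes are the scoop's: x towards its pouring lip, z up.
- scoop_lip (a point): Middle of the scoop's open pouring lip, on the pan's floor (3 mm above its underside): 131 mm ahead (along the scoop's x) of point scoop_grip and 27 mm below it. Axes are the scoop's.
- spacer1_mid (a point): Centre of brass hexagonal spacer 1 of 6 (about 18 mm across and 18 mm long, 24 g), which starts standing in the scoop's pan. It starts to slide in the scoop at a slope of 9 to 14 degrees.
- spacer2_mid (a point): Centre of brass hexagonal spacer 2 of 6 (about 18 mm across and 18 mm long, 24 g), which starts standing in the scoop's pan. It starts to slide in the scoop at a slope of 9 to 14 degrees.
- spacer3_mid (a point): Centre of brass hexagonal spacer 3 of 6 (about 18 mm across and 18 mm long, 24 g), which starts standing in the scoop's pan. It starts to slide in the scoop at a slope of 9 to 14 degrees.
- spacer4_mid (a point): Centre of brass hexagonal spacer 4 of 6 (about 18 mm across and 18 mm long, 24 g), which starts standing in the scoop's pan. It starts to slide in the scoop at a slope of 9 to 14 degrees.
- spacer5_mid (a point): Centre of brass hexagonal spacer 5 of 6 (about 18 mm across and 18 mm long, 24 g), which starts standing in the scoop's pan. It starts to slide in the scoop at a slope of 9 to 14 degrees.
- spacer6_mid (a point): Centre of brass hexagonal spacer 6 of 6 (about 18 mm across and 18 mm long, 24 g), which starts standing in the scoop's pan. It starts to slide in the scoop at a slope of 9 to 14 degrees.
- jar_lid: Bystander: black screw lid of the jar, 68 mm across, 18 mm high, lying on the bench. Origin under its centre.
- rinse_bottle: Bystander: white bottle with a blue cap, 64 mm across, 160 mm tall. Origin under its centre.
- driver: Bystander: screwdriver with a red handle, 200 mm long, lying on the bench along its own x.
- scoop: The whole scoop, 187 mm long, about 0.18 kg; origin under the middle of its pan, x towards the lip, z up. Pan: 96 mm long, 68 mm wide at the back wall (36 mm high), its front half tapering to an open lip 34 mm wide inside; side walls 32 mm high, 24 at the lip. Just tipped, the spacers often wedge two abreast at the lip; tip it with a sideways roll, or tip it back and try again.
Not all that is in view belongs to the job. Of the things that look like the scoop, the smallest one is meant.

How it is judged (in metres and radians):
On the way, in this order (a step that is already met when the one before it is completed fails the run):
1. the selector rests in its centre off position (value of joint switch between -0.09 and 0.09 rad), for 0.3 s.
2. the scoop is tipped with its lip over the funnel (angle between scoop_lip's own z axis and vertical above 0.12 rad and horizontal distance between scoop_lip and funnel_rim below 0.062 m and z of scoop_lip in the frame of funnel_rim above -0.05 m).
3. all six spacers have gone through the funnel into the jar (z of spacer1_mid in the frame of jar_floor between 0 and 0.058 m and horizontal distance between each of spacer1_mid, spacer2_mid, spacer3_mid, spacer4_mid, spacer5_mid, spacer6_mid and jar_floor below 0.042 m and z of spacer2_mid in the frame of jar_floor between 0 and 0.058 m and z of spacer3_mid in the frame of jar_floor between 0 and 0.058 m and z of spacer4_mid in the frame of jar_floor between 0 and 0.058 m and z of spacer5_mid in the frame of jar_floor between 0 and 0.058 m and z of spacer6_mid in the frame of jar_floor between 0 and 0.058 m), for 0.2 s.
At the end, for the whole second after the job is handed in: All six spacers lie in the jar below its neck; selector at off (within 0.09 rad); funnel seated in the neck, upright within 7 deg and centred within 8 mm; scoop at rest on the bench, right way up within 7 deg; lid, bottle and screwdriver within 30 mm of their starts (all of step 1 and all of step 3 and distance between funnel_rim and jar_mouth below 0.062 m and angle between each of funnel_rim, scoop_grip's own z axis and vertical below 0.12 rad and horizontal distance between funnel_rim and jar_mouth below 0.008 m and height (world z) of scoop_grip between 0.015 and 0.045 m and linear speed of scoop below 0.02 m/s and distance of each of jar_lid, rinse_bottle, driver from where it was at the start of the episode below 0.03 m); the robot touches nothing.
It fails at once if the selector is pushed over into reverse (value of joint switch below -0.23 rad).
It fails at once if the scoop is dropped: let go with its handle more than 40 mm above where it is when the scoop stands on the bench (height (world z) of scoop_grip above 0.07 m and contact force between each of the arm, the fingers and scoop below 0.05 N).
It fails at once if the funnel is tipped or lifted out of the jar's neck (angle between funnel_rim's own z axis and vertical above 0.5 rad or distance between funnel_rim and jar_mouth above 0.085 m).
It fails at once if the lid, the bottle or the screwdriver is knocked away (50 mm) (distance of any of jar_lid, rinse_bottle, driver from where it was at the start of the episode above 0.05 m).
It also fails if it takes over 67 s, if anything falls off the work surface, if the arm or the gripper's body presses on something with over 40 N, if the wrist force passes 120 N, or if a joint passes its speed limit or range.

### The arm

A 6-joint arm with a two-finger parallel gripper is mounted at the origin on the work surface. World frame = base frame: x ahead of the robot, y to its left, z up, the work surface at z = 0. Lengths are in mm, angles in rad, forces in N, time in s.
With the tool pointing down it reaches from about 350 to 975 mm from the base axis. Payload 7.1 kg.
Tool frame: the origin (TCP) lies at the very end of the fingers, on their centre line; the grasp point (between the pads) lies 19 mm behind it; y points along the fingers, x is the direction in which the jaws open and shut, and the axes are right-handed (so a half turn about y gives the same grasp; the last joint's range is limited). The gripper opens to 88 mm and grips with 3 to 60 N. Pads are 20 mm wide; open, the fingers measure 115 mm over their backs; the gripper's body (75 mm by 178 mm) begins 61 mm behind the grasp point.
Start: joints at [1.317, 0.423, 1.63, -0, 1.089, -0.019], TCP at [145.374, 607.841, 222.675] pointing down, gripper open.
Joint ranges: [-3, 3], [-0.9, 2.11], [0.09, 2.58], [-1.31, 4.45], [0.11, 2.69], [-2.54, 2.54]. Speed limits (rad/s): [2.39, 2.39, 3.01, 3.14, 3.14, 3.14].

### API

Orientations are given as a rotation vector (axis times angle).
In Python, from workcell import ctrl gives the robot as it stands. The module is installed in compiled form; this text tells all that it offers.
- The arm moves only by the tool jog_arm, never from a script. Its argument "steps" is a list of rows, each an object with "turn": the turn, a rotation vector about the world's x, y, z scaled (see below), a list of three; "dp": the shift along the world's x, y, z scaled (see below), a list of three; "claw": the opening, from 0 (shut) to 1 (fully open). In form: [{"turn": [wx, wy, wz], "dp": [x, y, z], "claw": claw}, ...]. A call has 1 to 12 rows; each row is the pose to reach, as a shift and turn from the pose measured when the call began, turning the shorter way round; what a row does not reach only later rows make up. The controller multiplies each number of a shift by 80 mm and each number of a turn by pi rad. A row lasts 1/12 s, in which the tool goes at most 41.7 mm and 7.16 degrees, less where a joint would pass 70% of its speed; a pose out of reach is approached as far as the arm can. A call with a number of a shift or a turn outside -1 to 1 is refused whole. A call with a gripper value outside its range is refused whole. The fingers move at their own pace and stop on an object; the grip force is fixed at half the most. Time passes only in rows, so rows that repeat a pose let the fingers close. It gives the time, the measured TCP pose, the force and the opening at its end, in the units of the state.
- ctrl.get_obs(): the state, without advancing time (a new reading comes with each control period).
- ctrl.get_image(name): name is "scene" or "top" or "wrist"; returns a dict with "img" (400x640x3 uint8, red, green, blue), "range_z" (400x640 float32, mm along the optical axis (not along the pixel's ray), 0 where there is no reading), "fovy" (degrees; the focal length in pixels is half the picture's height over the tangent of half this angle, whatever the lens; pixels are square), "cx", "cy" (the principal point, pixels), "dist_coeffs" ([k1, k2, p1, p2, k3] as OpenCV has them; the pictures are not rectified), "camera_from_world" (4x4, takes a point from world to camera coordinates); the wrist camera has in their place "hand_eye" (4x4, takes a point from camera to tool coordinates, whose origin is the TCP and whose axes are the tool frame's). Camera axes: x right, y down, z forward; pixel columns grow to the right and rows downward; lengths in mm; the calibration is good to about 2 mm. A picture is of the moment at which its call begins: read the wrist's pose just before it.
- ctrl.close_job(): hands the job in, once; it reports no verdict.
The state is a dict: "t": time; "qpos": joint angles; "qvel": joint speeds; "joint_torque": joint torques, N m; "ee_pos": TCP position; "orientation": TCP orientation; "ft_force": force on the tool from outside, world axes, zero at the start; "moment": the same for the moment, N m; "width": finger opening in mm.
Only numpy, scipy, OpenCV 4.12 (cv2) and the standard library are available. Lean on these libraries where they do the work, as an engineer would, in place of code of your own. Each camera call takes 0.05 s, during which the arm holds its last target.

## Working session

There is one attempt and no reset: what is moved stays moved. The work goes in short steps, Python scripts to look and compute and a tool call to move; the robot and the scene stay as the last step left them, time stands still between calls to the robot, and variables do not carry over. Pictures are saved under pics/ and viewed, and the job is handed in when it is done.

Besides the shell and the picture viewer there is one more tool, called after ">>>" as name(argument=value, ...), one argument or row to a line, values as JSON. jog_arm: Moves the arm, as the interface text tells. Its arguments: {"type":"object","properties":{"steps":{"type":"array","items":{"type":"object","properties":{"turn":{"type":"array","items":{"type":"number"}},"dp":{"type":"array","items":{"type":"number"}},"claw":{"type":"number"}}}}},"required":["steps"]}

```bash
mkdir -p pics; cat > h.py <<'E'
import numpy as np, cv2
from scipy.spatial.transform import Rotation as R
from workcell import ctrl
def grab(n,fn=None):
    o=ctrl.get_obs(); d=ctrl.get_image(n)
    if fn: cv2.imwrite('pics/'+fn,cv2.cvtColor(d['img'],cv2.COLOR_RGB2BGR))
    h=d['img'].shape[0]; f=h/2/np.tan(np.radians(d['fovy'])/2)
    d['K']=np.array([[f,0,d['cx']],[0,f,d['cy']],[0,0,1.]])
    d['D']=np.array(d['dist_coeffs'],float)
    if 'hand_eye' in d:
        T=np.eye(4);T[:3,:3]=R.from_rotvec(o['orientation']).as_matrix();T[:3,3]=o['ee_pos']
        d['Twc']=T@np.array(d['hand_eye'])
    else: d['Twc']=np.linalg.inv(np.array(d['camera_from_world']))
    return d
def rays(d,px):
    u=cv2.undistortPoints(np.array(px,float).reshape(-1,1,2),d['K'],d['D']).reshape(-1,2)
    v=np.c_[u,np.ones(len(u))]
    return d['Twc'][:3,3], v@d['Twc'][:3,:3].T
def onz(d,px,z):
    c,v=rays(d,px); return c+v*((z-c[2])/v[:,2])[:,None]
def depth(d,px):
    c,v=rays(d,px); px=np.array(px).reshape(-1,2).astype(int)
    return c+v*d['range_z'][px[:,1],px[:,0]][:,None]
def proj(d,P):
    T=np.linalg.inv(d['Twc']); r,_=cv2.Rodrigues(T[:3,:3])
    return cv2.projectPoints(np.array(P,float).reshape(-1,1,3),r,T[:3,3],d['K'],d['D'])[0].reshape(-1,2)
def cloud(d):
    ys,xs=np.nonzero(d['range_z']>0); P=depth(d,np.c_[xs,ys])
    return xs,ys,P
E
python3 - <<'E'
from h import *
o=ctrl.get_obs(); print(o)
for n in ['scene','top','wrist']:
    d=grab(n,n+'0.png'); print(n,d['fovy'],d['cx'],d['cy'],d['D'],d['Twc'].round(3).tolist())
E
```

```text
{'t': 0.0, 'qpos': array([ 1.31701865e+00,  4.23841653e-01,  1.63071364e+00, -3.86226769e-05,
        1.08857380e+00, -1.89696556e-02]), 'qvel': array([-0.00097732,  0.000301  ,  0.00021527,  0.00053696,  0.00096074,
        0.00034422]), 'joint_torque': array([ 1.47571547e-03, -5.44628549e+01, -2.73667377e+01,  6.44604466e-02,
        2.28203565e-02, -1.32672949e-04]), 'ee_pos': array([145.23488307, 607.30931304, 221.89189767]), 'orientation': array([-1.31213858, -1.03365428,  1.03566435]), 'ft_force': array([-0.06375038,  0.61310074, -0.67954059]), 'moment': array([ 0.01750781, -0.03383178,  0.03478242]), 'width': 87.83941232571496}
scene 53.458548705810486 332.03430643856285 195.84011562996778 [-0.096277  0.        0.        0.        0.      ] [[-0.656, 0.571, -0.493, 1118.381], [0.754, 0.497, -0.428, 664.463], [0.001, -0.653, -0.757, 1162.489], [0.0, 0.0, 0.0, 1.0]]
top 44.976999560566874 317.5005784716767 196.18416371918266 [-0.1499357  0.         0.         0.         0.       ] [[0.015, -0.996, 0.093, 310.79], [-1.0, -0.014, 0.009, 100.901], [-0.008, -0.093, -0.996, 1781.867], [0.0, 0.0, 0.0, 1.0]]
wrist 60.2963176602969 318.3520531762424 198.2865680018285 [0.01523536 0.         0.         0.         0.        ] [[0.232, 0.934, 0.272, 71.235], [0.973, -0.222, -0.065, 626.062], [-0.0, 0.28, -0.96, 384.755], [0.0, 0.0, 0.0, 1.0]]
```

View pics/scene0.png

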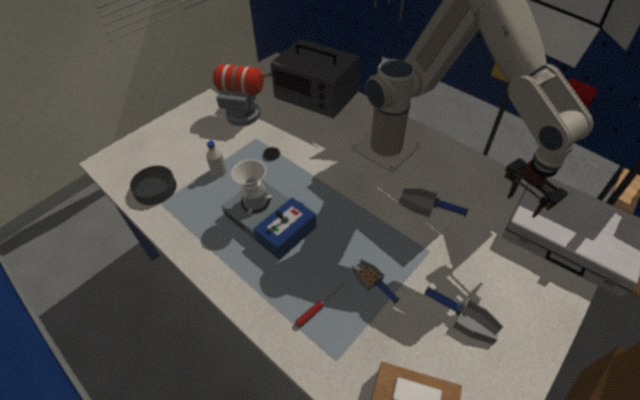

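View pics/top0.png

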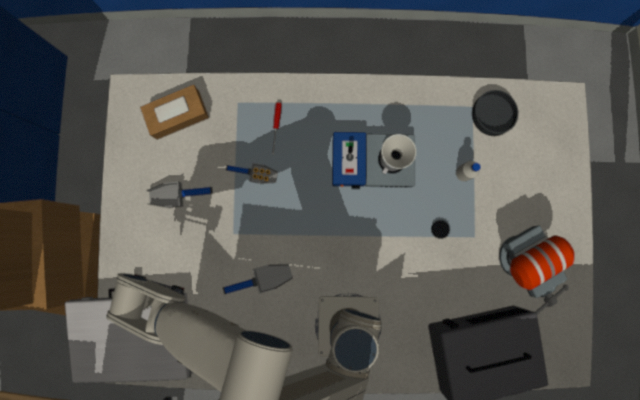

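View pics/wrist0.png

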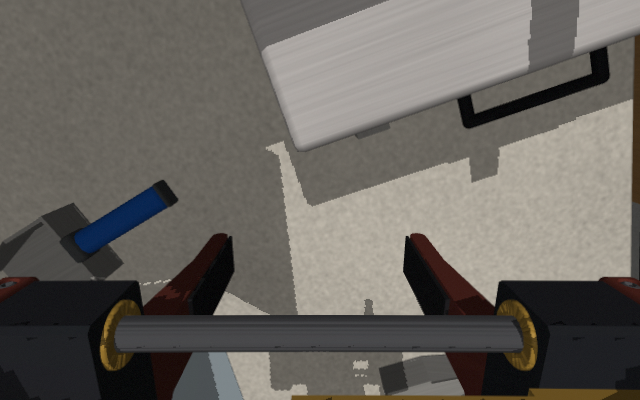

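The scene and top pictures show: the polisher with its blue end at top px (350,158) and funnel at (398,152), and the spacer-filled small scoop at (255,172) with its lip to the right (-y). The driver is at (277,120), the lid at (440,228) and the bottle at (470,170). I'll measure them now.

```bash
python3 - <<'E'
from h import *
for n in ['top','scene']:
    d=grab(n)
    img=d['img']; hsv=cv2.cvtColor(img,cv2.COLOR_RGB2HSV)
    H,S,V=[hsv[...,i].astype(int) for i in range(3)]
    xs,ys,P=cloud(d)
    M=np.zeros(img.shape[:2]+(3,)); M[ys,xs]=P
    np.save(f'pics/{n}.npy',M)
    for name,m in dict(blue=(H>105)&(H<128)&(S>150)&(V>40),brass=(H>8)&(H<25)&(S>100)&(V>60),red=((H<5)|(H>172))&(S>150)&(V>80),green=(H>40)&(H<85)&(S>60)).items():
        k,l,st,c=cv2.connectedComponentsWithStats(m.astype(np.uint8))
        for i in range(1,k):
            if st[i,4]<6: continue
            q=M[l==i]; q=q[np.abs(q).sum(1)>0]
            if len(q)==0: continue
            md=np.median(q,0)
            if not(100<md[0]<1000 and abs(md[1])<700 and md[2]<300): continue
            r=cv2.minAreaRect(np.argwhere(l==i)[:,::-1].astype(np.float32))
            print(n,name,st[i],c[i].round(1),md.round(0),q.min(0).round(),q.max(0).round())
    big=cv2.resize(img[90:210,220:440] if n=='top' else img[150:350,200:420],None,fx=3.5 if n=='top' else 2.9,fy=3.5 if n=='top' else 2.9,interpolation=cv2.INTER_CUBIC)
    cv2.imwrite(f'pics/{n}z.png',cv2.convertScaleAbs(cv2.cvtColor(big,cv2.COLOR_RGB2BGR),alpha=1.5))
E
```

```text
top blue [ 333  133   33   53 1076] [349.2 159.2] [600.   5.  85.] [513. -51.  57.] [700.  64. 100.]
top blue [472 164   8   7  40] [475.5 166.8] [ 571. -426.  162.] [ 560. -438.  151.] [ 582. -412.  167.]
top blue [228 166  20   7  80] [237.7 169.2] [569. 410.  38.] [557. 376.  31.] [580. 448.  48.]
top blue [182 188  28   8 146] [195.4 191.4] [484. 563.  50.] [469. 511.  37.] [497. 612.  61.]
top blue [225 280  28  13 153] [238.4 286. ] [145. 396.  49.] [122. 346.  38.] [168. 445.  61.]
top brass [ 141   85   67   54 1563] [174.8 112.6] [765. 642.  79.] [686. 536.   3.] [877. 775.  92.]
top brass [253 168  17   6  60] [261.3 170.5] [567. 325.  20.] [558. 297.  -6.] [577. 357.  31.]
top brass [253 174  16   7  59] [260.2 177.2] [542. 330.  20.] [531. 301.   2.] [556. 357.  29.]
top red [274 103   7  26 127] [277. 115.] [777. 273.  24.] [729. 262.  13.] [826. 284.  37.]
top red [346 169   7   3  20] [349.2 170. ] [563.   6.  88.] [559.  -5.  81.] [567.  17.  93.]
top green [346 142   7   6  35] [349.1 144. ] [656.   7.  90.] [633.  -4.  79.] [665.  18. 155.]
scene blue [208 142   5  
[... 990 characters left out ...]
 10  16  84] [218.   71.7] [ 304. -700.  235.] [ 265. -730.  208.] [ 329. -677.  249.]
scene red [225  65  10  16  74] [229.   72.6] [ 281. -654.  236.] [ -435. -1722.  -463.] [ 308. -630.  247.]
scene red [234  67  10  16  84] [238.3  73.6] [ 258. -617.  238.] [ 219. -642.  210.] [ 283. -596.  251.]
scene red [245  67  18  21 226] [253.8  76.2] [ 217. -563.  227.] [ -53. -869.    2.] [ 262. -535.  250.]
scene red [292 211   5   3  10] [294.2 212. ] [561.   8.  89.] [557.  -0.  82.] [564.  14.  93.]
scene red [296 302  26  23 175] [308.8 313.4] [780. 277.  25.] [730. 264.  16.] [826. 288.  31.]
scene green [272 227   7   5  21] [274.9 228.6] [654.   9.  89.] [647.  -6.  82.] [659.  18.  93.]
```

View pics/topz.png

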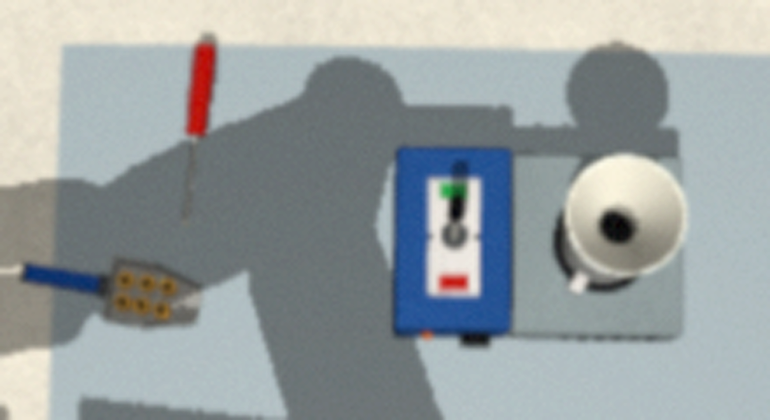

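View pics/scenez.png

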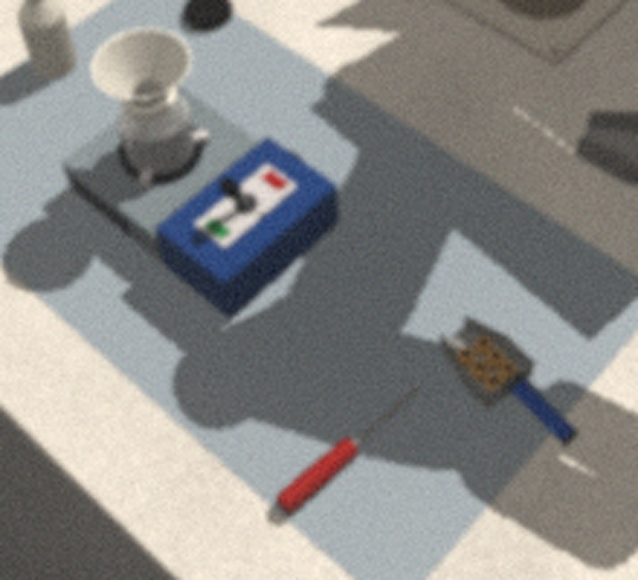

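```bash
python3 - <<'E'
from h import *
o=ctrl.get_obs(); print(R.from_rotvec(o['orientation']).as_matrix().round(3))
for n in ['top','scene']:
    d=grab(n); img=d['img']; hsv=cv2.cvtColor(img,cv2.COLOR_RGB2HSV)
    H,S,V=[hsv[...,i].astype(int) for i in range(3)]
    xs,ys,P=cloud(d); M=np.zeros(img.shape[:2]+(3,)); M[ys,xs]=P
    X,Y,Z=M[...,0],M[...,1],M[...,2]
    # polisher top
    m=(Z>79)&(Z<93)&(X>480)&(X<730)&(Y>-90)&(Y<90)
    k,l,st,c=cv2.connectedComponentsWithStats(m.astype(np.uint8)); i=1+np.argmax(st[1:,4])
    px=np.argwhere(l==i)[:,::-1].astype(float); q=onz(d,px,85)
    print(n,'blue top',cv2.minAreaRect(q[:,:2].astype(np.float32)),np.median(M[l==i][:,2]))
    # rim
    m=(Z>150)&(Z<240)&(X>500)&(X<760)&(Y<-70)&(Y>-260)
    k,l,st,c=cv2.connectedComponentsWithStats(m.astype(np.uint8)); i=1+np.argmax(st[1:,4])
    px=np.argwhere(l==i)[:,::-1].astype(float); q=onz(d,px,220)
    print('rim pts',len(px),'maxz',np.percentile(M[l==i][:,2],98),cv2.minEnclosingCircle(q[:,:2].astype(np.float32)), cv2.minAreaRect(q[:,:2].astype(np.float32)))
    q=M[(Z>205)&(Z<226)&(X>500)&(X<760)&(Y<-70)&(Y>-260)]
    print('rim z>205',cv2.minEnclosingCircle(q[:,:2].astype(np.float32)))
    # dark cap
    m=(V<45)&(Z>100)&(Z<165)&(X>540)&(X<720)&(Y>-40)&(Y<50)
    q=M[m]; print('cap',len(q),q.mean(0) if len(q) else '',np.median(q,0), np.argwhere(m).mean(0)[::-1])
    # handle
    m=(H>105)&(H<128)&(S>120)&(Z>20)&(Z<60)&(X>530)&(X<610)&(Y>350)&(Y<470)
    px=np.argwhere(m)[:,::-1].astype(float); q=onz(d,px,38)[:,:2].astype(np.float32)
    mu=q.mean(0);w,v=np.linalg.eigh(np.cov((q-mu).T)); print('handle',mu,v[:,1],cv2.minAreaRect(q))
    m=(H>8)&(H<28)&(S>90)&(V>50)&(X>510)&(X<600)&(Y>280)&(Y<370)
    px=np.argwhere(m)[:,::-1].astype(float); q=onz(d,px,20)[:,:2].astype(np.float32); print('brass',q.mean(0),cv2.minAreaRect(q))
E
```

```text
[[ 0.233 -0.    -0.973]
 [ 0.973 -0.001  0.233]
 [-0.001 -1.     0.   ]]
top blue top ((607.5331420898438, 4.382587432861328), (188.0880126953125, 118.17929077148438), 0.6478925943374634) 85.3746638778556
rim pts 828 maxz 223.0940406177443 ((609.55322265625, -148.92236328125), 57.74199295043945) ((609.6065673828125, -149.03598022460938), (109.40547943115234, 112.04928588867188), 45.38800048828125)
rim z>205 ((609.9363403320312, -150.1473388671875), 58.43499755859375)
cap 19 [627.30867365   6.7838651  147.32474809] [627.62940718   6.83210691 148.18804717] [350. 149.]
handle [568.3565 410.9472] [0.16063164 0.98701443] ((568.9542846679688, 411.4491271972656), (78.66346740722656, 16.624122619628906), 79.38961791992188)
brass [554.4245  327.16818] ((552.3795166015625, 326.6000061035156), (64.04224395751953, 45.09260940551758), 85.46553039550781)
scene blue top ((607.6185913085938, 9.308555603027344), (191.471923828125, 122.68716430664062), 0.015861155465245247) 86.60164518449733
rim pts 797 maxz 222.8206970309897 ((617.4242553710938, -132.45953369140625), 75.36848449707031) ((607.0482788085938, -132.86790466308594), (143.2051239013672, 112.3475341796875), 83.0004653930664)
rim z>205 ((605.48876953125, -150.60203552246094), 59.71870422363281)
cap 25 [629.40086841  10.7965599  143.89493691] [629.22366889  11.68670632 146.55532515] [279.04 214.56]
handle [569.8783  412.65897] [0.17003069 0.98543877] ((568.8638305664062, 413.02777099609375), (74.28111267089844, 14.572672843933105), 80.43543243408203)
brass [554.5526 327.2478] ((554.652099609375, 326.1906433105469), (57.84969711303711, 45.27391052246094), 76.39384460449219)
```

The machine is square to the world: hinge ≈ (608, 6, 87) and funnel ≈ (609, -149, 220), which matches the 155 mm spacing. The scoop grip is ≈ (569, 412), with its x axis along (-0.165, -0.986). I'll move towards the selector.

>>> jog_arm(
  steps=[
    {"dp": [0.75,-0.94,0.25],"turn": [0,0,-0.053],"claw": 1},
    {"dp": [0.75,-0.94,0.25],"turn": [0,0,-0.053],"claw": 1},
    {"dp": [0.75,-0.94,0.25],"turn": [0,0,-0.053],"claw": 1},
  ],
)

```text
t: 0.6
ee_pos: [207.0, 529.7, 243.0]
orientation: [-1.375, -0.906, 0.907]
ft_force: [0.9, 0.9, 0.4]
width: 87.7
```

>>> jog_arm(
  steps=[
    {"dp": [0.75,-0.94,0.25],"turn": [0,0,-0.053],"claw": 1},
    {"dp": [0.75,-0.94,0.25],"turn": [0,0,-0.053],"claw": 1},
    {"dp": [0.75,-0.94,0.25],"turn": [0,0,-0.053],"claw": 1},
  ],
)

```text
t: 0.85
ee_pos: [268.8, 452.0, 263.9]
orientation: [-1.429, -0.777, 0.777]
ft_force: [0.1, 0.6, -0.7]
width: 87.8
```

>>> jog_arm(
  steps=[
    {"dp": [0.75,-0.94,0],"turn": [0,0,-0.053],"claw": 1},
    {"dp": [0.75,-0.94,0],"turn": [0,0,-0.053],"claw": 1},
    {"dp": [0.75,-0.94,0],"turn": [0,0,-0.053],"claw": 1},
  ],
)

```text
t: 1.1
ee_pos: [330.7, 373.9, 264.2]
orientation: [-1.475, -0.647, 0.646]
ft_force: [-0.3, 0.7, 0.2]
width: 87.9
```

>>> jog_arm(
  steps=[
    {"dp": [0.75,-0.94,0],"turn": [0,0,-0.053],"claw": 1},
    {"dp": [0.75,-0.94,0],"turn": [0,0,-0.053],"claw": 1},
    {"dp": [0.75,-0.94,0],"turn": [0,0,-0.053],"claw": 1},
  ],
)

```text
t: 1.35
ee_pos: [392.7, 295.9, 264.5]
orientation: [-1.513, -0.515, 0.513]
ft_force: [0.8, -0.6, -0.0]
width: 87.8
```

>>> jog_arm(
  steps=[
    {"dp": [0.83,-0.9,0],"turn": [0,0,-0.053],"claw": 1},
    {"dp": [0.83,-0.9,0],"turn": [0,0,-0.053],"claw": 1},
    {"dp": [0.83,-0.9,0],"turn": [0,0,-0.053],"claw": 1},
  ],
)

```text
t: 1.6
ee_pos: [461.6, 221.3, 264.9]
orientation: [-1.541, -0.384, 0.38]
ft_force: [-0.1, 0.0, 0.2]
width: 88.1
```

>>> jog_arm(
  steps=[
    {"dp": [0.83,-0.9,0],"turn": [0,0,-0.053],"claw": 1},
    {"dp": [0.83,-0.9,0],"turn": [0,0,-0.053],"claw": 1},
    {"dp": [0.83,-0.9,0],"turn": [0,0,-0.053],"claw": 1},
  ],
)

```text
t: 1.85
ee_pos: [530.9, 146.5, 265.2]
orientation: [-1.562, -0.252, 0.245]
ft_force: [-0.4, 0.1, 0.1]
width: 88.0
```

>>> jog_arm(
  steps=[
    {"dp": [0.83,-0.9,0],"turn": [0,0,-0.053],"claw": 0.7},
    {"dp": [0.83,-0.9,0],"turn": [0,0,-0.053],"claw": 0.7},
    {"dp": [0.83,-0.9,0],"turn": [0,0,-0.053],"claw": 0.7},
  ],
)

```text
t: 2.1
ee_pos: [600.2, 71.4, 265.4]
orientation: [-1.574, -0.119, 0.11]
ft_force: [0.7, 0.1, 0.1]
width: 71.2
```

>>> jog_arm(
  steps=[
    {"dp": [0.83,-0.9,0],"turn": [0,0,-0.053],"claw": 0.7},
    {"dp": [0.83,-0.9,0],"turn": [0,0,-0.053],"claw": 0.7},
    {"dp": [0.83,-0.9,0],"turn": [0,0,-0.053],"claw": 0.7},
    {"dp": [0.83,-0.9,0],"turn": [0,0,-0.053],"claw": 0.7},
  ],
)

```text
t: 2.43
ee_pos: [669.0, -3.8, 265.0]
orientation: [-1.578, 0.014, -0.024]
ft_force: [-1.2, 0.4, -0.6]
width: 61.5
```

```bash
python3 - <<'E'
from h import *
d=grab('wrist','w1.png'); o=ctrl.get_obs(); print(o['ee_pos'],o['qpos'],R.from_rotvec(o['orientation']).as_matrix().round(3))
print(proj(d,[[608,6,143],[629.8,6,138.6],[609,-149,220],[622.4,6,121]]))
E
```

```text
[667.41812653  -2.06325801 264.86200985] [-0.017913    0.44271773  1.49598957 -0.0069638   1.19791633  0.00746063] [[ 1.     0.005  0.023]
 [-0.023 -0.007  1.   ]
 [ 0.005 -1.    -0.006]]
[[244.26892491 181.94342517]
 [270.6608711  180.11378586]
 [242.21898705 405.01641742]
 [264.94844653 175.75733877]]
```

View pics/w1.png

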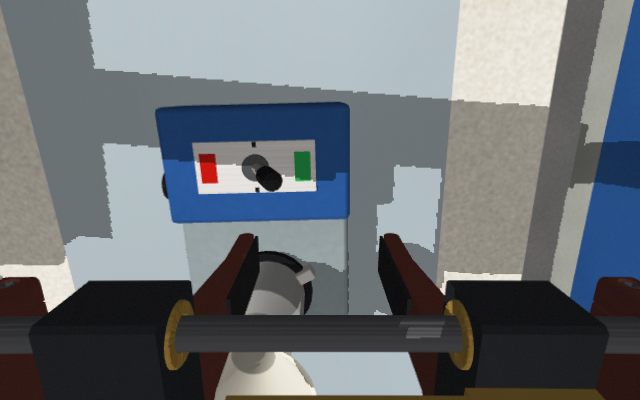

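The cap is at px (269,179) and I predicted (271,180), so they agree. Next I'll check the hinge line from the black tick marks at (253,144) and (257,189).

```bash
python3 - <<'E'
from h import *
d=grab('wrist'); print(onz(d,[[253.5,144.5],[257.5,189.5],[208,168],[303,166]],86).round(1), onz(d,[[269,179]],139))
E
```

```text
[[605.9  31.8  86. ]
 [606.5 -14.2  86. ]
 [558.5   9.3  86. ]
 [653.9   9.2  86. ]] [[626.69025542   8.95331143 139.        ]]
```

>>> jog_arm(
  steps=[
    {"dp": [-0.07,0.12,-0.3],"turn": [0,0.07,0.007],"claw": 0.65},
    {"dp": [-0.14,0.12,-0.6],"turn": [0,0.127,0.007],"claw": 0.65},
    {"dp": [-0.14,0.12,-0.76],"turn": [0,0.127,0.007],"claw": 0.65},
    {"dp": [-0.14,0.12,-0.76],"turn": [0,0.127,0.007],"claw": 0.65},
    {"dp": [-0.14,0.12,-0.76],"turn": [0,0.127,0.007],"claw": 0.65},
  ],
)

```text
t: 2.95
ee_pos: [654.2, 10.4, 200.7]
orientation: [-1.558, 0.312, 0.318]
ft_force: [0.4, 0.2, 1.1]
width: 57.3
```

```bash
python3 - <<'E'
from h import *
d=grab('wrist','w2.png'); o=ctrl.get_obs(); print(o['ee_pos'],o['qpos'],R.from_rotvec(o['orientation']).as_matrix().round(3))
E
```

```text
[654.62303288  10.17972252 202.55551748] [ 2.18618804e-03  6.87494715e-01  1.28145777e+00 -1.01777771e-02
  1.56930461e+00  4.68057493e-04] [[ 0.922 -0.386 -0.006]
 [ 0.002 -0.011  1.   ]
 [-0.386 -0.922 -0.01 ]]
```

View pics/w2.png

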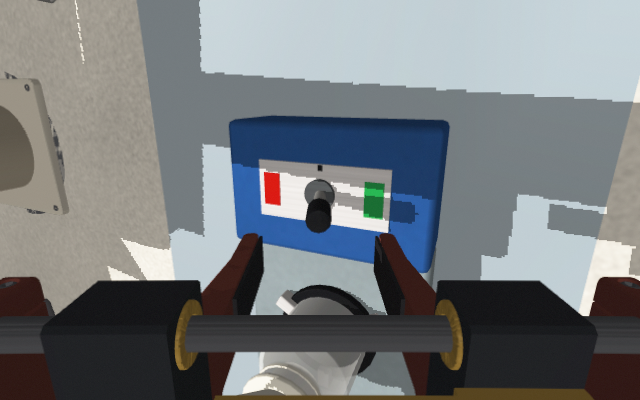

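The bat lies in the jaws' mid-plane at px column 318. I'll advance and close.

>>> jog_arm(
  steps=[
    {"dp": [-0.14,-0.02,-0.33],"turn": [0,0,0],"claw": 0.65},
    {"dp": [-0.28,-0.02,-0.66],"turn": [0,0,0],"claw": 0.65},
    {"dp": [-0.41,-0.03,-0.9],"turn": [0,0,0],"claw": 0.65},
    {"dp": [-0.42,-0.03,-1],"turn": [0,0,0],"claw": 0.65},
    {"dp": [-0.42,-0.03,-1],"turn": [0,0,0],"claw": 0.65},
  ],
)

```text
t: 3.42
ee_pos: [619.7, 8.4, 122.7]
orientation: [-1.559, 0.309, 0.316]
ft_force: [-1.0, 0.6, 0.0]
width: 57.2
```

>>> jog_arm(
  steps=[
    {"dp": [0,0,0],"turn": [0,0,0],"claw": 0.1},
    {"dp": [0,0,0],"turn": [0,0,0],"claw": 0.1},
    {"dp": [0,0,0],"turn": [0,0,0],"claw": 0.1},
    {"dp": [0,0,0],"turn": [0,0,0],"claw": 0.1},
    {"dp": [0,0,0],"turn": [0,0,0],"claw": 0.1},
  ],
)

```text
t: 3.83
ee_pos: [620.3, 8.3, 123.4]
orientation: [-1.559, 0.307, 0.314]
ft_force: [0.4, 0.1, 1.0]
width: 27.1
```

```bash
python3 - <<'E'
from h import *
d=grab('wrist','w3.png'); o=ctrl.get_obs(); print(o['t'],o['ee_pos'],o['ft_force'],o['width'],R.from_rotvec(o['orientation']).as_matrix().round(3))
E
```

```text
3.8833 [620.14936402   8.35475438 123.17482826] [-0.52882492  0.40034911 -0.83274887] 23.17543539067442 [[ 0.923 -0.386 -0.006]
 [ 0.002 -0.011  1.   ]
 [-0.386 -0.922 -0.009]]
```

View pics/w3.png

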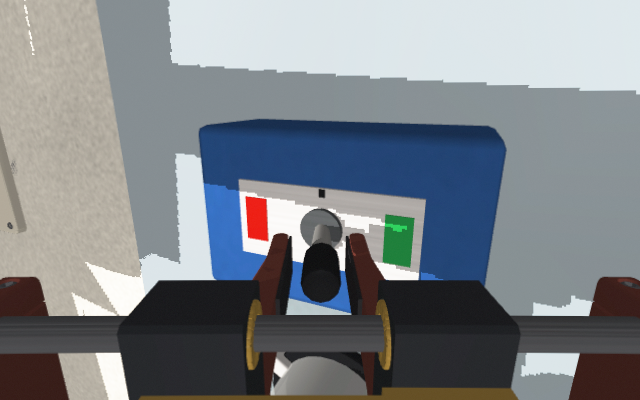

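>>> jog_arm(
  steps=[
    {"dp": [0,0,0],"turn": [0,0,0],"claw": 0.1},
    {"dp": [0,0,0],"turn": [0,0,0],"claw": 0.1},
    {"dp": [0,0,0],"turn": [0,0,0],"claw": 0.1},
  ],
)

```text
t: 4.13
ee_pos: [620.8, 8.3, 123.0]
orientation: [-1.559, 0.307, 0.313]
ft_force: [3.1, 0.2, -2.5]
width: 17.3
```

>>> jog_arm(
  steps=[
    {"dp": [-0.025,0,0.01],"turn": [0,-0.02,0],"claw": 0.1},
    {"dp": [-0.05,0,0.017],"turn": [0,-0.04,0],"claw": 0.1},
    {"dp": [-0.08,0,0.023],"turn": [0,-0.06,0],"claw": 0.1},
    {"dp": [-0.105,0,0.027],"turn": [0,-0.08,0],"claw": 0.1},
    {"dp": [-0.135,0,0.03],"turn": [0,-0.1,0],"claw": 0.1},
    {"dp": [-0.165,0,0.03],"turn": [0,-0.126,0],"claw": 0.1},
    {"dp": [-0.165,0,0.03],"turn": [0,-0.126,0],"claw": 0.1},
    {"dp": [-0.165,0,0.03],"turn": [0,-0.126,0],"claw": 0.1},
  ],
)

```text
t: 4.8
ee_pos: [606.8, 8.3, 125.3]
orientation: [-1.582, -0.001, 0.002]
ft_force: [0.5, 0.3, -4.6]
width: 17.2
```

```bash
python3 - <<'E'
from h import *
d=grab('wrist','w4.png'); o=ctrl.get_obs(); print(o['t'],o['ee_pos'],o['ft_force'],o['width'],R.from_rotvec(o['orientation']).as_matrix().round(3))
E
```

```text
4.85 [606.96956344   8.31560994 125.30043937] [-0.23143524  0.23905537 -0.40730892] 17.2893084706113 [[ 1.    -0.002 -0.002]
 [ 0.002 -0.011  1.   ]
 [-0.002 -1.    -0.011]]
```

View pics/w4.png

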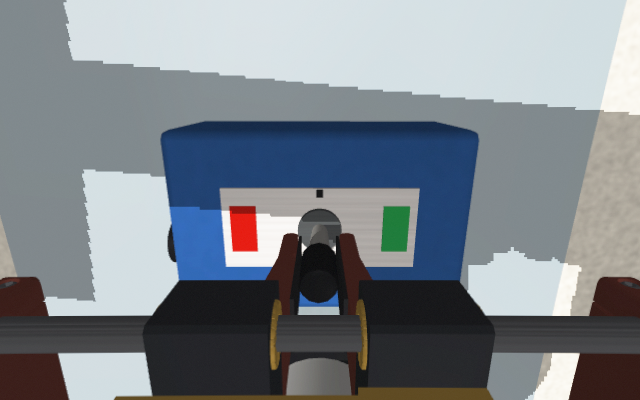

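The bat is upright, midway between the red and green marks, with low force. I'll open and retreat upwards.

>>> jog_arm(
  steps=[
    {"dp": [0,0,0],"turn": [0,0,0],"claw": 0.6},
    {"dp": [0,0,0],"turn": [0,0,0],"claw": 0.6},
    {"dp": [0,0,0],"turn": [0,0,0],"claw": 0.6},
    {"dp": [0,0,0],"turn": [0,0,0],"claw": 0.6},
    {"dp": [0,0,0.1],"turn": [0,0,0],"claw": 0.6},
    {"dp": [0,0,0.5],"turn": [0,0,0],"claw": 0.6},
    {"dp": [0,0,1],"turn": [0,0,0],"claw": 0.6},
    {"dp": [0,0,1],"turn": [0,0,0],"claw": 0.6},
  ],
)

```text
t: 5.52
ee_pos: [611.2, 8.3, 213.0]
orientation: [-1.582, -0.009, -0.006]
ft_force: [1.5, 0.0, 0.1]
width: 52.7
```

```bash
python3 - <<'E'
from h import *
d=grab('wrist','w5.png'); o=ctrl.get_obs(); print(o['t'],o['ee_pos'],o['ft_force'],o['width'])
E
```

```text
5.5667 [609.97242786   8.34045534 210.26840929] [ 1.61484202  0.00381414 -0.03848062] 52.71284300590962
```

View pics/w5.png

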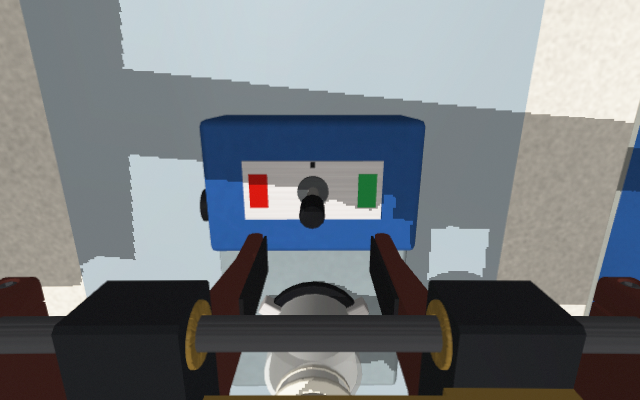

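The selector stands upright at off, with its cap directly over the pivot at column 312, midway between the marks. Next I'll move to the scoop.

>>> jog_arm(
  steps=[
    {"dp": [0,0.9,0.5],"turn": [0,0,-0.02],"claw": 0.6},
    {"dp": [0,0.9,0.5],"turn": [0,0,-0.02],"claw": 0.6},
    {"dp": [0,0.9,0.5],"turn": [0,0,-0.02],"claw": 0.6},
  ],
)

```text
t: 5.82
ee_pos: [611.8, 84.7, 254.1]
orientation: [-1.579, 0.037, -0.055]
ft_force: [0.9, 0.9, -0.4]
width: 52.5
```

>>> jog_arm(
  steps=[
    {"dp": [-0.2,1,0],"turn": [0,0,-0.02],"claw": 0.6},
    {"dp": [-0.2,1,0],"turn": [0,0,-0.02],"claw": 0.6},
    {"dp": [-0.2,1,0],"turn": [0,0,-0.02],"claw": 0.6},
  ],
)

```text
t: 6.07
ee_pos: [594.5, 169.6, 253.8]
orientation: [-1.576, 0.084, -0.101]
ft_force: [-0.2, -0.1, 0.4]
width: 53.1
```

>>> jog_arm(
  steps=[
    {"dp": [-0.2,1,0],"turn": [0,0,-0.013],"claw": 0.6},
    {"dp": [-0.2,1,0],"turn": [0,0,-0.013],"claw": 0.6},
    {"dp": [-0.2,1,0],"turn": [0,0,-0.013],"claw": 0.6},
  ],
)

```text
t: 6.32
ee_pos: [577.0, 254.2, 253.0]
orientation: [-1.574, 0.114, -0.129]
ft_force: [-1.0, -1.1, -0.2]
width: 52.8
```

>>> jog_arm(
  steps=[
    {"dp": [-0.1,1,-0.4],"turn": [0,0,0],"claw": 0.6},
    {"dp": [-0.1,1,-0.4],"turn": [0,0,0],"claw": 0.6},
    {"dp": [-0.1,1,-0.4],"turn": [0,0,0],"claw": 0.6},
  ],
)

```text
t: 6.57
ee_pos: [567.0, 337.2, 217.9]
orientation: [-1.575, 0.114, -0.124]
ft_force: [-0.7, -1.4, -1.3]
width: 52.9
```

>>> jog_arm(
  steps=[
    {"dp": [0,1,-0.8],"turn": [0,0,0],"claw": 0.6},
    {"dp": [0,1,-0.8],"turn": [0,0,0],"claw": 0.6},
    {"dp": [0,1,-0.8],"turn": [0,0,0],"claw": 0.6},
    {"dp": [0,1,-0.8],"turn": [0,0,0],"claw": 0.6},
  ],
)

```text
t: 6.9
ee_pos: [564.7, 418.3, 148.9]
orientation: [-1.579, 0.116, -0.117]
ft_force: [-1.1, -0.8, 0.4]
width: 52.7
```

```bash
python3 - <<'E'
from h import *
d=grab('wrist','w6.png'); o=ctrl.get_obs(); print(o['t'],o['ee_pos'],o['qpos'],R.from_rotvec(o['orientation']).as_matrix().round(3))
print(proj(d,[[569,412,38],[554.5,327,20]]))
hsv=cv2.cvtColor(d['img'],cv2.COLOR_RGB2HSV);H,S,V=[hsv[...,i].astype(int) for i in range(3)]
m=(H>105)&(H<128)&(S>150)
k,l,st,c=cv2.connectedComponentsWithStats(m.astype(np.uint8))
for i in range(1,k):
    if st[i,4]<500: continue
    q=onz(d,np.argwhere(l==i)[:,::-1],38)[:,:2].astype(np.float32)
    print(st[i],cv2.minAreaRect(q), np.median(depth(d,np.argwhere(l==i)[:,::-1]),0))
E
```

```text
6.95 [565.61456934 416.93136326 150.78625   ] [ 0.62249324  0.61511051  1.48536068 -0.01105216  1.04636755  0.77662103] [[ 0.989  0.001  0.148]
 [-0.148 -0.011  0.989]
 [ 0.003 -1.    -0.01 ]]
[[323.66245511 201.02053122]
 [320.95878894 281.97882513]]
[ 145    0   68   95 3585] ((483.086181640625, 544.654541015625), (27.79576873779297, 65.93553924560547), 5.982034683227539) [487.40043503 543.19336664  50.38905381]
[ 309  151   25   92 2101] ((566.978515625, 414.68359375), (78.568115234375, 19.713590621948242), 81.30247497558594) [567.53583021 417.14120845  38.08743412]
```

View pics/w6.png

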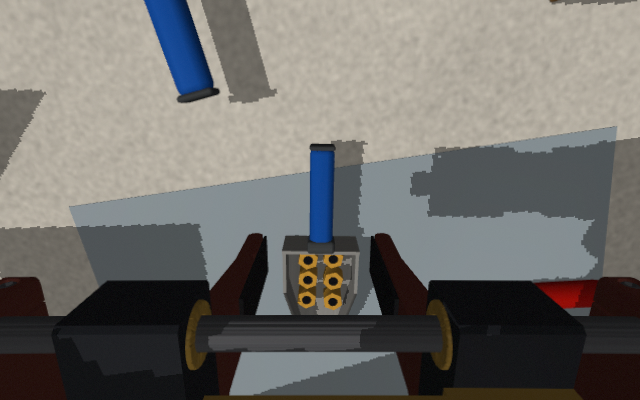

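The handle centreline runs along (0.151, 0.988), so the jaws are already aligned. The grip point is ≈ (566, 408.5). I'll descend to TCP z ≈ 12 and grip.

>>> jog_arm(
  steps=[
    {"dp": [0,-0.1,-0.45],"turn": [0,0,0],"claw": 0.6},
    {"dp": [0,-0.1,-0.9],"turn": [0,0,0],"claw": 0.6},
    {"dp": [0,-0.1,-0.95],"turn": [0,0,0],"claw": 0.6},
    {"dp": [0,-0.1,-0.95],"turn": [0,0,0],"claw": 0.6},
  ],
)

```text
t: 7.28
ee_pos: [564.8, 406.5, 73.3]
orientation: [-1.581, 0.119, -0.117]
ft_force: [-0.5, -0.1, 0.2]
width: 52.5
```

```bash
python3 - <<'E'
from h import *
d=grab('wrist','w7.png'); o=ctrl.get_obs(); print(o['t'],o['ee_pos'],o['ft_force'])
E
```

```text
7.3333 [566.26066018 407.823925    75.58379114] [0.25502977 0.76170344 0.21537275]
```

View pics/w7.png

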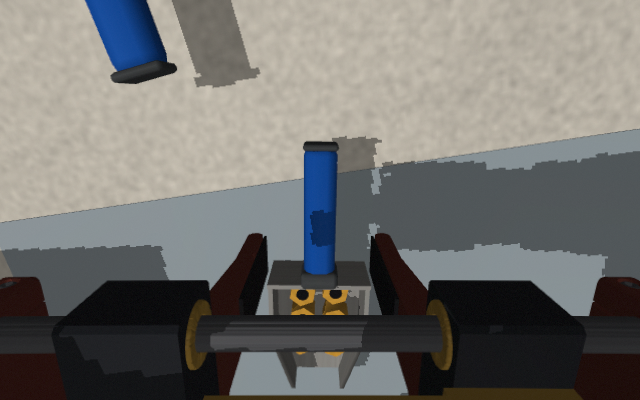

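>>> jog_arm(
  steps=[
    {"dp": [0,0.01,-0.4],"turn": [0,0,0],"claw": 0.6},
    {"dp": [0,0.01,-0.7],"turn": [0,0,0],"claw": 0.6},
    {"dp": [0,0.01,-0.79],"turn": [0,0,0],"claw": 0.6},
    {"dp": [0,0.01,-0.79],"turn": [0,0,0],"claw": 0.6},
  ],
)

```text
t: 7.67
ee_pos: [566.5, 408.3, 12.8]
orientation: [-1.579, 0.117, -0.119]
ft_force: [-0.1, -0.2, 0.3]
width: 53.0
```

>>> jog_arm(
  steps=[
    {"dp": [0,0,0],"turn": [0,0,0],"claw": 0.1},
    {"dp": [0,0,0],"turn": [0,0,0],"claw": 0.1},
    {"dp": [0,0,0],"turn": [0,0,0],"claw": 0.1},
    {"dp": [0,0,0],"turn": [0,0,0],"claw": 0.1},
    {"dp": [0,0,0],"turn": [0,0,0],"claw": 0.1},
    {"dp": [0,0,0],"turn": [0,0,0],"claw": 0.1},
    {"dp": [0,0,0],"turn": [0,0,0],"claw": 0.1},
  ],
)

```text
t: 8.25
ee_pos: [566.6, 408.5, 13.5]
orientation: [-1.579, 0.116, -0.119]
ft_force: [-1.1, 0.4, 3.3]
width: 20.1
```

```bash
python3 - <<'E'
from h import *
d=grab('wrist','w8.png'); o=ctrl.get_obs(); print(o['t'],o['ee_pos'],o['ft_force'],o['moment'],o['width'],o['qpos'])
E
```

```text
8.3 [566.66352725 408.57081773  13.49276657] [-1.76121783  0.84084862  5.31382877] [-0.1395977   0.34704997 -0.06237713] 19.31179597803335 [ 0.61198426  0.7858336   1.53512377 -0.0132849   0.82620584  0.77063138]
```

View pics/w8.png

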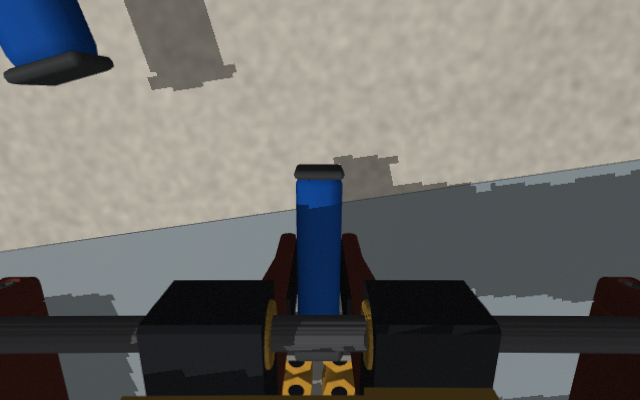

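I have it gripped (width 19.3, at the bar's mid-height). Next is a helper that gives the move numbers for a wanted lip position, pitch, roll and yaw.

```bash
cat > plan.py <<'E'
from h import *
def scoopR(th,ph,yaw): # deg
    return (R.from_euler('z',yaw,degrees=True)*R.from_euler('y',th,degrees=True)*R.from_euler('x',ph,degrees=True))
def save():
    o=ctrl.get_obs(); Rt=R.from_rotvec(o['orientation'])
    yaw=np.degrees(np.arctan2(-0.989,-0.150)); S=scoopR(0,0,yaw)
    grip=np.array([566.2,408.5,30.]); lip=grip+S.apply([131,0,-27])
    np.savez('att.npz',lip=Rt.inv().apply(lip-o['ee_pos']),rot=(Rt.inv()*S).as_quat())
A=lambda:np.load('att.npz')
def now():
    a=A();o=ctrl.get_obs();Rt=R.from_rotvec(o['orientation'])
    S=Rt*R.from_quat(a['rot']); e=S.as_euler('ZYX',degrees=True)
    return o,Rt,Rt.apply(a['lip'])+o['ee_pos'],dict(yaw=e[0].round(1),pitch=e[1].round(1),roll=e[2].round(1))
def plan(targets):
    a=A();o,Rt,l,e=now(); print('t',o['t'],'lip',l.round(1),e,'tcp',o['ee_pos'].round(1),'f',o['ft_force'].round(1),'w',o['width'].round(1)); print('q',o['qpos'].round(2))
    for lip,th,ph,yaw in targets:
        T=scoopR(th,ph,yaw)*R.from_quat(a['rot']).inv()
        p=np.array(lip)-T.apply(a['lip'])
        print('dp',((p-o['ee_pos'])/80).round(3),'turn',((T*Rt.inv()).as_rotvec()/np.pi).round(4),'tcp',p.round(0))
E
python3 - <<'E'
from plan import *
save()
o,Rt,l,e=now(); print(l,e)
plan([(l+[0,0,25],0,0,-98.6),(l+[0,0,60],-7,0,-98.6),(l+[0,0,90],-12,0,-98.6)])
E
```

```text
[546.55609848 278.98120934   3.        ] {'yaw': np.float64(-98.6), 'pitch': np.float64(0.0), 'roll': np.float64(0.0)}Traceback (most recent call last):
  File "<stdin>", line 4, in <module>
  File "plan.py", line 15, in plan
    a=A();o,Rt,l,e=now(); print('t',o['t'],'lip',l.round(1),e,'tcp',o['ee_pos'].round(1),'f',o['ft_force'].round(1),'w',o['width'].round(1)); print('q',o['qpos'].round(2))
                                                                                                                        ^^^^^^^^^^^^^^^^
AttributeError: 'float' object has no attribute 'round'
```

```bash
sed -i "s/o\['width'\].round(1)/round(o['width'],1)/" plan.py
python3 - <<'E'
from plan import *
o,Rt,l,e=now()
plan([(l+[0,0,20],0,0,-98.6),(l+[0,0,60],-7,0,-98.6),(l+[0,0,90],-12,0,-98.6)])
E
```

```text
t 8.3 lip [546.6 279.    3. ] {'yaw': np.float64(-98.6), 'pitch': np.float64(0.0), 'roll': np.float64(0.0)} tcp [566.7 408.6  13.5] f [-1.8  0.8  5.3] w 19.3
q [ 0.61  0.79  1.54 -0.01  0.83  0.77]
dp [-0.001  0.     0.25 ] turn [ 0.     -0.      0.0001] tcp [567. 409.  33.]
dp [-0.     0.004  0.549] turn [-0.0385  0.0058  0.0001] tcp [567. 409.  57.]
dp [-0.002 -0.008  0.781] turn [-0.0659  0.01    0.0001] tcp [567. 408.  76.]
```

>>> jog_arm(
  steps=[
    {"dp": [0,0,0.04],"turn": [0,0,0],"claw": 0.1},
    {"dp": [0,0,0.1],"turn": [0,0,0],"claw": 0.1},
    {"dp": [0,0,0.18],"turn": [-0.005,0.001,0],"claw": 0.1},
    {"dp": [0,0,0.27],"turn": [-0.01,0.0015,0],"claw": 0.1},
    {"dp": [0,0,0.36],"turn": [-0.02,0.003,0],"claw": 0.1},
    {"dp": [0,0,0.46],"turn": [-0.03,0.0045,0],"claw": 0.1},
    {"dp": [0,0,0.55],"turn": [-0.0385,0.0058,0],"claw": 0.1},
    {"dp": [0,0,0.64],"turn": [-0.048,0.0073,0],"claw": 0.1},
    {"dp": [0,0,0.72],"turn": [-0.058,0.0088,0],"claw": 0.1},
    {"dp": [0,0,0.78],"turn": [-0.066,0.01,0],"claw": 0.1},
    {"dp": [0,0,0.78],"turn": [-0.066,0.01,0],"claw": 0.1},
  ],
)

```text
t: 9.22
ee_pos: [567.0, 409.8, 76.5]
orientation: [-1.787, 0.13, -0.109]
ft_force: [-0.3, 0.6, -3.2]
width: 19.8
```

```bash
python3 - <<'E'
from plan import *
grab('wrist','w9.png')
plan([([546.6,279,170],-12,0,-98.6),([560,200,250],-12,0,-95)])
d=grab('scene'); c=d['img'][230:330,320:440]; cv2.imwrite('pics/s9.png',cv2.cvtColor(cv2.resize(c,None,fx=5,fy=5,interpolation=3),cv2.COLOR_RGB2BGR))
E
```

```text
t 9.2667 lip [546.8 280.4  92.8] {'yaw': np.float64(-98.6), 'pitch': np.float64(-11.9), 'roll': np.float64(0.0)} tcp [566.8 409.3  75.9] f [ 0.2  0.4 -2.8] w 20.1
q [ 0.67  0.77  1.4  -0.17  1.13  0.91]
dp [-0.003 -0.017  0.964] turn [-0.0003  0.0002 -0.0001] tcp [567. 408. 153.]
dp [ 0.063 -0.992  1.964] turn [-0.0003  0.0002  0.0199] tcp [572. 330. 233.]
```

View pics/w9.png

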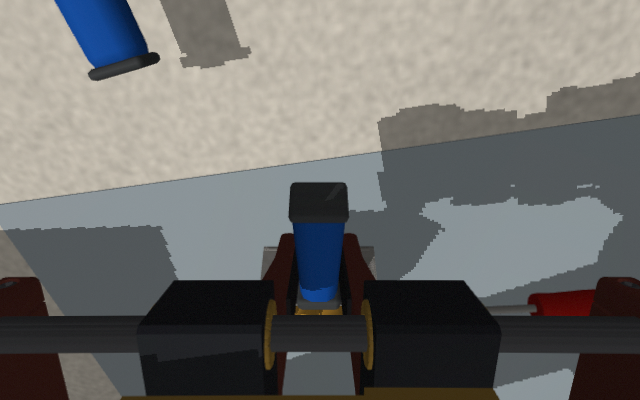

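View pics/s9.png

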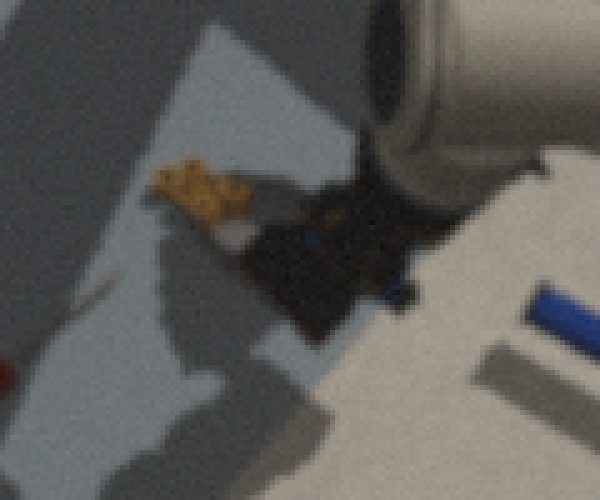

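The scoop seems to have pivoted nose-down in the grip. I'll measure that before going on.

```bash
python3 - <<'E'
from plan import *
d=grab('scene'); img=d['img']; hsv=cv2.cvtColor(img,cv2.COLOR_RGB2HSV);H,S,V=[hsv[...,i].astype(int) for i in range(3)]
m=(H>8)&(H<28)&(S>90)&(V>40); m[:250]=0;m[320:]=0;m[:,:320]=0;m[:,400:]=0
px=np.argwhere(m)[:,::-1]; P=depth(d,px); print(len(px),px.min(0),px.max(0)); print(np.percentile(P,[2,10,50,90,98],axis=0).round())
c=d['img'][240:310,330:420]; cv2.imwrite('pics/s10.png',cv2.convertScaleAbs(cv2.cvtColor(cv2.resize(c,None,fx=8,fy=8,interpolation=2),cv2.COLOR_RGB2BGR),alpha=1.8))
d=grab('top'); c=d['img'][130:220,210:310]; cv2.imwrite('pics/t10.png',cv2.convertScaleAbs(cv2.cvtColor(cv2.resize(c,None,fx=6.5,fy=6.5,interpolation=2),cv2.COLOR_RGB2BGR),alpha=1.8))
# handle end cap in wrist: depth along handle
w=grab('wrist'); print(depth(w,[[318,190],[318,215],[318,225],[318,260],[318,290],[270,265],[365,265]]).round(1))
E
```

```text
155 [351 261] [385 275]
[[532. 265.  11.]
 [538. 271.  16.]
 [550. 296.  22.]
 [565. 315.  30.]
 [570. 321.  33.]]
[[574.7 461.8 108.1]
 [574.  456.8 117. ]
 [573.2 451.8 115.5]
 [569.6 427.8 104.8]
 [565.2 398.2  90.8]
 [534.9 389.4  56. ]
 [588.5 424.  106.8]]
```

View pics/s10.png

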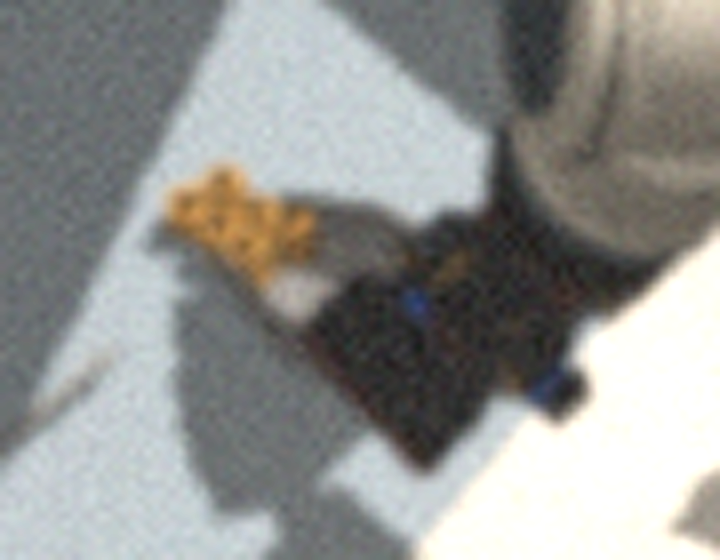

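View pics/t10.png

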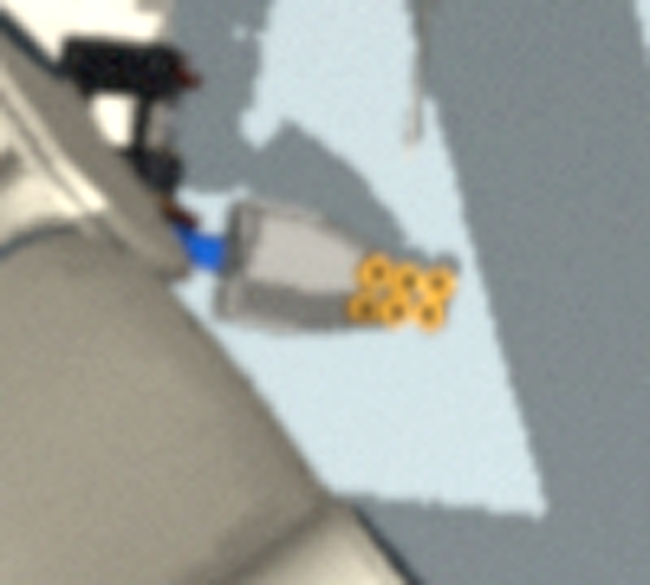

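```bash
python3 - <<'E'
from plan import *
for i in range(3):
    w=grab('wrist'); o=ctrl.get_obs(); P=depth(w,[[318,225],[318,290]]); v=P[1]-P[0]
    print(o['t'],P.round(1).tolist(),'slope',np.degrees(np.arctan2(v[2],np.hypot(v[0],v[1]))).round(1),'F',o['ft_force'].round(2),'M',o['moment'].round(3),o['width'],o['ee_pos'].round(2))
E
```

```text
9.5167 [[573.3, 452.0, 116.1], [565.1, 396.9, 89.6]] slope -25.4 F [ 0.59  0.43 -3.34] M [ 0.253 -0.016 -0.037] 20.108494502764625 [566.45 408.06  75.5 ]
9.5667 [[573.4, 452.1, 116.2], [565.3, 397.7, 90.5]] slope -25.0 F [ 0.36  0.14 -2.74] M [ 0.267  0.044 -0.011] 19.41880497095958 [566.47 408.07  75.55]
9.6167 [[573.4, 451.7, 115.6], [565.3, 397.7, 90.6]] slope -24.6 F [-0.16  0.17 -2.55] M [0.293 0.073 0.035] 19.995473922671348 [566.56 408.15  75.67]
```

It's holding steady at 25° nose-down (moment ≈ 0.27 Nm), with all six spacers still in the pan. I'll set it down flat, keeping the lip in place, and regrip closer to the pan.

>>> jog_arm(
  steps=[
    {"dp": [0,0,-0.05],"turn": [0,0,0],"claw": 0.1},
    {"dp": [0,0,-0.1],"turn": [0,0,0],"claw": 0.1},
    {"dp": [0,0.01,-0.15],"turn": [0,0,0],"claw": 0.1},
    {"dp": [0.006,0.04,-0.22],"turn": [0,0,0],"claw": 0.1},
    {"dp": [0.012,0.08,-0.28],"turn": [0,0,0],"claw": 0.1},
    {"dp": [0.018,0.12,-0.34],"turn": [0,0,0],"claw": 0.1},
    {"dp": [0.024,0.16,-0.42],"turn": [0,0,0],"claw": 0.1},
    {"dp": [0.03,0.2,-0.5],"turn": [0,0,0],"claw": 0.1},
    {"dp": [0.035,0.23,-0.58],"turn": [0,0,0],"claw": 0.1},
    {"dp": [0.04,0.255,-0.66],"turn": [0,0,0],"claw": 0.1},
    {"dp": [0.041,0.27,-0.71],"turn": [0,0,0],"claw": 0.1},
    {"dp": [0.042,0.275,-0.75],"turn": [0,0,0],"claw": 0.1},
  ],
)

```text
t: 10.62
ee_pos: [569.9, 430.8, 15.3]
orientation: [-1.787, 0.132, -0.109]
ft_force: [-2.2, 2.1, 8.4]
width: 20.3
```

```bash
python3 - <<'E'
from plan import *
w=grab('wrist','w11.png'); o=ctrl.get_obs()
print(o['t'],'F',o['ft_force'].round(2),'M',o['moment'].round(3),o['width'],o['ee_pos'].round(2))
d=grab('top'); c=d['img'][130:220,210:310]; cv2.imwrite('pics/t11.png',cv2.convertScaleAbs(cv2.cvtColor(cv2.resize(c,None,fx=6.5,fy=6.5,interpolation=2),cv2.COLOR_RGB2BGR),alpha=1.8))
E
```

```text
10.6667 F [-0.78 -0.49  1.76] M [ 0.073  0.168 -0.016] 20.070241320887583 [569.96 430.82  15.29]
```

View pics/w11.png

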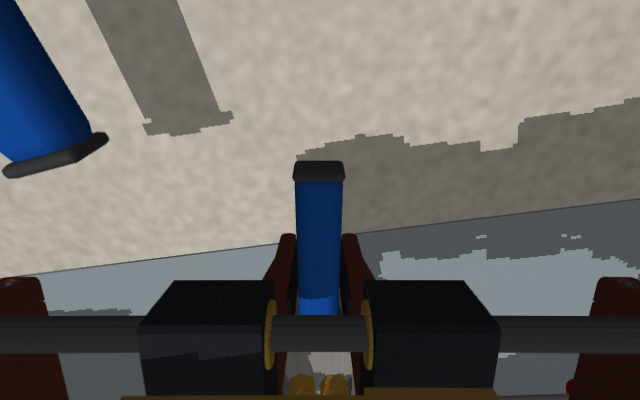

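View pics/t11.png

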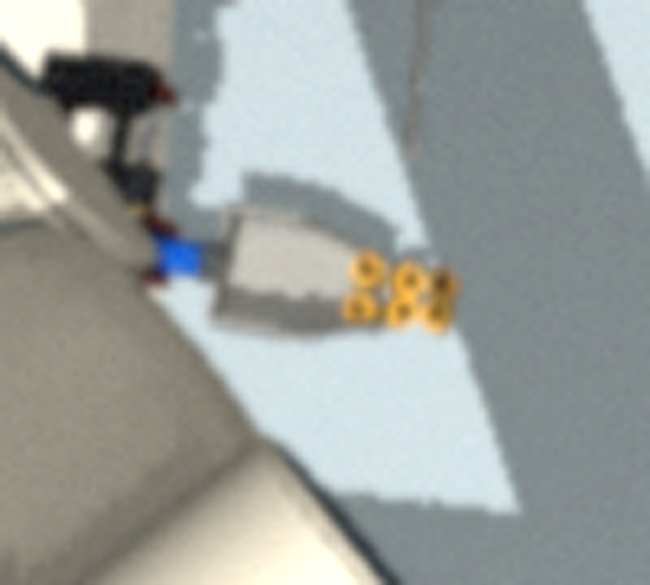

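It's flat again, with the spacers bunched towards the lip at (400,290) but all in the pan. Next I'll open slightly, slide 14 mm forward and regrip with time for full force.

>>> jog_arm(
  steps=[
    {"dp": [0,0,0],"turn": [0,0,0],"claw": 0.36},
    {"dp": [0,0,0],"turn": [0,0,0],"claw": 0.36},
    {"dp": [0,0,0],"turn": [0,0,0],"claw": 0.36},
    {"dp": [0,0,0],"turn": [0,0,0],"claw": 0.36},
    {"dp": [-0.01,-0.06,-0.01],"turn": [0,0,0],"claw": 0.36},
    {"dp": [-0.02,-0.12,-0.02],"turn": [0,0,0],"claw": 0.36},
    {"dp": [-0.026,-0.173,-0.025],"turn": [0,0,0],"claw": 0.36},
    {"dp": [-0.026,-0.173,-0.025],"turn": [0,0,0],"claw": 0.36},
    {"dp": [-0.026,-0.173,-0.025],"turn": [0,0,0],"claw": 0.36},
  ],
)

```text
t: 11.47
ee_pos: [567.8, 416.3, 13.5]
orientation: [-1.787, 0.133, -0.109]
ft_force: [0.5, 0.1, 0.1]
width: 31.6
```

```bash
python3 - <<'E'
from plan import *
w=grab('wrist','w12.png'); o=ctrl.get_obs()
print(o['t'],'F',o['ft_force'].round(2),'M',o['moment'].round(3),o['width'],o['ee_pos'].round(2))
hsv=cv2.cvtColor(w['img'],cv2.COLOR_RGB2HSV);H,S,V=[hsv[...,i].astype(int) for i in range(3)]
m=(H>105)&(H<128)&(S>150)
k,l,st,c=cv2.connectedComponentsWithStats(m.astype(np.uint8))
for i in range(1,k):
    if st[i,4]<500: continue
    q=onz(w,np.argwhere(l==i)[:,::-1],38)[:,:2].astype(np.float32)
    print(st[i],cv2.minAreaRect(q),np.percentile(depth(w,np.argwhere(l==i)[:,::-1])[:,2],[5,50,95]))
E
```

```text
11.5167 F [0.43 0.96 0.58] M [ 0.004  0.024 -0.036] 31.344628130846313 [567.94 416.61  13.52]
[   0    0   74  119 5649] ((492.6989440917969, 520.4515991210938), (40.610435485839844, 21.527984619140625), 57.3076171875) [36.66048453 45.99184543 51.06250861]
[ 293  153   51  158 7120] ((572.035888671875, 441.5406799316406), (79.14862823486328, 19.0280704498291), 81.66277313232422) [34.5516085  38.1117693  39.32249196]
```

View pics/w12.png

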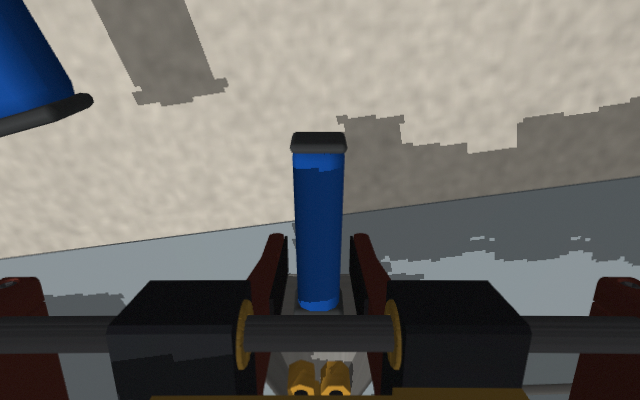

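>>> jog_arm(
  steps=[
    {"dp": [0,0,0],"turn": [0,0,0],"claw": 0},
    {"dp": [0,0,0],"turn": [0,0,0],"claw": 0},
    {"dp": [0,0,0],"turn": [0,0,0],"claw": 0},
    {"dp": [0,0,0],"turn": [0,0,0],"claw": 0},
    {"dp": [0,0,0],"turn": [0,0,0],"claw": 0},
    {"dp": [0,0,0],"turn": [0,0,0],"claw": 0},
    {"dp": [0,0,0],"turn": [0,0,0],"claw": 0},
    {"dp": [0,0,0],"turn": [0,0,0],"claw": 0},
    {"dp": [0,0,0],"turn": [0,0,0],"claw": 0},
    {"dp": [0,0,0],"turn": [0,0,0],"claw": 0},
  ],
)

```text
t: 12.35
ee_pos: [568.0, 416.8, 13.6]
orientation: [-1.787, 0.132, -0.11]
ft_force: [0.9, 0.9, -0.3]
width: 19.6
```

```bash
cat >> plan.py <<'E'
def save2(grip,yawdeg,pitch=0.):
    o=ctrl.get_obs(); Rt=R.from_rotvec(o['orientation'])
    S=scoopR(pitch,0,yawdeg); lip=np.array(grip)+S.apply([131,0,-27])
    np.savez('att.npz',lip=Rt.inv().apply(lip-o['ee_pos']),rot=(Rt.inv()*S).as_quat())
E
python3 - <<'E'
from plan import *
save2([570.9,433.9,30],-98.5)
o,Rt,l,e=now()
plan([(l+[0,0,10],-3,0,-98.5),(l+[0,0,20],-12,0,-98.5)])
E
```

```text
t 12.35 lip [551.5 304.3   3. ] {'yaw': np.float64(-98.5), 'pitch': np.float64(0.0), 'roll': np.float64(0.0)} tcp [568.  416.8  13.6] f [ 0.9  0.9 -0.3] w 19.6
q [ 0.68  0.86  1.4  -0.17  1.06  0.93]
dp [0.001 0.005 0.05 ] turn [-0.0165  0.0025  0.    ] tcp [568. 417.  18.]
dp [-0.001 -0.003 -0.048] turn [-0.0659  0.0099  0.    ] tcp [568. 417.  10.]
```

>>> jog_arm(
  steps=[
    {"dp": [0,0,0.015],"turn": [-0.005,0.001,0],"claw": 0},
    {"dp": [0,0,0.03],"turn": [-0.01,0.0015,0],"claw": 0},
    {"dp": [0,0.005,0.05],"turn": [-0.0165,0.0025,0],"claw": 0},
    {"dp": [0,0.005,0.07],"turn": [-0.025,0.004,0],"claw": 0},
    {"dp": [0,0.005,0.09],"turn": [-0.035,0.005,0],"claw": 0},
    {"dp": [0,0.005,0.12],"turn": [-0.045,0.0065,0],"claw": 0},
    {"dp": [0,0.005,0.15],"turn": [-0.055,0.008,0],"claw": 0},
    {"dp": [0,0.005,0.15],"turn": [-0.055,0.008,0],"claw": 0},
    {"dp": [0,0.005,0.15],"turn": [-0.055,0.008,0],"claw": 0},
  ],
)

```text
t: 13.1
ee_pos: [567.7, 417.6, 25.0]
orientation: [-1.961, 0.144, -0.1]
ft_force: [-0.7, -0.2, -2.4]
width: 19.6
```

```bash
cat >> plan.py <<'E'
def slope(fn=None):
    w=grab('wrist',fn); o=ctrl.get_obs()
    hsv=cv2.cvtColor(w['img'],cv2.COLOR_RGB2HSV);H,S,V=[hsv[...,i].astype(int) for i in range(3)]
    m=(H>105)&(H<128)&(S>150); m[:,:270]=0; m[:,370:]=0
    k,l,st,c=cv2.connectedComponentsWithStats(m.astype(np.uint8)); i=1+np.argmax(st[1:,4])
    px=np.argwhere(l==i)[:,::-1]; P=depth(w,px); T=R.from_rotvec(o['orientation']).inv().apply(P-o['ee_pos'])
    # in tool frame: handle top line in (z,y)
    ok=np.abs(T[:,0])<6; T=T[ok]; 
    A_=np.polyfit(T[:,2],T[:,1],1); r=T[:,1]-np.polyval(A_,T[:,2]); g=np.abs(r)<2.5; A_=np.polyfit(T[g,2],T[g,1],1)
    ang=np.degrees(np.arctan(A_[0])); print('handle angle in tool',ang.round(1),'n',g.sum(),len(T),'w',round(o['width'],1),'F',o['ft_force'].round(1),'M',o['moment'].round(2)); return ang
E
python3 - <<'E'
from plan import *
slope('w13.png'); print(now()[2:])
E
```

```text
handle angle in tool -17.6 n 3609 4377 w 19.9 F [ 0.4  0.1 -3. ] M [0.39 0.04 0.03]
(array([551.26788738, 304.62245705,  34.36045179]), {'yaw': np.float64(-98.5), 'pitch': np.float64(-10.0), 'roll': np.float64(0.0)})
```

View pics/w13.png

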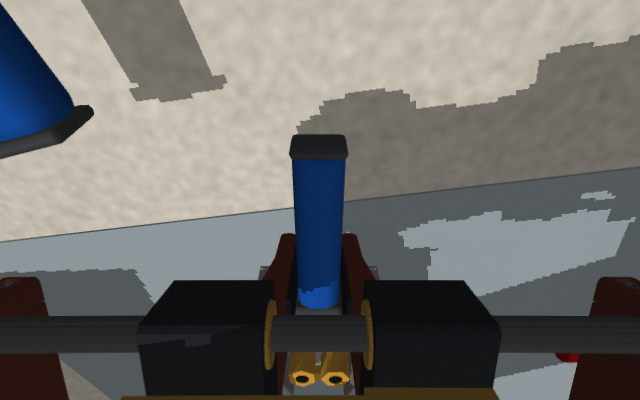

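```bash
python3 - <<'E'
from plan import *
for i in range(4): slope()
d=grab('top'); c=d['img'][130:220,210:310]; cv2.imwrite('pics/t13.png',cv2.convertScaleAbs(cv2.cvtColor(cv2.resize(c,None,fx=6.5,fy=6.5,interpolation=2),cv2.COLOR_RGB2BGR),alpha=1.8))
xs,ys,P=cloud(d); m=(P[:,0]>515)&(P[:,0]<585)&(P[:,1]>290)&(P[:,1]<385); 
hsv=cv2.cvtColor(d['img'],cv2.COLOR_RGB2HSV)[ys,xs]; b=m&(hsv[:,0]>8)&(hsv[:,0]<28)&(hsv[:,1]>90)
Q=P[b]; print(np.percentile(Q,[5,50,95],axis=0).round()); 
v=-Q[:,1]; A_=np.polyfit(v,Q[:,2],1); print('spacer top slope deg (neg=lip down)',np.degrees(np.arctan(A_[0])))
E
```

```text
handle angle in tool -17.6 n 3580 4374 w 19.7 F [ 0.3  0.9 -2.3] M [ 0.37 -0.02 -0.03]
handle angle in tool -17.6 n 3595 4379 w 19.5 F [-0.7  0.3 -1.5] M [ 0.38 -0.03 -0.  ]
handle angle in tool -17.3 n 3972 4378 w 19.7 F [ 0.4  0.4 -3.1] M [ 0.33 -0.01  0.03]
handle angle in tool -17.6 n 3497 4377 w 19.8 F [-0.4 -0.3 -2.3] M [ 0.39  0.02 -0.03]
[[537. 291.   9.]
 [552. 310.  38.]
 [572. 322.  49.]]
spacer top slope deg (neg=lip down) -38.41403661494499
```

View pics/t13.png

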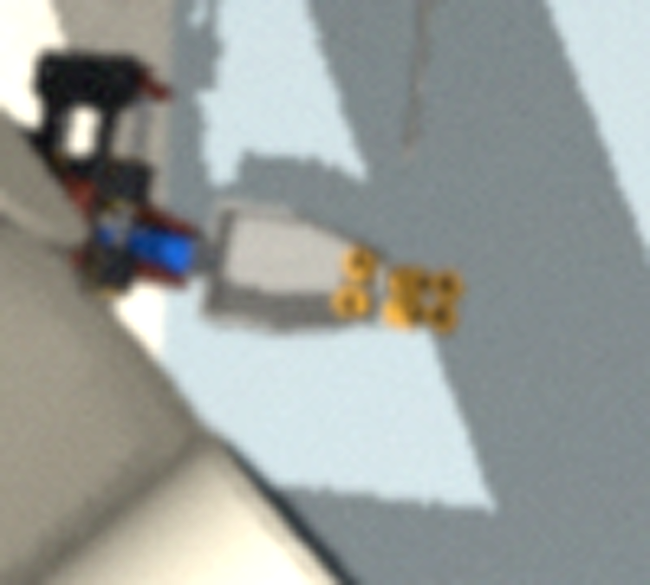

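Some spacers may be past the lip, so I'll check each one's position and height.

```bash
python3 - <<'E'
from plan import *
_,_,l,e=now(); print(l,e)
for n,box in (('scene',(245,295,340,400)),('top',(160,190,250,290))):
    d=grab(n); r0,r1,c0,c1=box; c=d['img'][r0:r1,c0:c1]
    cv2.imwrite(f'pics/{n}14.png',cv2.convertScaleAbs(cv2.cvtColor(cv2.resize(c,None,fx=12,fy=12,interpolation=2),cv2.COLOR_RGB2BGR),alpha=1.8))
    print(n,'lip px',((proj(d,[l,[551.5,304.3,5],l+[0,0,24]])-[c0,r0])*12).round())
    ys,xs=np.mgrid[r0:r1,c0:c1]; P=depth(d,np.c_[xs.ravel(),ys.ravel()]); hsv=cv2.cvtColor(c,cv2.COLOR_RGB2HSV).reshape(-1,3)
    b=(hsv[:,0]>8)&(hsv[:,0]<28)&(hsv[:,1]>90)
    Q=P[b]
    for y0 in range(270,345,6):
        s=Q[(Q[:,1]>=y0)&(Q[:,1]<y0+6)]
        if len(s): print(y0,len(s),'x',s[:,0].min().round(),s[:,0].max().round(),'z',np.percentile(s[:,2],[5,50,95]).round())
E
```

```text
[551.49294495 304.28776994  34.96390947] {'yaw': np.float64(-98.5), 'pitch': np.float64(-10.0), 'roll': np.float64(0.0)}
scene lip px [[272. 272.]
 [266. 327.]
 [278. 226.]]
270 13 x 534.0 564.0 z [ 8. 15. 19.]
276 9 x 545.0 566.0 z [19. 21. 26.]
282 22 x 532.0 567.0 z [15. 21. 27.]
288 12 x 533.0 566.0 z [12. 17. 23.]
294 6 x 541.0 572.0 z [22. 32. 44.]
300 6 x 539.0 567.0 z [25. 37. 44.]
306 15 x 533.0 569.0 z [38. 44. 47.]
312 27 x 532.0 576.0 z [25. 42. 45.]
318 16 x 531.0 568.0 z [24. 37. 44.]
top lip px [[199. 170.]
 [210. 184.]
 [190. 159.]]
270 11 x 536.0 565.0 z [ 7. 15. 21.]
276 15 x 535.0 565.0 z [ 9. 23. 27.]
282 13 x 536.0 566.0 z [13. 20. 28.]
288 12 x 536.0 567.0 z [11. 18. 23.]
294 8 x 540.0 563.0 z [-1. 13. 20.]
300 7 x 541.0 573.0 z [28. 38. 49.]
306 16 x 535.0 573.0 z [24. 43. 49.]
312 20 x 535.0 574.0 z [30. 41. 49.]
318 7 x 537.0 557.0 z [30. 37. 43.]
324 2 x 543.0 549.0 z [20. 24. 29.]
```

View pics/scene14.png

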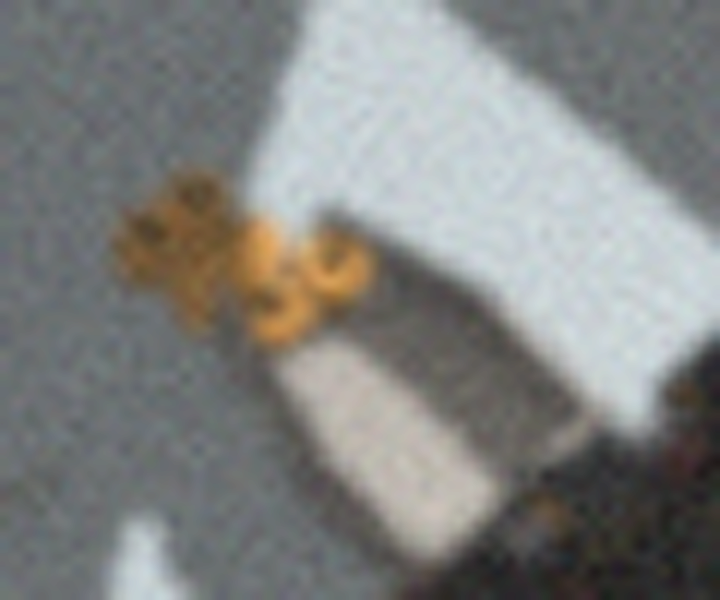

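View pics/top14.png

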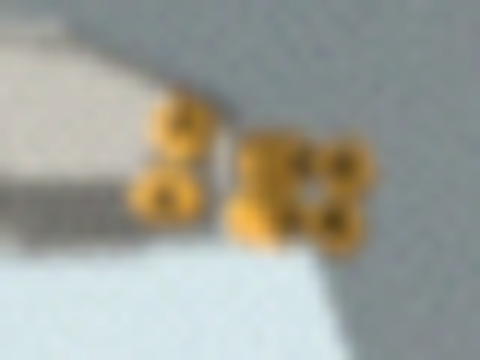

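Four spacers slid out and stand on the bench just ahead of the lip, at y ≈ 270–295, and two are still in the pan. To mend this, I'll set the scoop down 30 mm further back, carry those four to the funnel one at a time with the gripper, then pour the last two from the scoop.

>>> jog_arm(
  steps=[
    {"dp": [0.01,0.06,0],"turn": [0,0,0],"claw": 0},
    {"dp": [0.03,0.18,0],"turn": [0,0,0],"claw": 0},
    {"dp": [0.045,0.3,0],"turn": [0,0,0],"claw": 0},
    {"dp": [0.056,0.37,0],"turn": [0.008,-0.001,0],"claw": 0},
    {"dp": [0.056,0.37,-0.03],"turn": [0.016,-0.002,0],"claw": 0},
    {"dp": [0.056,0.37,-0.07],"turn": [0.0245,-0.0036,0],"claw": 0},
    {"dp": [0.056,0.37,-0.11],"turn": [0.0245,-0.0036,0],"claw": 0},
    {"dp": [0.056,0.37,-0.14],"turn": [0.0245,-0.0036,0],"claw": 0},
    {"dp": [0.056,0.37,-0.15],"turn": [0.0245,-0.0036,0],"claw": 0},
    {"dp": [0.056,0.37,-0.15],"turn": [0.0245,-0.0036,0],"claw": 0},
  ],
)

```text
t: 14.33
ee_pos: [572.5, 446.8, 13.9]
orientation: [-1.884, 0.139, -0.105]
ft_force: [-0.6, -0.5, 0.5]
width: 19.8
```

```bash
python3 - <<'E'
from plan import *
slope('w15.png'); o=ctrl.get_obs(); print(o['t'],o['ee_pos'])
d=grab('top'); c=d['img'][150:200,215:295]; cv2.imwrite('pics/t15.png',cv2.convertScaleAbs(cv2.cvtColor(cv2.resize(c,None,fx=9,fy=9,interpolation=2),cv2.COLOR_RGB2BGR),alpha=1.8))
E
```

```text
handle angle in tool -17.6 n 3600 4380 w 19.7 F [-0.  -0.1 -0.9] M [ 0.06  0.21 -0.04]
14.3833 [572.59185778 446.85547577  13.89920383]
```

View pics/t15.png

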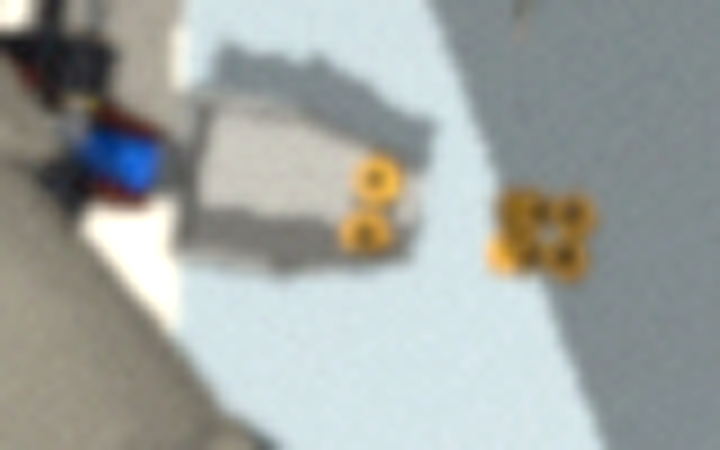

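The scoop is flat, two spacers are in its pan, and four stand clear at (545,230). I'll release, rise and look from above them.

>>> jog_arm(
  steps=[
    {"dp": [0,0,0],"turn": [0,0,0],"claw": 0.6},
    {"dp": [0,0,0],"turn": [0,0,0],"claw": 0.6},
    {"dp": [0,0,0],"turn": [0,0,0],"claw": 0.6},
    {"dp": [0,0,0],"turn": [0,0,0],"claw": 0.6},
    {"dp": [0,0.05,0.2],"turn": [0,0,0],"claw": 0.6},
    {"dp": [0,0.1,0.6],"turn": [0,0,0],"claw": 0.6},
    {"dp": [0,0,1],"turn": [0.04,-0.006,0],"claw": 0.6},
    {"dp": [-0.1,-0.3,1],"turn": [0.08,-0.012,0],"claw": 0.6},
    {"dp": [-0.2,-0.7,1],"turn": [0.1,-0.015,0],"claw": 0.6},
    {"dp": [-0.2,-0.7,1],"turn": [0.1,-0.015,0],"claw": 0.6},
  ],
)

```text
t: 15.27
ee_pos: [552.2, 382.8, 94.2]
orientation: [-1.569, 0.123, -0.119]
ft_force: [-0.7, -0.2, -0.7]
width: 52.7
```

>>> jog_arm(
  steps=[
    {"dp": [-0.1,-0.5,0.25],"turn": [0,0,0],"claw": 0.6},
    {"dp": [-0.1,-1,0.5],"turn": [0,0,0],"claw": 0.6},
    {"dp": [-0.1,-1,0.5],"turn": [0,0,0],"claw": 0.6},
    {"dp": [-0.1,-1,0.5],"turn": [0,0,0],"claw": 0.6},
  ],
)

```text
t: 15.6
ee_pos: [545.4, 300.9, 137.1]
orientation: [-1.568, 0.123, -0.123]
ft_force: [1.0, 1.8, 0.1]
width: 52.5
```

```bash
python3 - <<'E'
from plan import *
d=grab('wrist','w16.png'); o=ctrl.get_obs(); print(o['t'],o['ee_pos'],o['qpos'].round(2),R.from_rotvec(o['orientation']).as_matrix().round(3))
d2=grab('top','t16.png')
E
```

```text
15.65 [545.42940074 302.47859748 136.19420176] [ 0.49  0.53  1.69 -0.    0.93  0.64] [[ 0.988 -0.     0.156]
 [-0.156 -0.     0.988]
 [-0.    -1.    -0.   ]]
```

View pics/w16.png

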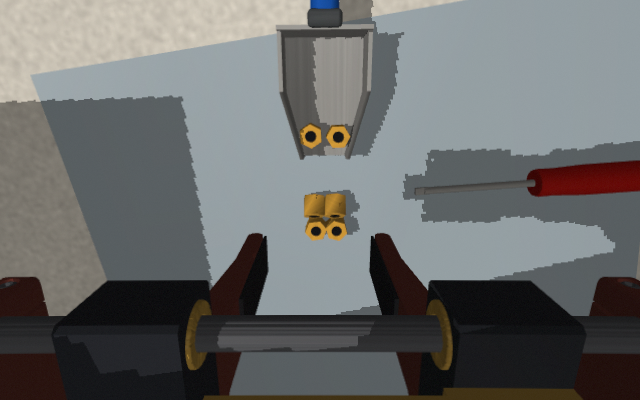

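From above, the rear pair lies on its sides at px (315,206) and (335,206), and the front pair stands at (316,231) and (336,231), each pair side by side along the jaw axis. I'll zoom in to check faces.

```bash
python3 - <<'E'
from plan import *
img=cv2.imread('pics/w16.png'); c=img[110:260,270:380]; cv2.imwrite('pics/w16z.png',cv2.resize(c,None,fx=4,fy=4,interpolation=2)) 
d=grab('wrist'); 
print('standing (z18)',onz(d,[[316,231],[336.5,231]],18).round(1).tolist()); print('lying (z18)',onz(d,[[314.5,206],[335,206]],18).round(1).tolist())
print('lying ends',onz(d,[[306,218],[345,193],[345,218],[304,195]],14).round(1).tolist())
print('depths z', depth(d,[[314,200],[336,200],[314,210],[336,210],[309,231],[342,231],[316,222],[336,222]]).round(1).tolist())
print('pan',onz(d,[[311.5,136.5],[338,136.5]],21).round(1).tolist())
E
```

```text
standing (z18) [[538.4, 270.5, 18.0], [556.0, 267.8, 18.0]]
lying (z18) [[540.7, 293.2, 18.0], [557.9, 290.5, 18.0]]
lying ends [[531.4, 282.3, 14.0], [568.0, 299.5, 14.0], [565.0, 277.1, 14.0], [533.1, 303.1, 14.0]]
depths z [[541.1, 298.5, 17.7], [559.5, 295.1, 16.0], [539.9, 290.9, 21.5], [558.3, 288.3, 22.3], [532.4, 271.7, 18.7], [560.7, 267.6, 19.4], [539.2, 276.1, 10.7], [556.7, 274.4, 13.5]]
pan [[547.6, 351.8, 21.0], [568.4, 348.5, 21.0]]
```

View pics/w16z.png

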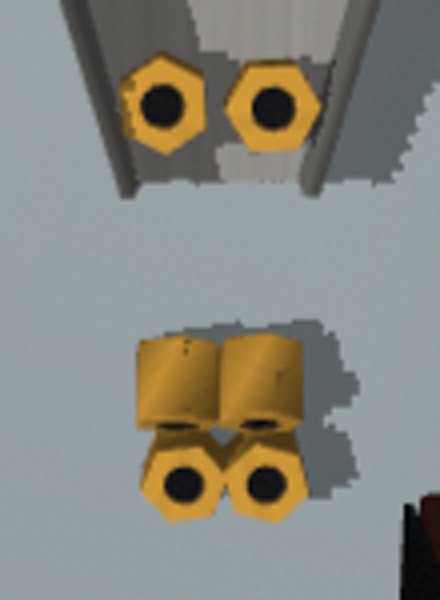

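The pairs are packed tight. I'll push the front standing pair about 45 mm along the jaw line with closed fingers so every spacer can be gripped singly.

>>> jog_arm(
  steps=[
    {"dp": [-0.25,-0.18,-0.4],"turn": [0,0,0],"claw": 0},
    {"dp": [-0.51,-0.37,-0.8],"turn": [0,0,0],"claw": 0},
    {"dp": [-0.51,-0.37,-1],"turn": [0,0,0],"claw": 0},
    {"dp": [-0.51,-0.37,-1],"turn": [0,0,0],"claw": 0},
    {"dp": [-0.51,-0.37,-1],"turn": [0,0,0],"claw": 0},
  ],
)

```text
t: 16.17
ee_pos: [503.9, 275.4, 53.6]
orientation: [-1.569, 0.123, -0.117]
ft_force: [0.4, 0.3, 0.0]
width: 22.5
```

>>> jog_arm(
  steps=[
    {"dp": [0,0,-0.35],"turn": [0,0,0],"claw": 0},
    {"dp": [0,0,-0.6],"turn": [0,0,0],"claw": 0},
    {"dp": [0,0,-0.62],"turn": [0,0,0],"claw": 0},
    {"dp": [0.12,-0.02,-0.62],"turn": [0,0,0],"claw": 0},
    {"dp": [0.24,-0.04,-0.62],"turn": [0,0,0],"claw": 0},
    {"dp": [0.36,-0.06,-0.62],"turn": [0,0,0],"claw": 0},
    {"dp": [0.48,-0.075,-0.62],"turn": [0,0,0],"claw": 0},
    {"dp": [0.6,-0.095,-0.62],"turn": [0,0,0],"claw": 0},
    {"dp": [0.72,-0.115,-0.62],"turn": [0,0,0],"claw": 0},
    {"dp": [0.72,-0.115,-0.62],"turn": [0,0,0],"claw": 0},
  ],
)

```text
t: 17.0
ee_pos: [564.4, 266.1, 4.8]
orientation: [-1.568, 0.122, -0.121]
ft_force: [0.1, 0.4, 0.1]
width: 0.2
```

>>> jog_arm(
  steps=[
    {"dp": [-0.15,0,0.02],"turn": [0,0,0],"claw": 0},
    {"dp": [-0.25,0.1,0.5],"turn": [0,0,0.03],"claw": 0.5},
    {"dp": [-0.3,0.3,1],"turn": [0,0,0.06],"claw": 0.5},
    {"dp": [-0.5,0.3,1],"turn": [0,0,0.1],"claw": 0.5},
    {"dp": [-0.5,0.3,1],"turn": [0,0,0.14],"claw": 0.5},
    {"dp": [-0.5,0.3,1],"turn": [0,0,0.18],"claw": 0.5},
    {"dp": [-0.5,0.3,1],"turn": [0,0,0.22],"claw": 0.5},
    {"dp": [-0.5,0.3,1],"turn": [0,0,0.26],"claw": 0.5},
  ],
)

```text
t: 17.67
ee_pos: [522.7, 290.0, 84.9]
orientation: [-1.508, -0.52, 0.523]
ft_force: [0.1, 0.3, 0.2]
width: 42.3
```

>>> jog_arm(
  steps=[
    {"dp": [0,0,0.3],"turn": [0,0,0.04],"claw": 0.5},
    {"dp": [0,0,0.6],"turn": [0,0,0.08],"claw": 0.5},
    {"dp": [0,0,0.6],"turn": [0,0,0.12],"claw": 0.5},
    {"dp": [0,0,0.6],"turn": [0,0,0.16],"claw": 0.5},
    {"dp": [0,0,0.6],"turn": [0,0,0.2],"claw": 0.5},
    {"dp": [0,0,0.6],"turn": [0,0,0.24],"claw": 0.5},
    {"dp": [0,0,0.6],"turn": [0,0,0.24],"claw": 0.5},
  ],
)

```text
t: 18.25
ee_pos: [521.2, 289.7, 132.7]
orientation: [-1.276, -1.1, 1.103]
ft_force: [1.1, -0.4, -0.1]
width: 43.9
```

```bash
python3 - <<'E'
from plan import *
d=grab('wrist','w17.png'); o=ctrl.get_obs(); print(o['t'],o['ee_pos'],o['qpos'].round(2),R.from_rotvec(o['orientation']).as_matrix().round(3))
E
```

```text
18.3 [521.43679863 289.79728952 132.7571669 ] [ 0.49  0.5   1.75 -0.    0.89 -0.93] [[ 0.151 -0.001 -0.989]
 [ 0.989 -0.002  0.151]
 [-0.002 -1.     0.001]]
```

View pics/w17.png

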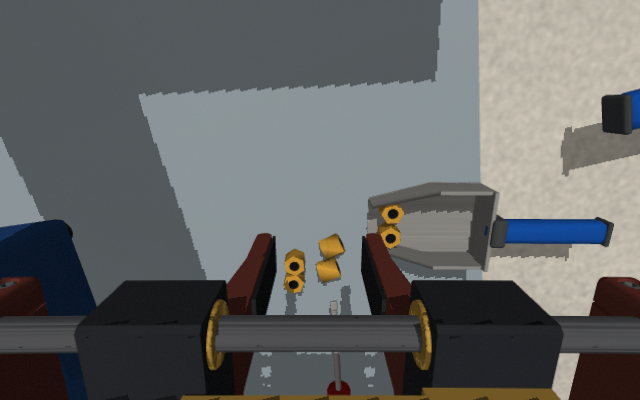

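```bash
python3 - <<'E'
from plan import *
d=grab('wrist'); img=cv2.cvtColor(d['img'],cv2.COLOR_RGB2BGR)
cv2.imwrite('pics/w17z.png',cv2.resize(img[200:310,260:420],None,fx=5,fy=5,interpolation=2))
print(onz(d,[[294,266.5],[294,284.5]],18).round(1).tolist(), onz(d,[[330.5,245],[327.5,271]],12).round(1).tolist())
print(depth(d,[[294,257],[286,284],[330,240],[330,248],[327,265],[327,273],[322,240],[340,245],[320,268],[336,272]]).round(1).tolist())
E
```

```text
[[585.4, 259.0, 18.0], [603.1, 256.0, 18.0]] [[572.4, 293.9, 12.0], [597.5, 287.6, 12.0]]
[[576.3, 260.6, 18.0], [600.7, 249.2, 19.5], [566.5, 294.2, 14.5], [571.9, 293.3, 19.2], [589.5, 288.2, 15.7], [596.0, 287.2, 18.3], [567.3, 287.0, 10.1], [570.8, 302.3, 18.3], [591.8, 281.5, 15.2], [596.4, 295.3, 17.9]]
```

View pics/w17z.png

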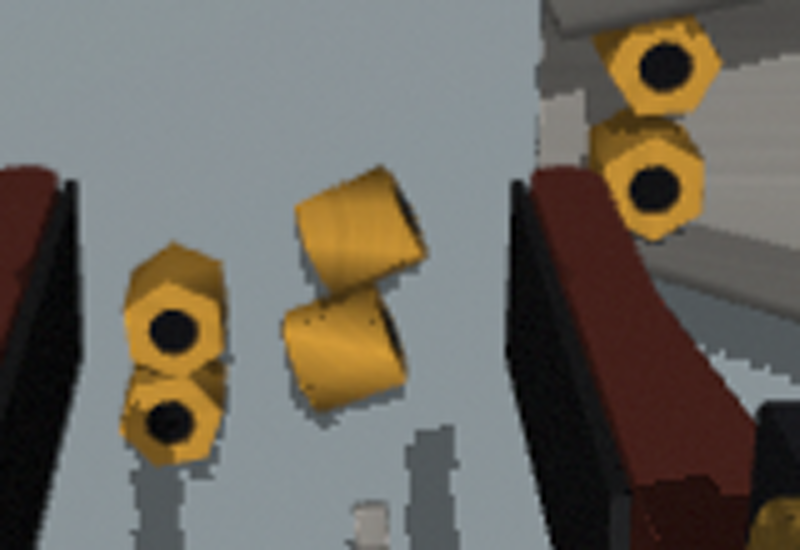

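The rear pair was dragged along and now lies flat, with only about 9 mm between the pairs. I'll push the standing pair 40 mm towards -x, away from the lying pair and clear of the driver.

>>> jog_arm(
  steps=[
    {"dp": [0.5,-0.22,0],"turn": [0,0,0],"claw": 0},
    {"dp": [1,-0.44,-0.1],"turn": [0,0,0],"claw": 0},
    {"dp": [1,-0.44,-0.5],"turn": [0,0,0],"claw": 0},
    {"dp": [1,-0.44,-0.5],"turn": [0,0,0],"claw": 0},
  ],
)

```text
t: 18.68
ee_pos: [600.6, 252.4, 88.1]
orientation: [-1.28, -1.084, 1.097]
ft_force: [-2.7, 0.2, -0.1]
width: 20.9
```

>>> jog_arm(
  steps=[
    {"dp": [0.35,0,-0.1],"turn": [0,0,0],"claw": 0},
    {"dp": [0.35,0,-0.6],"turn": [0,0,0],"claw": 0},
    {"dp": [0.35,0,-1],"turn": [0,0,0],"claw": 0},
    {"dp": [0.35,0,-1],"turn": [0,0,0],"claw": 0},
    {"dp": [0.35,0,-1],"turn": [0,0,0],"claw": 0},
  ],
)

```text
t: 19.1
ee_pos: [626.2, 252.2, 7.0]
orientation: [-1.278, -1.079, 1.1]
ft_force: [0.1, 0.3, 0.6]
width: 0.4
```

>>> jog_arm(
  steps=[
    {"dp": [-0.1,0,-0.04],"turn": [0,0,0],"claw": 0},
    {"dp": [-0.2,0,-0.05],"turn": [0,0,0],"claw": 0},
    {"dp": [-0.32,0,-0.05],"turn": [0,0,0],"claw": 0},
    {"dp": [-0.44,0,-0.05],"turn": [0,0,0],"claw": 0},
    {"dp": [-0.58,0,-0.05],"turn": [0,0,0],"claw": 0},
    {"dp": [-0.58,0,-0.05],"turn": [0,0,0],"claw": 0},
    {"dp": [-0.45,0,0],"turn": [0,0,0],"claw": 0},
    {"dp": [-0.45,0,0.5],"turn": [0,0,0],"claw": 0.4},
    {"dp": [-0.6,0.2,1],"turn": [0,0,0],"claw": 0.4},
    {"dp": [-0.9,0.2,1],"turn": [0,0,0],"claw": 0.4},
    {"dp": [-0.9,0.2,1],"turn": [0,0,0],"claw": 0.4},
    {"dp": [-0.9,0.2,1],"turn": [0,0,0],"claw": 0.4},
  ],
)

```text
t: 20.1
ee_pos: [554.8, 268.5, 87.9]
orientation: [-1.279, -1.081, 1.099]
ft_force: [0.6, 0.1, 0.0]
width: 30.5
```

```bash
python3 - <<'E'
from plan import *
d=grab('wrist','w18.png'); o=ctrl.get_obs(); print(o['t'],o['ee_pos'],o['width'])
img=cv2.cvtColor(d['img'],cv2.COLOR_RGB2BGR)
cv2.imwrite('pics/w18z.png',cv2.resize(img[170:330,230:430],None,fx=4,fy=4,interpolation=2))
E
```

```text
20.15 [555.07556182 268.17137911  87.19109234] 33.33571378914543
```

View pics/w18z.png

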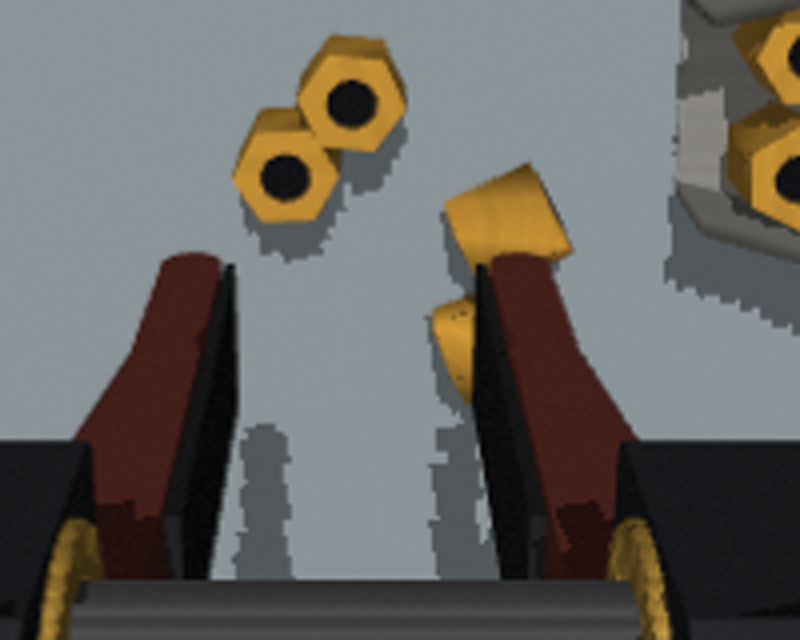

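Now B is at (302,214) and A at (318,196), with free flats across their perpendicular. C is at (357,224), and D is partly hidden. I'll get coordinates and pick B with the jaws turned -21°.

```bash
python3 - <<'E'
from plan import *
d=grab('wrist'); o=ctrl.get_obs(); print(o['t'],o['ee_pos'],o['width'])
P=onz(d,[[301.75,214.25],[318,195.75]],18); print('B,A',P.round(1)); print('C',onz(d,[[357.5,222]],10))
print(depth(d,[[295,214],[326,196]]).round(1))
E
```

```text
20.2 [555.09445722 267.99124194  86.6498218 ] 34.43542467574781
B,A [[555.8 256.6  18. ]
 [544.2 270.2  18. ]]
C [[570.80926612 295.45984755  10.        ]]
[[554.7 252.   18.8]
 [545.1 275.7  18.3]]
```

>>> jog_arm(
  steps=[
    {"dp": [0.03,-0.17,-0.3],"turn": [0,0,-0.04],"claw": 0.36},
    {"dp": [0.03,-0.17,-0.5],"turn": [0,0,-0.08],"claw": 0.36},
    {"dp": [0.03,-0.17,-0.75],"turn": [0,0,-0.117],"claw": 0.36},
    {"dp": [0.03,-0.17,-1],"turn": [0,0,-0.117],"claw": 0.36},
    {"dp": [0.03,-0.17,-1],"turn": [0,0,-0.117],"claw": 0.36},
    {"dp": [0.03,-0.17,-1],"turn": [0,0,-0.117],"claw": 0.36},
  ],
)

```text
t: 20.7
ee_pos: [557.1, 253.5, 4.9]
orientation: [-1.409, -0.799, 0.823]
ft_force: [0.7, -0.5, 0.3]
width: 31.9
```

>>> jog_arm(
  steps=[
    {"dp": [0,0,-0.04],"turn": [0,0,0],"claw": 0},
    {"dp": [0,0,-0.04],"turn": [0,0,0],"claw": 0},
    {"dp": [0,0,-0.04],"turn": [0,0,0],"claw": 0},
    {"dp": [0,0,-0.04],"turn": [0,0,0],"claw": 0},
    {"dp": [0,0,-0.04],"turn": [0,0,0],"claw": 0},
    {"dp": [0,0,0.3],"turn": [0,0,0],"claw": 0},
    {"dp": [0,0,0.8],"turn": [0,0,0],"claw": 0},
    {"dp": [0,0,1],"turn": [0,0,0],"claw": 0},
  ],
)

```text
t: 21.37
ee_pos: [558.8, 254.3, 88.9]
orientation: [-1.409, -0.803, 0.82]
ft_force: [1.2, 0.6, -0.3]
width: 17.2
```

```bash
python3 - <<'E'
from plan import *
d=grab('wrist','w19.png'); o=ctrl.get_obs(); print(o['t'],o['ee_pos'],o['width'],o['qpos'].round(2))
E
```

```text
21.4167 [560.22580359 254.94463736  91.03700561] 16.955306166789036 [ 0.41  0.58  1.72  0.    0.84 -0.64]
```

View pics/w19.png

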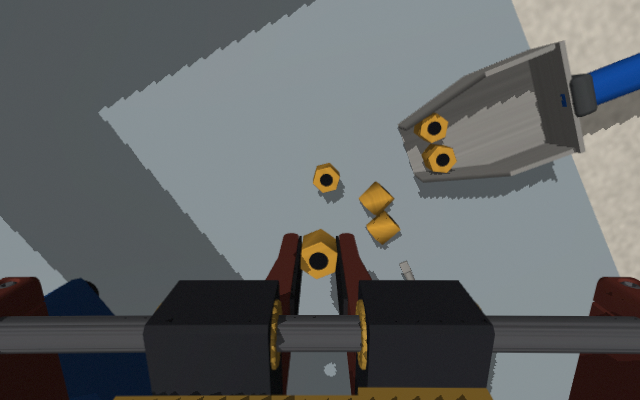

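B is held. I'll record where A, C and D are and carry B to the funnel.

```bash
python3 - <<'E'
from plan import *
d=grab('wrist'); o=ctrl.get_obs(); 
print('A',onz(d,[[326.5,179.5]],18).round(1),'C,D',onz(d,[[377,199],[383,228]],12).round(1)); print('axis C',onz(d,[[366,206],[389,195]],14).round(1).tolist(),'D',onz(d,[[373,234],[394,224]],14).round(1).tolist())
E
```

```text
A [[544.5 271.8  18. ]] C,D [[576.9 295.9  12. ]
 [599.2 289.3  12. ]]
axis C [[576.9, 286.5, 14.0], [577.9, 304.7, 14.0]] D [[598.9, 280.7, 14.0], [599.7, 297.8, 14.0]]
```

>>> jog_arm(
  steps=[
    {"dp": [0.12,-0.5,0.4],"turn": [0,0,0],"claw": 0},
    {"dp": [0.12,-1,0.7],"turn": [0,0,0],"claw": 0},
    {"dp": [0.12,-1,0.7],"turn": [0,0,0],"claw": 0},
  ],
)

```text
t: 21.72
ee_pos: [569.9, 172.3, 146.7]
orientation: [-1.411, -0.806, 0.816]
ft_force: [0.3, 0.0, 0.6]
width: 17.3
```

>>> jog_arm(
  steps=[
    {"dp": [0.12,-1,0.7],"turn": [0,0,0],"claw": 0},
    {"dp": [0.12,-1,0.7],"turn": [0,0,0],"claw": 0},
    {"dp": [0.12,-1,0.7],"turn": [0,0,0],"claw": 0},
  ],
)

```text
t: 21.97
ee_pos: [580.4, 89.6, 204.5]
orientation: [-1.413, -0.807, 0.814]
ft_force: [1.2, 0.1, -0.6]
width: 17.1
```

>>> jog_arm(
  steps=[
    {"dp": [0.12,-1,0.5],"turn": [0,0,0],"claw": 0},
    {"dp": [0.12,-1,0.5],"turn": [0,0,0],"claw": 0},
    {"dp": [0.12,-1,0.5],"turn": [0,0,0],"claw": 0},
  ],
)

```text
t: 22.22
ee_pos: [591.4, 6.0, 246.4]
orientation: [-1.416, -0.807, 0.81]
ft_force: [-0.5, 0.6, 0.4]
width: 17.6
```

>>> jog_arm(
  steps=[
    {"dp": [0.12,-1,0],"turn": [0,0,0],"claw": 0},
    {"dp": [0.12,-1,0],"turn": [0,0,0],"claw": 0},
    {"dp": [0.12,-1,0],"turn": [0,0,0],"claw": 0},
  ],
)

```text
t: 22.47
ee_pos: [601.4, -78.8, 245.5]
orientation: [-1.419, -0.803, 0.808]
ft_force: [-0.3, -0.9, -0.5]
width: 17.3
```

>>> jog_arm(
  steps=[
    {"dp": [0.1,-0.95,0],"turn": [0,0,0],"claw": 0},
    {"dp": [0.1,-0.95,0],"turn": [0,0,0],"claw": 0},
    {"dp": [0.1,-0.95,0],"turn": [0,0,0],"claw": 0},
    {"dp": [0.1,-0.95,0],"turn": [0,0,0],"claw": 0},
  ],
)

```text
t: 22.8
ee_pos: [609.0, -155.4, 243.9]
orientation: [-1.418, -0.8, 0.806]
ft_force: [-0.2, 1.0, -0.8]
width: 17.2
```

>>> jog_arm(
  steps=[
    {"dp": [0,0.07,-0.22],"turn": [0,0,0],"claw": 0},
    {"dp": [0,0.07,-0.22],"turn": [0,0,0],"claw": 0},
    {"dp": [0,0.07,-0.22],"turn": [0,0,0],"claw": 0.4},
    {"dp": [0,0.07,-0.22],"turn": [0,0,0],"claw": 0.4},
    {"dp": [0,0.07,-0.22],"turn": [0,0,0],"claw": 0.4},
    {"dp": [0,0.07,0.1],"turn": [0,0,0],"claw": 0.4},
  ],
)

```text
t: 23.3
ee_pos: [606.7, -148.6, 248.3]
orientation: [-1.412, -0.796, 0.811]
ft_force: [-0.1, 0.5, -1.0]
width: 34.8
```

```bash
python3 - <<'E'
from plan import *
d=grab('wrist','w20.png'); o=ctrl.get_obs(); print(o['t'],o['ee_pos'],o['width'])
E
```

```text
23.35 [ 610.29345271 -149.67887938  256.21653507] 35.14956604185055
```

>>> jog_arm(
  steps=[
    {"dp": [-0.15,1,0.15],"turn": [0,0,0],"claw": 0.36},
    {"dp": [-0.15,1,0.15],"turn": [0,0,0],"claw": 0.36},
    {"dp": [-0.15,1,0.15],"turn": [0,0,0],"claw": 0.36},
  ],
)

```text
t: 23.6
ee_pos: [598.6, -64.7, 270.8]
orientation: [-1.419, -0.808, 0.804]
ft_force: [-0.2, -0.2, 0.0]
width: 31.6
```

View pics/w20.png

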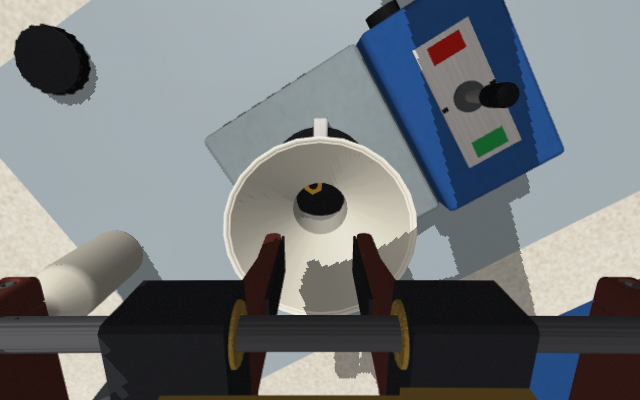

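B dropped through: brass is visible below the spout at (313,187), and the funnel is seated. I'll go back for A.

>>> jog_arm(
  steps=[
    {"dp": [-0.17,1,-0.3],"turn": [0,0,0],"claw": 0.36},
    {"dp": [-0.17,1,-0.3],"turn": [0,0,0],"claw": 0.36},
    {"dp": [-0.17,1,-0.3],"turn": [0,0,0],"claw": 0.36},
  ],
)

```text
t: 23.85
ee_pos: [583.4, 19.9, 246.2]
orientation: [-1.416, -0.81, 0.806]
ft_force: [-0.4, 0.2, -0.2]
width: 31.4
```

>>> jog_arm(
  steps=[
    {"dp": [-0.17,1,-0.7],"turn": [0,0,0],"claw": 0.36},
    {"dp": [-0.17,1,-0.7],"turn": [0,0,0],"claw": 0.36},
    {"dp": [-0.17,1,-0.7],"turn": [0,0,0],"claw": 0.36},
  ],
)

```text
t: 24.1
ee_pos: [568.6, 102.3, 188.8]
orientation: [-1.415, -0.81, 0.808]
ft_force: [0.5, 0.1, -1.4]
width: 31.7
```

>>> jog_arm(
  steps=[
    {"dp": [-0.17,1,-1],"turn": [0,0,0],"claw": 0.36},
    {"dp": [-0.17,1,-1],"turn": [0,0,0],"claw": 0.36},
    {"dp": [-0.17,1,-1],"turn": [0,0,0],"claw": 0.36},
  ],
)

```text
t: 24.35
ee_pos: [555.0, 183.9, 108.0]
orientation: [-1.415, -0.811, 0.807]
ft_force: [0.8, 0.7, -1.0]
width: 31.5
```

>>> jog_arm(
  steps=[
    {"dp": [-0.12,0.95,-0.6],"turn": [0,0,0],"claw": 0.36},
    {"dp": [-0.12,0.95,-0.6],"turn": [0,0,0],"claw": 0.36},
    {"dp": [-0.12,0.95,-0.6],"turn": [0,0,0],"claw": 0.36},
    {"dp": [-0.12,0.95,-0.6],"turn": [0,0,0],"claw": 0.36},
  ],
)

```text
t: 24.68
ee_pos: [544.6, 261.6, 58.7]
orientation: [-1.414, -0.813, 0.811]
ft_force: [0.1, 0.0, 1.0]
width: 31.7
```

>>> jog_arm(
  steps=[
    {"dp": [-0.03,0.145,0],"turn": [0,0,0],"claw": 0.31},
    {"dp": [-0.03,0.145,-0.25],"turn": [0,0,0],"claw": 0.31},
    {"dp": [-0.03,0.145,-0.6],"turn": [0,0,0],"claw": 0.31},
    {"dp": [-0.03,0.145,-0.67],"turn": [0,0,0],"claw": 0.31},
    {"dp": [-0.03,0.145,-0.68],"turn": [0,0,0],"claw": 0.15},
    {"dp": [-0.03,0.145,-0.68],"turn": [0,0,0],"claw": 0},
    {"dp": [-0.03,0.145,-0.68],"turn": [0,0,0],"claw": 0},
    {"dp": [-0.03,0.145,-0.68],"turn": [0,0,0],"claw": 0},
    {"dp": [-0.03,0.145,-0.68],"turn": [0,0,0],"claw": 0},
    {"dp": [-0.03,0.145,-0.3],"turn": [0,0,0],"claw": 0},
    {"dp": [-0.03,0.145,0.2],"turn": [0,0,0],"claw": 0},
    {"dp": [-0.03,0.145,0.4],"turn": [0,0,0],"claw": 0},
  ],
)

```text
t: 25.68
ee_pos: [544.1, 274.1, 94.8]
orientation: [-1.414, -0.817, 0.808]
ft_force: [0.9, 0.2, -0.7]
width: 17.1
```

```bash
python3 - <<'E'
from plan import *
d=grab('wrist','w21.png'); o=ctrl.get_obs(); print(o['t'],o['ee_pos'],o['width'])
E
```

```text
25.7333 [545.39900228 274.73771439  96.91038029] 17.023912247641046
```

View pics/w21.png

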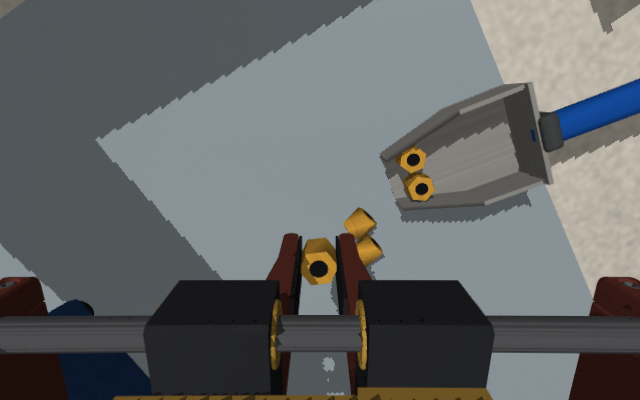

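A is held, and C and D are at (360,222) and (369,250). I'll carry A over.

>>> jog_arm(
  steps=[
    {"dp": [0.155,-0.5,0.4],"turn": [0,0,0],"claw": 0},
    {"dp": [0.155,-1,0.7],"turn": [0,0,0],"claw": 0},
    {"dp": [0.155,-1,0.7],"turn": [0,0,0],"claw": 0},
  ],
)

```text
t: 25.98
ee_pos: [559.1, 192.7, 155.7]
orientation: [-1.416, -0.822, 0.802]
ft_force: [0.8, -0.3, -0.4]
width: 16.9
```

>>> jog_arm(
  steps=[
    {"dp": [0.155,-1,0.7],"turn": [0,0,0],"claw": 0},
    {"dp": [0.155,-1,0.7],"turn": [0,0,0],"claw": 0},
    {"dp": [0.155,-1,0.7],"turn": [0,0,0],"claw": 0},
  ],
)

```text
t: 26.23
ee_pos: [572.9, 109.9, 214.7]
orientation: [-1.418, -0.824, 0.799]
ft_force: [0.8, -0.4, 0.3]
width: 17.4
```

>>> jog_arm(
  steps=[
    {"dp": [0.155,-1,0.4],"turn": [0,0,0],"claw": 0},
    {"dp": [0.155,-1,0.4],"turn": [0,0,0],"claw": 0},
    {"dp": [0.155,-1,0.4],"turn": [0,0,0],"claw": 0},
  ],
)

```text
t: 26.48
ee_pos: [587.1, 25.5, 249.6]
orientation: [-1.423, -0.826, 0.794]
ft_force: [0.7, -0.0, -0.1]
width: 16.9
```

>>> jog_arm(
  steps=[
    {"dp": [0.155,-1,0],"turn": [0,0,0],"claw": 0},
    {"dp": [0.155,-1,0],"turn": [0,0,0],"claw": 0},
    {"dp": [0.155,-1,0],"turn": [0,0,0],"claw": 0},
  ],
)

```text
t: 26.73
ee_pos: [600.4, -59.6, 250.0]
orientation: [-1.427, -0.823, 0.792]
ft_force: [0.2, -0.5, 0.2]
width: 16.7
```

>>> jog_arm(
  steps=[
    {"dp": [0.12,-1,0],"turn": [0,0,0],"claw": 0},
    {"dp": [0.12,-1,0],"turn": [0,0,0],"claw": 0},
    {"dp": [0.12,-1,0],"turn": [0,0,0],"claw": 0},
    {"dp": [0.12,-1,0],"turn": [0,0,0],"claw": 0},
  ],
)

```text
t: 27.07
ee_pos: [609.8, -141.1, 249.4]
orientation: [-1.427, -0.82, 0.789]
ft_force: [-0.5, 0.5, 0.5]
width: 17.2
```

>>> jog_arm(
  steps=[
    {"dp": [-0.02,-0.1,-0.28],"turn": [0,0,0],"claw": 0},
    {"dp": [-0.02,-0.1,-0.28],"turn": [0,0,0],"claw": 0},
    {"dp": [-0.02,-0.1,-0.28],"turn": [0,0,0],"claw": 0.4},
    {"dp": [-0.02,-0.1,-0.28],"turn": [0,0,0],"claw": 0.4},
    {"dp": [-0.02,-0.1,-0.28],"turn": [0,0,0],"claw": 0.4},
    {"dp": [-0.02,-0.1,0.05],"turn": [0,0,0],"claw": 0.4},
  ],
)

```text
t: 27.57
ee_pos: [605.9, -147.4, 249.9]
orientation: [-1.422, -0.816, 0.794]
ft_force: [-0.1, 0.4, -0.9]
width: 35.0
```

```bash
python3 - <<'E'
from plan import *
d=grab('wrist','w22.png'); o=ctrl.get_obs(); print(o['t'],o['ee_pos'],o['width'])
E
```

```text
27.6167 [ 609.64062198 -148.48676083  258.05597412] 34.984343314385015
```

>>> jog_arm(
  steps=[
    {"dp": [0,1,0.15],"turn": [0,0,0],"claw": 0.4},
    {"dp": [0,1,0.15],"turn": [0,0,0],"claw": 0.4},
    {"dp": [0,1,0.15],"turn": [0,0,0],"claw": 0.4},
  ],
)

```text
t: 27.87
ee_pos: [610.9, -63.0, 273.0]
orientation: [-1.429, -0.83, 0.787]
ft_force: [-0.4, -0.2, 0.4]
width: 35.3
```

>>> jog_arm(
  steps=[
    {"dp": [-0.06,1,0],"turn": [0,0,0.04],"claw": 0.4},
    {"dp": [-0.06,1,0],"turn": [0,0,0.04],"claw": 0.4},
    {"dp": [-0.06,1,0],"turn": [0,0,0.04],"claw": 0.4},
  ],
)

```text
t: 28.12
ee_pos: [606.1, 22.6, 274.3]
orientation: [-1.385, -0.933, 0.883]
ft_force: [0.5, 0.6, -0.5]
width: 35.2
```

>>> jog_arm(
  steps=[
    {"dp": [-0.08,1,-0.5],"turn": [0,0,0.04],"claw": 0.4},
    {"dp": [-0.08,1,-0.5],"turn": [0,0,0.04],"claw": 0.4},
    {"dp": [-0.08,1,-0.5],"turn": [0,0,0.04],"claw": 0.4},
  ],
)

```text
t: 28.37
ee_pos: [598.3, 106.5, 232.8]
orientation: [-1.334, -1.03, 0.98]
ft_force: [0.3, 0.8, 0.4]
width: 35.0
```

>>> jog_arm(
  steps=[
    {"dp": [-0.1,1,-0.7],"turn": [0,0,0.04],"claw": 0.4},
    {"dp": [-0.1,1,-0.7],"turn": [0,0,0.04],"claw": 0.4},
    {"dp": [-0.1,1,-0.7],"turn": [0,0,0.04],"claw": 0.4},
  ],
)

```text
t: 28.62
ee_pos: [589.2, 189.0, 175.0]
orientation: [-1.28, -1.125, 1.075]
ft_force: [-0.7, 0.1, -1.3]
width: 35.1
```

>>> jog_arm(
  steps=[
    {"dp": [-0.1,0.95,-0.6],"turn": [0,0,0.035],"claw": 0.36},
    {"dp": [-0.1,0.95,-0.6],"turn": [0,0,0.035],"claw": 0.36},
    {"dp": [-0.1,0.95,-0.6],"turn": [0,0,0.035],"claw": 0.36},
    {"dp": [-0.1,0.95,-0.6],"turn": [0,0,0.035],"claw": 0.36},
  ],
)

```text
t: 28.95
ee_pos: [580.1, 266.7, 125.6]
orientation: [-1.227, -1.207, 1.16]
ft_force: [-0.8, -0.4, -0.2]
width: 31.0
```

```bash
python3 - <<'E'
from plan import *
d=grab('wrist','w23.png'); o=ctrl.get_obs(); print(o['t'],o['ee_pos'],o['width'],R.from_rotvec(o['orientation']).as_matrix().round(2).tolist())
print(proj(d,[[577,295.6,10],[599,289.3,10]]))
a=cv2.imread('pics/w22.png')[100:300,200:440]; b=cv2.imread('pics/w23.png')[150:350,230:470]; cv2.imwrite('pics/w2223.png',cv2.resize(np.hstack([a,b]),None,fx=1.66,fy=1.66))
E
```

```text
29.0 [580.99648001 265.4835167  126.80442047] 31.40007005805987 [[0.04, 0.02, -1.0], [1.0, 0.02, 0.04], [0.02, -1.0, -0.02]]
[[349.01245549 184.94630459]
 [341.83189255 210.12790015]]
```

View pics/w2223.png

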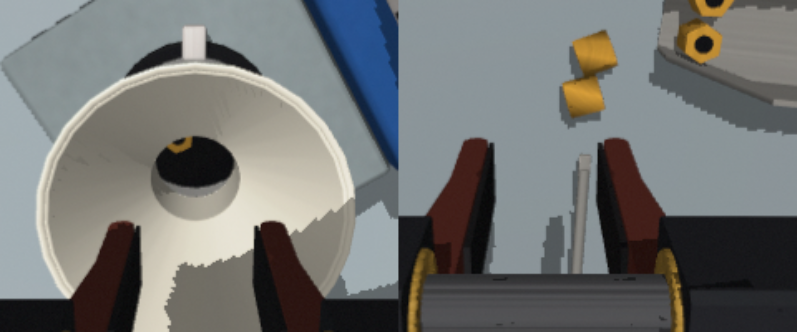

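A went through too, and C and D are where predicted. I'll pick C with the jaws turned +15°.

>>> jog_arm(
  steps=[
    {"dp": [-0.05,0.2,-0.4],"turn": [0,0,0.04],"claw": 0.34},
    {"dp": [-0.106,0.38,-0.8],"turn": [0,0,0.083],"claw": 0.34},
    {"dp": [-0.106,0.38,-1],"turn": [0,0,0.083],"claw": 0.34},
    {"dp": [-0.106,0.38,-1],"turn": [0,0,0.083],"claw": 0.34},
    {"dp": [-0.106,0.38,-1],"turn": [0,0,0.083],"claw": 0.34},
  ],
)

```text
t: 29.42
ee_pos: [573.3, 294.5, 47.5]
orientation: [-1.095, -1.396, 1.345]
ft_force: [-0.1, 0.8, -0.1]
width: 29.9
```

>>> jog_arm(
  steps=[
    {"dp": [0,0,-0.3],"turn": [0,0,0],"claw": 0.34},
    {"dp": [0,0,-0.49],"turn": [0,0,0],"claw": 0.34},
    {"dp": [0,0,-0.5],"turn": [0,0,0],"claw": 0.15},
    {"dp": [0,0,-0.5],"turn": [0,0,0],"claw": 0},
    {"dp": [0,0,-0.5],"turn": [0,0,0],"claw": 0},
    {"dp": [0,0,-0.5],"turn": [0,0,0],"claw": 0},
    {"dp": [0,0,-0.5],"turn": [0,0,0],"claw": 0},
    {"dp": [0,0,-0.5],"turn": [0,0,0],"claw": 0},
    {"dp": [0,0,0],"turn": [0,0,0],"claw": 0},
    {"dp": [0,0,0.4],"turn": [0,0,0],"claw": 0},
    {"dp": [0,0,0.6],"turn": [0,0,0],"claw": 0},
  ],
)

```text
t: 30.33
ee_pos: [574.9, 295.4, 99.1]
orientation: [-1.096, -1.399, 1.343]
ft_force: [0.7, 1.3, 0.5]
width: 18.0
```

```bash
python3 - <<'E'
from plan import *
d=grab('wrist','w24.png'); o=ctrl.get_obs(); print(o['t'],o['ee_pos'],o['width'],o['qpos'].round(2))
E
```

```text
30.3833 [576.20614769 296.08055188 101.53599071] 17.812043239742312 [ 0.45  0.59  1.67  0.02  0.85 -1.35]
```

View pics/w24.png

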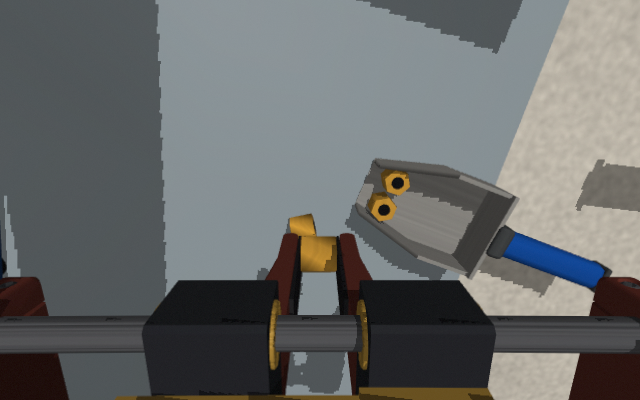

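```bash
python3 - <<'E'
from plan import *
d=grab('wrist'); print(onz(d,[[302.5,225],[290,226],[315,226],[302,238]],12).round(1).tolist())
E
```

```text
[[600.0, 291.5, 12.0], [602.9, 282.1, 12.0], [598.7, 301.2, 12.0], [610.9, 293.4, 12.0]]
```

>>> jog_arm(
  steps=[
    {"dp": [0.08,-0.5,0.4],"turn": [0,0,0],"claw": 0},
    {"dp": [0.08,-1,0.7],"turn": [0,0,0],"claw": 0},
    {"dp": [0.08,-1,0.7],"turn": [0,0,0],"claw": 0},
  ],
)

```text
t: 30.68
ee_pos: [582.5, 213.4, 156.9]
orientation: [-1.099, -1.402, 1.34]
ft_force: [0.4, 0.2, 0.1]
width: 17.2
```

>>> jog_arm(
  steps=[
    {"dp": [0.08,-1,0.7],"turn": [0,0,0],"claw": 0},
    {"dp": [0.08,-1,0.7],"turn": [0,0,0],"claw": 0},
    {"dp": [0.08,-1,0.7],"turn": [0,0,0],"claw": 0},
  ],
)

```text
t: 30.93
ee_pos: [589.6, 130.6, 214.6]
orientation: [-1.102, -1.402, 1.339]
ft_force: [0.1, -0.3, -0.8]
width: 17.1
```

>>> jog_arm(
  steps=[
    {"dp": [0.08,-1,0.4],"turn": [0,0,0],"claw": 0},
    {"dp": [0.08,-1,0.4],"turn": [0,0,0],"claw": 0},
    {"dp": [0.08,-1,0.4],"turn": [0,0,0],"claw": 0},
  ],
)

```text
t: 31.18
ee_pos: [597.3, 46.6, 248.2]
orientation: [-1.107, -1.401, 1.336]
ft_force: [0.2, 0.1, 0.2]
width: 17.9
```

>>> jog_arm(
  steps=[
    {"dp": [0.08,-1,0],"turn": [0,0,0],"claw": 0},
    {"dp": [0.08,-1,0],"turn": [0,0,0],"claw": 0},
    {"dp": [0.08,-1,0],"turn": [0,0,0],"claw": 0},
  ],
)

```text
t: 31.43
ee_pos: [603.9, -38.1, 247.2]
orientation: [-1.109, -1.397, 1.335]
ft_force: [0.1, 0.4, 0.2]
width: 17.9
```

>>> jog_arm(
  steps=[
    {"dp": [0.05,-1,0],"turn": [0,0,0],"claw": 0},
    {"dp": [0.05,-1,0],"turn": [0,0,0],"claw": 0},
    {"dp": [0.05,-1,0],"turn": [0,0,0],"claw": 0},
  ],
)

```text
t: 31.68
ee_pos: [608.0, -122.6, 245.7]
orientation: [-1.112, -1.393, 1.334]
ft_force: [-0.3, 0.4, -0.2]
width: 17.7
```

>>> jog_arm(
  steps=[
    {"dp": [0,-0.33,-0.1],"turn": [0,0,0],"claw": 0},
    {"dp": [0,-0.33,-0.23],"turn": [0,0,0],"claw": 0},
    {"dp": [0,-0.33,-0.23],"turn": [0,0,0],"claw": 0},
    {"dp": [0,-0.33,-0.23],"turn": [0,0,0],"claw": 0.4},
    {"dp": [0,-0.33,-0.23],"turn": [0,0,0],"claw": 0.4},
    {"dp": [0,-0.33,-0.23],"turn": [0,0,0],"claw": 0.4},
    {"dp": [0,-0.33,0.1],"turn": [0,0,0],"claw": 0.4},
  ],
)

```text
t: 32.27
ee_pos: [605.5, -147.1, 249.6]
orientation: [-1.103, -1.39, 1.336]
ft_force: [0.4, 0.3, -0.3]
width: 34.9
```

```bash
python3 - <<'E'
from plan import *
d=grab('wrist','w25.png'); o=ctrl.get_obs(); print(o['t'],o['ee_pos'],o['width'])
E
```

```text
32.3167 [ 609.29633304 -148.18930177  257.83445712] 35.078147821314765
```

>>> jog_arm(
  steps=[
    {"dp": [0,1,0.15],"turn": [0,0,0],"claw": 0.4},
    {"dp": [0,1,0.15],"turn": [0,0,0],"claw": 0.4},
    {"dp": [0,1,0.15],"turn": [0,0,0],"claw": 0.4},
  ],
)

```text
t: 32.57
ee_pos: [610.3, -62.5, 272.4]
orientation: [-1.114, -1.402, 1.334]
ft_force: [0.1, -0.3, -0.2]
width: 35.0
```

>>> jog_arm(
  steps=[
    {"dp": [0,1,0],"turn": [0,0,0],"claw": 0.36},
    {"dp": [0,1,0],"turn": [0,0,0],"claw": 0.36},
    {"dp": [0,1,0],"turn": [0,0,0],"claw": 0.36},
  ],
)

```text
t: 32.82
ee_pos: [610.5, 23.3, 273.5]
orientation: [-1.111, -1.408, 1.334]
ft_force: [-0.2, 0.5, -0.1]
width: 31.8
```

>>> jog_arm(
  steps=[
    {"dp": [-0.02,1,-0.6],"turn": [0,0,0],"claw": 0.36},
    {"dp": [-0.02,1,-0.6],"turn": [0,0,0],"claw": 0.36},
    {"dp": [-0.02,1,-0.6],"turn": [0,0,0],"claw": 0.36},
  ],
)

```text
t: 33.07
ee_pos: [607.6, 106.9, 223.7]
orientation: [-1.108, -1.409, 1.336]
ft_force: [0.1, 0.3, -0.4]
width: 31.8
```

>>> jog_arm(
  steps=[
    {"dp": [-0.02,1,-0.9],"turn": [0,0,0],"claw": 0.34},
    {"dp": [-0.02,1,-0.9],"turn": [0,0,0],"claw": 0.34},
    {"dp": [-0.02,1,-0.9],"turn": [0,0,0],"claw": 0.34},
  ],
)

```text
t: 33.32
ee_pos: [605.4, 188.8, 150.2]
orientation: [-1.107, -1.41, 1.337]
ft_force: [0.0, -0.9, -0.0]
width: 30.0
```

>>> jog_arm(
  steps=[
    {"dp": [-0.02,0.95,-0.8],"turn": [0,0,0],"claw": 0.34},
    {"dp": [-0.02,0.95,-0.8],"turn": [0,0,0],"claw": 0.34},
    {"dp": [-0.02,0.95,-0.8],"turn": [0,0,0],"claw": 0.34},
    {"dp": [-0.02,0.95,-0.8],"turn": [0,0,0],"claw": 0.34},
  ],
)

```text
t: 33.65
ee_pos: [602.1, 266.9, 83.4]
orientation: [-1.103, -1.409, 1.342]
ft_force: [-0.5, -0.8, 1.0]
width: 29.9
```

View pics/w25.png

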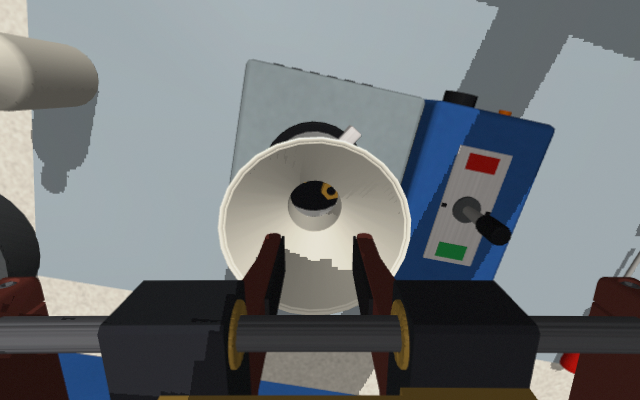

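C went through. Next I'll pick D.

>>> jog_arm(
  steps=[
    {"dp": [0,0.3,-0.2],"turn": [0,0,0],"claw": 0.34},
    {"dp": [0,0.3,-0.5],"turn": [0,0,0],"claw": 0.34},
    {"dp": [0,0.3,-0.9],"turn": [0,0,0],"claw": 0.34},
    {"dp": [0,0.3,-1],"turn": [0,0,0],"claw": 0.15},
    {"dp": [0,0.3,-1],"turn": [0,0,0],"claw": 0},
    {"dp": [0,0.3,-1],"turn": [0,0,0],"claw": 0},
    {"dp": [0,0.3,-1],"turn": [0,0,0],"claw": 0},
    {"dp": [0,0.3,-1],"turn": [0,0,0],"claw": 0},
    {"dp": [0,0.3,-1],"turn": [0,0,0],"claw": 0},
    {"dp": [0,0.3,-0.6],"turn": [0,0,0],"claw": 0},
    {"dp": [0,0.3,-0.1],"turn": [0,0,0],"claw": 0},
    {"dp": [0,0.3,0.2],"turn": [0,0,0],"claw": 0},
  ],
)

```text
t: 34.65
ee_pos: [603.2, 291.4, 103.0]
orientation: [-1.104, -1.412, 1.34]
ft_force: [1.1, 0.8, -0.2]
width: 17.8
```

```bash
python3 - <<'E'
from plan import *
d=grab('wrist','w26.png'); o=ctrl.get_obs(); print(o['t'],o['ee_pos'],o['width'],o['qpos'].round(2))
E
```

```text
34.7 [605.72398205 292.61858732 107.66492874] 17.692899977755353 [ 0.43  0.61  1.62  0.01  0.86 -1.38]
```

View pics/w26.png

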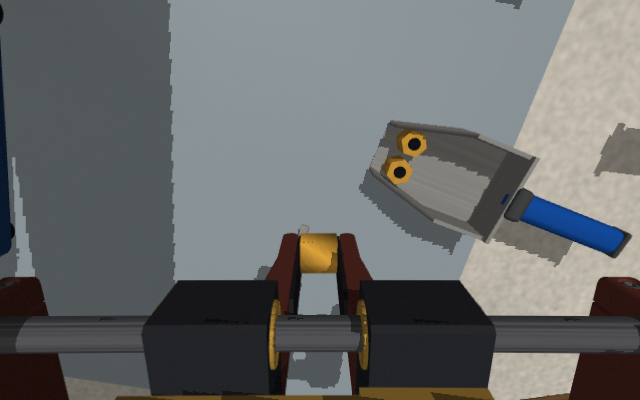

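>>> jog_arm(
  steps=[
    {"dp": [0,-0.5,0.4],"turn": [0,0,0],"claw": 0},
    {"dp": [0,-1,0.7],"turn": [0,0,0],"claw": 0},
    {"dp": [0,-1,0.7],"turn": [0,0,0],"claw": 0},
  ],
)

```text
t: 34.95
ee_pos: [606.9, 210.5, 167.3]
orientation: [-1.11, -1.421, 1.333]
ft_force: [-0.3, 0.2, -0.3]
width: 17.5
```

>>> jog_arm(
  steps=[
    {"dp": [0,-1,0.7],"turn": [0,0,0],"claw": 0},
    {"dp": [0,-1,0.7],"turn": [0,0,0],"claw": 0},
    {"dp": [0,-1,0.7],"turn": [0,0,0],"claw": 0},
  ],
)

```text
t: 35.2
ee_pos: [607.9, 127.8, 226.5]
orientation: [-1.114, -1.423, 1.331]
ft_force: [1.5, 0.5, 0.2]
width: 18.0
```

>>> jog_arm(
  steps=[
    {"dp": [0,-1,0.3],"turn": [0,0,0],"claw": 0},
    {"dp": [0,-1,0.3],"turn": [0,0,0],"claw": 0},
    {"dp": [0,-1,0.3],"turn": [0,0,0],"claw": 0},
  ],
)

```text
t: 35.45
ee_pos: [609.0, 43.2, 252.9]
orientation: [-1.12, -1.422, 1.328]
ft_force: [0.8, 0.4, -0.4]
width: 17.6
```

>>> jog_arm(
  steps=[
    {"dp": [0,-1,0],"turn": [0,0,0],"claw": 0},
    {"dp": [0,-1,0],"turn": [0,0,0],"claw": 0},
    {"dp": [0,-1,0],"turn": [0,0,0],"claw": 0},
  ],
)

```text
t: 35.7
ee_pos: [609.1, -41.6, 252.8]
orientation: [-1.124, -1.419, 1.326]
ft_force: [1.2, 1.2, -0.1]
width: 17.5
```

>>> jog_arm(
  steps=[
    {"dp": [0,-1,0],"turn": [0,0,0],"claw": 0},
    {"dp": [0,-1,0],"turn": [0,0,0],"claw": 0},
    {"dp": [0,-1,0],"turn": [0,0,0],"claw": 0},
  ],
)

```text
t: 35.95
ee_pos: [609.2, -126.2, 252.3]
orientation: [-1.127, -1.416, 1.325]
ft_force: [-0.1, 0.8, 0.5]
width: 18.1
```

>>> jog_arm(
  steps=[
    {"dp": [0,-0.29,-0.1],"turn": [0,0,0],"claw": 0},
    {"dp": [0,-0.29,-0.3],"turn": [0,0,0],"claw": 0},
    {"dp": [0,-0.29,-0.3],"turn": [0,0,0],"claw": 0},
    {"dp": [0,-0.29,-0.3],"turn": [0,0,0],"claw": 0.4},
    {"dp": [0,-0.29,-0.3],"turn": [0,0,0],"claw": 0.4},
    {"dp": [0,-0.29,-0.3],"turn": [0,0,0],"claw": 0.4},
    {"dp": [0,-0.29,0.1],"turn": [0,0,0],"claw": 0.4},
  ],
)

```text
t: 36.53
ee_pos: [606.2, -147.5, 255.6]
orientation: [-1.117, -1.411, 1.327]
ft_force: [-0.1, 0.4, -1.4]
width: 34.8
```

```bash
python3 - <<'E'
from plan import *
d=grab('wrist','w27.png'); o=ctrl.get_obs(); print(o['t'],o['ee_pos'],o['width'])
E
```

```text
36.5833 [ 610.79398343 -148.86154975  265.59240892] 34.701953283683096
```

>>> jog_arm(
  steps=[
    {"dp": [0,1,0.15],"turn": [0,0,-0.035],"claw": 0.5},
    {"dp": [0,1,0.15],"turn": [0,0,-0.07],"claw": 0.5},
    {"dp": [0,1,0.15],"turn": [0,0,-0.1],"claw": 0.5},
  ],
)

```text
t: 36.83
ee_pos: [612.1, -63.4, 280.7]
orientation: [-1.296, -1.185, 1.096]
ft_force: [0.5, 0.4, 0.3]
width: 43.7
```

>>> jog_arm(
  steps=[
    {"dp": [0,1,0],"turn": [0,0,-0.035],"claw": 0.5},
    {"dp": [0,1,0],"turn": [0,0,-0.07],"claw": 0.5},
    {"dp": [0,1,0],"turn": [0,0,-0.1],"claw": 0.5},
  ],
)

```text
t: 37.08
ee_pos: [612.5, 22.0, 282.3]
orientation: [-1.426, -0.943, 0.861]
ft_force: [0.0, -0.8, 1.0]
width: 44.0
```

>>> jog_arm(
  steps=[
    {"dp": [-0.06,1,-0.3],"turn": [0,0,-0.035],"claw": 0.5},
    {"dp": [-0.06,1,-0.3],"turn": [0,0,-0.07],"claw": 0.5},
    {"dp": [-0.06,1,-0.3],"turn": [0,0,-0.1],"claw": 0.5},
  ],
)

```text
t: 37.33
ee_pos: [606.8, 107.2, 257.9]
orientation: [-1.523, -0.693, 0.624]
ft_force: [-0.5, 0.1, -0.2]
width: 44.1
```

>>> jog_arm(
  steps=[
    {"dp": [-0.1,1,-0.3],"turn": [0,0,-0.035],"claw": 0.5},
    {"dp": [-0.1,1,-0.3],"turn": [0,0,-0.07],"claw": 0.5},
    {"dp": [-0.1,1,-0.3],"turn": [0,0,-0.1],"claw": 0.5},
  ],
)

```text
t: 37.58
ee_pos: [597.6, 192.9, 233.2]
orientation: [-1.589, -0.439, 0.384]
ft_force: [-0.7, -0.4, 0.4]
width: 44.3
```

>>> jog_arm(
  steps=[
    {"dp": [-0.1,1,-0.3],"turn": [0,0,-0.035],"claw": 0.5},
    {"dp": [-0.1,1,-0.3],"turn": [0,0,-0.07],"claw": 0.5},
    {"dp": [-0.1,1,-0.3],"turn": [0,0,-0.1],"claw": 0.5},
  ],
)

```text
t: 37.83
ee_pos: [588.2, 278.7, 208.4]
orientation: [-1.625, -0.182, 0.143]
ft_force: [-1.1, -0.9, -0.4]
width: 44.1
```

>>> jog_arm(
  steps=[
    {"dp": [-0.1,1,-0.4],"turn": [0,0,-0.035],"claw": 0.5},
    {"dp": [-0.1,1,-0.4],"turn": [0,0,-0.07],"claw": 0.5},
    {"dp": [-0.1,1,-0.4],"turn": [0,0,-0.1],"claw": 0.5},
  ],
)

```text
t: 38.08
ee_pos: [578.4, 364.2, 175.1]
orientation: [-1.63, 0.076, -0.1]
ft_force: [-1.1, -1.3, 0.3]
width: 43.8
```

```bash
python3 - <<'E'
from plan import *
d=grab('wrist','w28.png'); o=ctrl.get_obs(); print(o['t'],o['ee_pos'],o['width'],R.from_rotvec(o['orientation']).as_matrix().round(3).tolist())
hsv=cv2.cvtColor(d['img'],cv2.COLOR_RGB2HSV);H,S,V=[hsv[...,i].astype(int) for i in range(3)]
m=(H>105)&(H<128)&(S>150)
k,l,st,c=cv2.connectedComponentsWithStats(m.astype(np.uint8))
for i in range(1,k):
    if st[i,4]<500: continue
    q=onz(d,np.argwhere(l==i)[:,::-1],38)[:,:2].astype(np.float32); print(st[i],cv2.minAreaRect(q))
a=cv2.imread('pics/w27.png')[100:320,200:420]; b=cv2.imread('pics/w28.png')[:300]; cv2.imwrite('pics/w2728.png',np.hstack([cv2.resize(a,(300,300)),cv2.resize(b,(480,225),interpolation=3).copy() if 0 else cv2.resize(b[:,100:580],(480,300))]))
E
```

```text
38.1333 [578.68284127 363.68280886 175.15001975] 43.835019874783924 [[0.993, 0.011, 0.115], [-0.114, -0.063, 0.991], [0.018, -0.998, -0.061]]
[ 285    0   26  100 2337] ((576.3954467773438, 469.55523681640625), (71.63617706298828, 18.881635665893555), 81.69447326660156)
```

View pics/w2728.png

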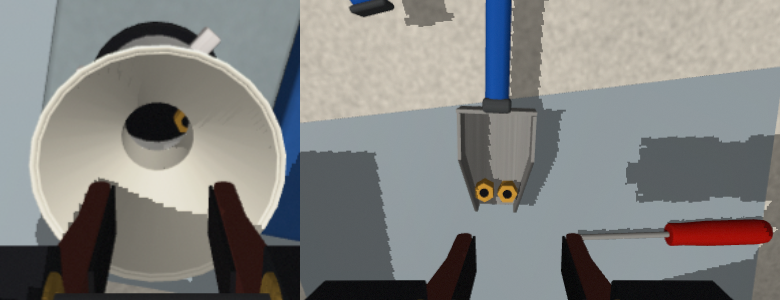

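D is through and the funnel is empty. The scoop's handle middle is at (575.6, 465). I'll work out the turn back to the earlier grasp pose.

```bash
python3 - <<'E'
from plan import *
o=ctrl.get_obs(); Rn=R.from_rotvec(o['orientation'])
yaw=np.degrees(np.arctan2(-.9895,-.1446)); 
# tool frame for scoop pitch p: tool x = -scoop y?, earlier: jaw (0.99,-0.15): scoop y = z x sx
S=scoopR(-17,0,yaw); sx,sy,sz=S.as_matrix().T
T=np.c_[sy,-sz,np.cross(sy,-sz)]; Rt=R.from_matrix(T)
print(Rt.as_rotvec(),((Rt*Rn.inv()).as_rotvec()/np.pi).round(4),o['ee_pos'])
E
```

```text
[-1.86379025  0.13546256 -0.10023702] [-0.0736  0.0154 -0.0104] [578.68284127 363.68280886 175.15001975]
```

>>> jog_arm(
  steps=[
    {"dp": [-0.07,0.5,-0.1],"turn": [-0.035,0.007,-0.005],"claw": 0.5},
    {"dp": [-0.07,1,-0.4],"turn": [-0.0736,0.0154,-0.0104],"claw": 0.5},
    {"dp": [-0.07,1,-0.8],"turn": [-0.0736,0.0154,-0.0104],"claw": 0.5},
    {"dp": [-0.07,1,-1],"turn": [-0.0736,0.0154,-0.0104],"claw": 0.5},
    {"dp": [-0.07,1,-1],"turn": [-0.0736,0.0154,-0.0104],"claw": 0.5},
    {"dp": [-0.07,1,-1],"turn": [-0.0736,0.0154,-0.0104],"claw": 0.5},
  ],
)

```text
t: 38.63
ee_pos: [572.9, 442.4, 95.2]
orientation: [-1.865, 0.136, -0.099]
ft_force: [0.7, -0.4, 1.3]
width: 43.6
```

```bash
python3 - <<'E'
from plan import *
d=grab('wrist','w29.png'); o=ctrl.get_obs(); print(o['t'],o['ee_pos'],o['width'],o['orientation'])
hsv=cv2.cvtColor(d['img'],cv2.COLOR_RGB2HSV);H,S,V=[hsv[...,i].astype(int) for i in range(3)]
m=(H>105)&(H<128)&(S>150)
k,l,st,c=cv2.connectedComponentsWithStats(m.astype(np.uint8))
for i in range(1,k):
    if st[i,4]<1500: continue
    q=onz(d,np.argwhere(l==i)[:,::-1],38)[:,:2].astype(np.float32); print(st[i],cv2.minAreaRect(q))
E
```

```text
38.6833 [573.88711791 442.64400293  96.94975873] 44.19037679488722 [-1.86294687  0.13528857 -0.10133248]
[  52    0  118  121 7150] ((482.46173095703125, 539.4686279296875), (31.413145065307617, 62.173213958740234), 6.0872673988342285)
[ 300   85   35  121 3751] ((576.9212646484375, 473.04937744140625), (78.90353393554688, 19.779726028442383), 81.76236724853516)
```

>>> jog_arm(
  steps=[
    {"dp": [-0.01,0.06,-0.4],"turn": [0,0,0],"claw": 0.5},
    {"dp": [-0.01,0.06,-0.8],"turn": [0,0,0],"claw": 0.5},
    {"dp": [-0.01,0.06,-1],"turn": [0,0,0],"claw": 0.5},
    {"dp": [-0.01,0.06,-1],"turn": [0,0,0],"claw": 0.4},
  ],
)

```text
t: 39.02
ee_pos: [572.3, 445.0, 15.4]
orientation: [-1.866, 0.139, -0.1]
ft_force: [-0.1, -0.7, -0.4]
width: 40.0
```

>>> jog_arm(
  steps=[
    {"dp": [0,0,-0.02],"turn": [0,0,0],"claw": 0.2},
    {"dp": [0,0,-0.02],"turn": [0,0,0],"claw": 0},
    {"dp": [0,0,-0.02],"turn": [0,0,0],"claw": 0},
    {"dp": [0,0,-0.02],"turn": [0,0,0],"claw": 0},
    {"dp": [0,0,-0.02],"turn": [0,0,0],"claw": 0},
    {"dp": [0,0,-0.02],"turn": [0,0,0],"claw": 0},
    {"dp": [0,0,-0.02],"turn": [0,0,0],"claw": 0},
    {"dp": [0,0,-0.02],"turn": [0,0,0],"claw": 0},
    {"dp": [0,0,-0.02],"turn": [0,0,0],"claw": 0},
  ],
)

```text
t: 39.77
ee_pos: [573.4, 445.5, 15.9]
orientation: [-1.864, 0.137, -0.102]
ft_force: [1.1, -1.2, 6.5]
width: 19.8
```

```bash
python3 - <<'E'
from plan import *
save2([575.8,465.4,30],np.degrees(np.arctan2(-.9895,-.1446)))
slope('w30.png')
o,Rt,l,e=now(); print(l,e)
plan([(l+[0,0,20],-6,0,-98.3),(l+[0,0,40],-14,0,-98.3)])
E
```

```text
handle angle in tool -17.1 n 3915 4382 w 20.1 F [ 0.5 -1.4  6.4] M [-0.57  0.02 -0.04]
[556.88376705 335.79781751   3.02273332] {'yaw': np.float64(-98.3), 'pitch': np.float64(-0.0), 'roll': np.float64(0.0)}
t 39.8167 lip [556.9 335.8   3. ] {'yaw': np.float64(-98.3), 'pitch': np.float64(-0.0), 'roll': np.float64(0.0)} tcp [573.4 445.5  16. ] f [ 0.5 -1.4  6.4] w 20.1
q [ 0.72  0.91  1.28 -0.21  1.19  0.97]
dp [0.001 0.009 0.104] turn [-0.033   0.0048  0.0001] tcp [574. 446.  24.]
dp [-0.001 -0.002  0.16 ] turn [-0.077   0.0112  0.0001] tcp [573. 445.  29.]
```

>>> jog_arm(
  steps=[
    {"dp": [0,0,0.04],"turn": [-0.008,0.001,0],"claw": 0},
    {"dp": [0,0,0.08],"turn": [-0.02,0.003,0],"claw": 0},
    {"dp": [0,0,0.13],"turn": [-0.033,0.0048,0],"claw": 0},
    {"dp": [0,0,0.17],"turn": [-0.048,0.007,0],"claw": 0},
    {"dp": [0,0,0.22],"turn": [-0.063,0.009,0],"claw": 0},
    {"dp": [0,0,0.26],"turn": [-0.077,0.0112,0],"claw": 0},
    {"dp": [0,0,0.26],"turn": [-0.077,0.0112,0],"claw": 0},
  ],
)

```text
t: 40.4
ee_pos: [573.1, 447.0, 36.3]
orientation: [-2.109, 0.153, -0.087]
ft_force: [-0.2, 0.6, -2.7]
width: 19.6
```

```bash
python3 - <<'E'
from plan import *
slope('w31.png'); slope()
o,Rt,l,e=now(); print(o['t'],l,e,o['ee_pos'],o['qpos'].round(2))
plan([([560,279,120],-12,0,-97),([575,220,200],-12,0,-94),([608,-60,260],-12,0,-90),([608,-128,255],0,0,-90),([608,-128,250],0,-20,-90),([606,-128,240],20,-20,-90),([606,-128,240],40,-20,-90)])
E
```

```text
handle angle in tool -17.9 n 3323 4358 w 19.3 F [ 0.8  0.7 -2.6] M [ 0.47 -0.02  0.02]
handle angle in tool -18.2 n 2657 4363 w 20.1 F [-0.1 -0.6 -3. ] M [ 0.5   0.01 -0.01]
40.5 [556.70859637 336.41772307  50.26361974] {'yaw': np.float64(-98.3), 'pitch': np.float64(-13.9), 'roll': np.float64(-0.0)} [573.17904906 446.01063381  36.13250438] [ 0.78  1.    1.12 -0.32  1.48  1.03]
t 40.5 lip [556.7 336.4  50.3] {'yaw': np.float64(-98.3), 'pitch': np.float64(-13.9), 'roll': np.float64(-0.0)} tcp [573.2 446.   36.1] f [-0.1 -0.6 -3. ] w 20.1
q [ 0.78  1.    1.12 -0.32  1.48  1.03]
dp [ 0.011 -0.708  0.918] turn [ 0.0106 -0.0015  0.0071] tcp [574. 389. 110.]
dp [ 0.126 -1.439  1.918] turn [ 0.0106 -0.0012  0.0237] tcp [583. 331. 190.]
dp [ 0.442 -4.935  2.668] turn [ 0.0106 -0.0008  0.046 ] tcp [609.  51. 250.]
dp [ 0.442 -5.788  2.898] turn [ 0.0772 -0.0056  0.0457] tcp [609. -17. 268.]
dp [ 0.497 -5.788  2.823] turn [0.0843 0.1047 0.0318] tcp [613. -17. 262.]
dp [ 0.472 -5.923  3.163] turn [0.1943 0.0989 0.0501] tcp [611. -28. 289.]
dp [ 0.472 -6.209  3.555] turn [0.3043 0.0907 0.0681] tcp [611. -51. 321.]
```

View pics/w31.png

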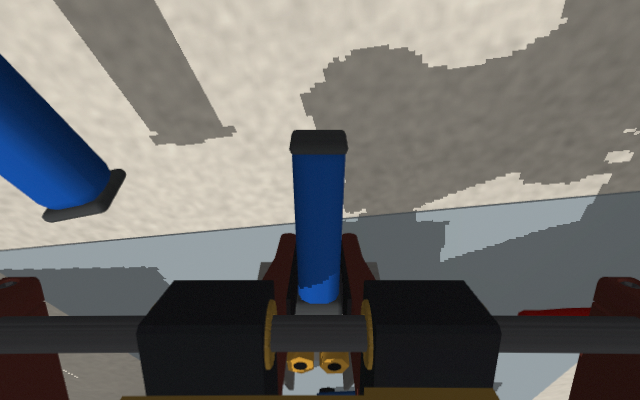

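No meaningful slip this time (handle angle within ~1°), and both spacers are still in the pan. I'll carry the scoop over with its lip raised.

>>> jog_arm(
  steps=[
    {"dp": [0,-0.05,0.25],"turn": [0,0,0.002],"claw": 0},
    {"dp": [0,-0.2,0.5],"turn": [0,0,0.004],"claw": 0},
    {"dp": [0.01,-0.45,0.75],"turn": [0,0,0.006],"claw": 0},
    {"dp": [0.01,-0.7,0.95],"turn": [0,0,0.008],"claw": 0},
  ],
)

```text
t: 40.83
ee_pos: [574.1, 389.7, 113.4]
orientation: [-2.106, 0.125, -0.073]
ft_force: [0.1, 0.4, -2.9]
width: 19.9
```

>>> jog_arm(
  steps=[
    {"dp": [0.03,-0.25,0.25],"turn": [0,0,0.002],"claw": 0},
    {"dp": [0.05,-0.5,0.5],"turn": [0,0,0.004],"claw": 0},
    {"dp": [0.08,-0.75,0.75],"turn": [0,0,0.007],"claw": 0},
    {"dp": [0.1,-1,0.95],"turn": [0,0,0.01],"claw": 0},
  ],
)

```text
t: 41.17
ee_pos: [582.4, 308.4, 191.2]
orientation: [-2.105, 0.091, -0.056]
ft_force: [1.0, -0.8, -1.9]
width: 19.5
```

>>> jog_arm(
  steps=[
    {"dp": [0.03,-0.25,0.2],"turn": [0,0,0.002],"claw": 0},
    {"dp": [0.05,-0.5,0.4],"turn": [0,0,0.004],"claw": 0},
    {"dp": [0.08,-0.75,0.55],"turn": [0,0,0.007],"claw": 0},
    {"dp": [0.1,-1,0.65],"turn": [0,0,0.01],"claw": 0},
  ],
)

```text
t: 41.5
ee_pos: [590.6, 227.1, 244.9]
orientation: [-2.103, 0.057, -0.039]
ft_force: [-0.7, 0.5, -2.2]
width: 19.6
```

>>> jog_arm(
  steps=[
    {"dp": [0.03,-0.25,0.05],"turn": [0,0,0.002],"claw": 0},
    {"dp": [0.05,-0.5,0.1],"turn": [0,0,0.004],"claw": 0},
    {"dp": [0.08,-0.75,0.15],"turn": [0,0,0.007],"claw": 0},
    {"dp": [0.1,-1,0.15],"turn": [0,0,0.01],"claw": 0},
  ],
)

```text
t: 41.83
ee_pos: [598.6, 145.8, 257.9]
orientation: [-2.102, 0.023, -0.022]
ft_force: [0.2, 0.7, -1.6]
width: 19.8
```

>>> jog_arm(
  steps=[
    {"dp": [0.03,-0.25,0],"turn": [0,0,0.002],"claw": 0},
    {"dp": [0.05,-0.5,0],"turn": [0,0,0.004],"claw": 0},
    {"dp": [0.08,-0.75,0],"turn": [0,0,0.006],"claw": 0},
    {"dp": [0.1,-0.95,0],"turn": [0,0,0.008],"claw": 0},
    {"dp": [0.1,-1,0],"turn": [0,0,0.008],"claw": 0},
  ],
)

```text
t: 42.25
ee_pos: [606.1, 63.2, 258.1]
orientation: [-2.101, -0.001, -0.008]
ft_force: [-0.3, 0.0, -1.6]
width: 19.5
```

```bash
python3 - <<'E'
from plan import *
slope('w32.png')
plan([([608,-60,260],-12,0,-90),([608,-128,255],-8,0,-90),([608,-128,252],0,-15,-90),([606,-128,242],20,-20,-90),([606,-128,240],40,-20,-90)])
E
```

```text
handle angle in tool -20.4 n 2955 4251 w 19.6 F [-0.9 -0.6 -1.9] M [ 0.42  0.07 -0.02]
t 42.3 lip [605.4 -47.2 271.1] {'yaw': np.float64(-90.2), 'pitch': np.float64(-13.3), 'roll': np.float64(0.3)} tcp [606.1  63.7 258.1] f [-0.9 -0.6 -1.9] w 19.6
q [ 0.33  0.46  1.59 -0.52  1.31  0.53]
dp [ 0.03  -0.156 -0.106] turn [0.0075 0.0018 0.0004] tcp [609.  51. 250.]
dp [ 0.03  -1.001 -0.072] turn [0.0297 0.0018 0.0005] tcp [609. -16. 252.]
dp [ 0.072 -1.01   0.078] turn [ 0.0738  0.0847 -0.0091] tcp [612. -17. 264.]
dp [ 0.06  -1.145  0.414] turn [0.1834 0.1141 0.0075] tcp [611. -28. 291.]
dp [ 0.06 -1.43  0.78] turn [0.2933 0.1136 0.0278] tcp [611. -51. 321.]
```

View pics/w32.png

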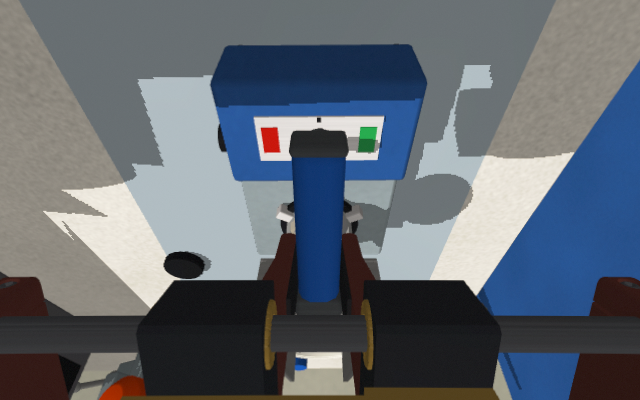

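>>> jog_arm(
  steps=[
    {"dp": [0.01,-0.2,0],"turn": [0.005,0.0005,0],"claw": 0},
    {"dp": [0.02,-0.45,0],"turn": [0.01,0.001,0],"claw": 0},
    {"dp": [0.03,-0.7,0],"turn": [0.015,0.001,0],"claw": 0},
    {"dp": [0.03,-0.9,0],"turn": [0.022,0.0015,0],"claw": 0},
    {"dp": [0.03,-0.99,0],"turn": [0.0297,0.0018,0],"claw": 0},
    {"dp": [0.03,-0.99,0],"turn": [0.0297,0.0018,0],"claw": 0},
  ],
)

```text
t: 42.8
ee_pos: [608.4, -16.5, 258.5]
orientation: [-2.007, 0.004, -0.004]
ft_force: [-0.3, 0.5, -2.3]
width: 19.6
```

```bash
python3 - <<'E'
from plan import *
slope()
d=grab('scene'); c=d['img'][130:260,190:340]; cv2.imwrite('pics/s33.png',cv2.convertScaleAbs(cv2.cvtColor(cv2.resize(c,None,fx=4,fy=4,interpolation=2),cv2.COLOR_RGB2BGR),alpha=1.7))
d=grab('top'); c=d['img'][110:200,320:430]; cv2.imwrite('pics/t33.png',cv2.convertScaleAbs(cv2.cvtColor(cv2.resize(c,None,fx=5,fy=5,interpolation=2),cv2.COLOR_RGB2BGR),alpha=1.7))
o,Rt,l,e=now(); print(o['t'],l,e, 'lip px top',(proj(d,[l])-[320,110])*5)
plan([([608,-128,255],0,0,-90),([608,-128,252],5,-18,-90),([606,-128,246],15,-20,-90),([606,-128,244],30,-20,-90),([606,-128,244],45,-20,-90)])
E
```

```text
handle angle in tool -20.5 n 3149 4250 w 19.9 F [ 0.9  0.3 -2.2] M [ 0.39  0.02 -0.01]
42.95 [ 607.84039969 -126.2894638   260.66067888] {'yaw': np.float64(-90.1), 'pitch': np.float64(-8.0), 'roll': np.float64(0.0)} lip px top [[367.46369627 194.84521583]]
t 42.95 lip [ 607.8 -126.3  260.7] {'yaw': np.float64(-90.1), 'pitch': np.float64(-8.0), 'roll': np.float64(0.0)} tcp [608.5 -14.6 258. ] f [ 0.1  0.3 -2. ] w 19.7
q [ 0.17  0.41  1.64 -0.46  1.21  0.36]
dp [ 0.    -0.03   0.124] turn [0.0444 0.     0.0004] tcp [609. -17. 268.]
dp [ 0.05  -0.049  0.197] turn [ 0.0717  0.1002 -0.0022] tcp [613. -19. 274.]
dp [ 0.03  -0.116  0.353] turn [0.1265 0.1116 0.0073] tcp [611. -24. 286.]
dp [ 0.03  -0.291  0.648] turn [0.209 0.111 0.022] tcp [611. -38. 310.]
dp [ 0.03  -0.543  0.911] turn [0.2914 0.109  0.037 ] tcp [611. -58. 331.]
```

View pics/s33.png

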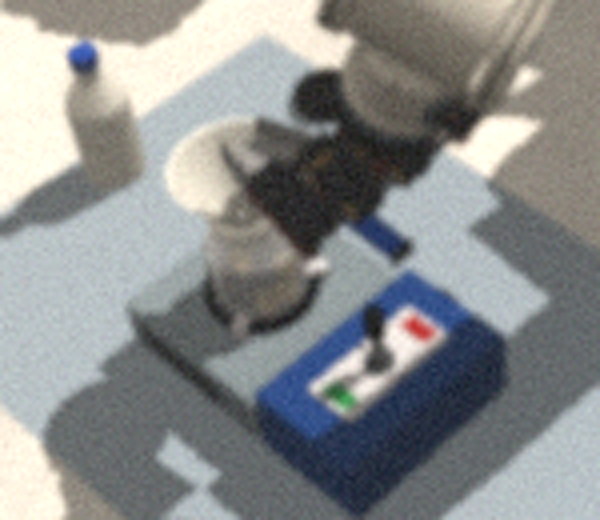

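View pics/t33.png

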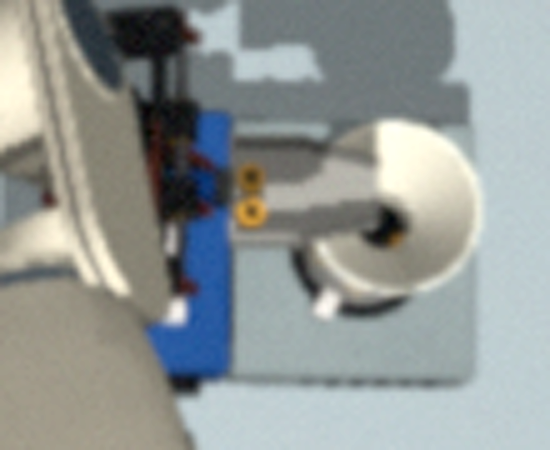

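The two spacers sit at the back of the pan, the lip is over the funnel and the selector is upright. I'll roll and tip gradually.

>>> jog_arm(
  steps=[
    {"dp": [0.02,-0.02,0.08],"turn": [0.02,0.03,0],"claw": 0},
    {"dp": [0.03,-0.03,0.12],"turn": [0.037,0.06,0],"claw": 0},
    {"dp": [0.045,-0.045,0.17],"turn": [0.055,0.09,0],"claw": 0},
    {"dp": [0.05,-0.05,0.2],"turn": [0.0717,0.1002,-0.0022],"claw": 0},
    {"dp": [0.045,-0.07,0.24],"turn": [0.09,0.104,0.001],"claw": 0},
    {"dp": [0.04,-0.09,0.29],"turn": [0.108,0.108,0.004],"claw": 0},
    {"dp": [0.03,-0.116,0.353],"turn": [0.1265,0.1116,0.0073],"claw": 0},
    {"dp": [0.03,-0.15,0.42],"turn": [0.145,0.1116,0.01],"claw": 0},
    {"dp": [0.03,-0.19,0.48],"turn": [0.16,0.1116,0.014],"claw": 0},
    {"dp": [0.03,-0.23,0.55],"turn": [0.18,0.111,0.017],"claw": 0},
    {"dp": [0.03,-0.23,0.55],"turn": [0.18,0.111,0.017],"claw": 0},
  ],
)

```text
t: 43.87
ee_pos: [611.5, -33.7, 302.5]
orientation: [-1.421, 0.155, 0.345]
ft_force: [-0.0, 0.0, -1.1]
width: 19.8
```

```bash
python3 - <<'E'
from plan import *
slope()
d=grab('top'); c=d['img'][110:200,320:430]; cv2.imwrite('pics/t34.png',cv2.convertScaleAbs(cv2.cvtColor(cv2.resize(c,None,fx=5,fy=5,interpolation=2),cv2.COLOR_RGB2BGR),alpha=1.7))
plan([([606,-128,246],25,-20,-90),([606,-128,244],32,-20,-90),([606,-128,244],40,-20,-90)])
E
```

```text
handle angle in tool -20.6 n 3342 4254 w 20.0 F [-0.2  0.3 -2.2] M [-0.08 -0.21 -0.02]
t 43.9667 lip [ 606.2 -128.5  244.6] {'yaw': np.float64(-90.0), 'pitch': np.float64(24.6), 'roll': np.float64(-19.9)} tcp [611.  -32.6 301.7] f [ 0.  -0.5 -1.7] w 19.6
q [-0.11  0.51  1.36  0.07  1.62 -0.24]
dp [-0.001  0.002  0.026] turn [ 0.0022  0.0003 -0.0001] tcp [611. -32. 304.]
dp [-0.001 -0.095  0.141] turn [ 0.0411  0.0003 -0.0001] tcp [611. -40. 313.]
dp [-0.001 -0.226  0.285] turn [ 0.0855  0.0003 -0.0001] tcp [611. -51. 325.]
```

View pics/t34.png

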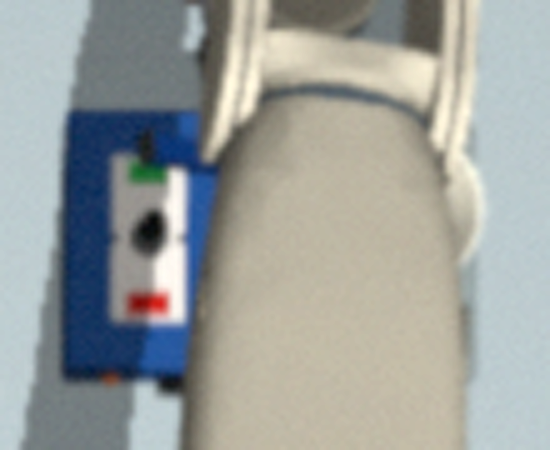

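```bash
python3 - <<'E'
from plan import *
d=grab('scene'); c=d['img'][130:230,200:330]; cv2.imwrite('pics/s35.png',cv2.convertScaleAbs(cv2.cvtColor(cv2.resize(c,None,fx=5,fy=5,interpolation=2),cv2.COLOR_RGB2BGR),alpha=1.7))
d=grab('wrist','w35.png')
F=[ctrl.get_obs()['ft_force'][2]]
print(F, ctrl.get_obs()['t'])
E
```

```text
[np.float64(-2.233342819684309)] 44.0667
```

View pics/s35.png

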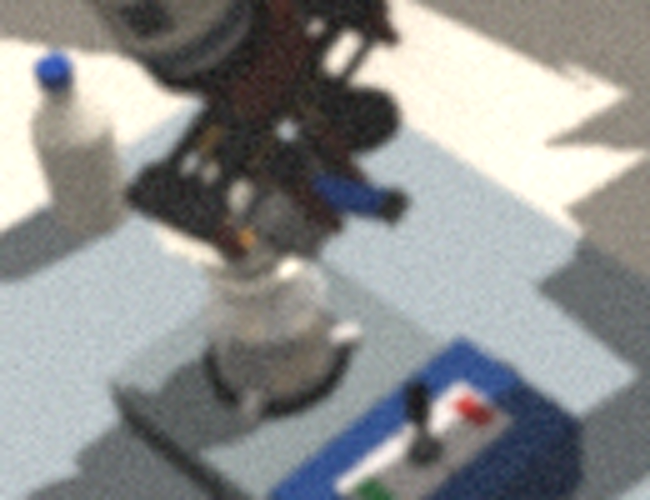

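View pics/w35.png

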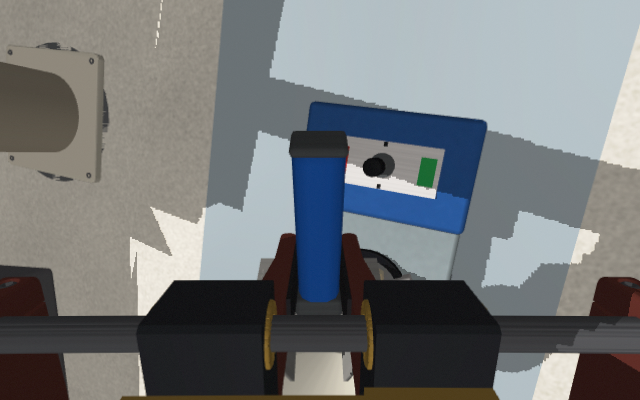

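A glimpse of brass at (245,238) suggests the spacers are at the lip. I'll tip further with a small roll wiggle.

>>> jog_arm(
  steps=[
    {"dp": [0,-0.04,0.07],"turn": [0.02,0,0],"claw": 0},
    {"dp": [0,-0.095,0.141],"turn": [0.041,0,0],"claw": 0},
    {"dp": [0,-0.16,0.21],"turn": [0.063,0,0],"claw": 0},
    {"dp": [0,-0.226,0.285],"turn": [0.0855,0,0],"claw": 0},
    {"dp": [0,-0.226,0.285],"turn": [0.0855,0.025,0],"claw": 0},
    {"dp": [0,-0.226,0.285],"turn": [0.0855,-0.01,0],"claw": 0},
    {"dp": [0,-0.226,0.285],"turn": [0.0855,-0.03,0],"claw": 0},
    {"dp": [0,-0.226,0.285],"turn": [0.0855,0,0],"claw": 0},
    {"dp": [0,-0.226,0.285],"turn": [0.0855,0,0],"claw": 0},
  ],
)

```text
t: 44.82
ee_pos: [610.5, -48.9, 322.8]
orientation: [-1.158, 0.109, 0.359]
ft_force: [-1.0, 1.3, -2.1]
width: 19.9
```

```bash
python3 - <<'E'
from plan import *
d=grab('scene'); c=d['img'][130:230,200:330]; cv2.imwrite('pics/s36.png',cv2.convertScaleAbs(cv2.cvtColor(cv2.resize(c,None,fx=5,fy=5,interpolation=2),cv2.COLOR_RGB2BGR),alpha=1.7))
slope('w36.png')
plan([([606,-128,250],40,0,-90),([606,-128,252],0,0,-90),([606,-60,262],-8,0,-90)])
E
```

```text
handle angle in tool -20.3 n 3790 4244 w 19.7 F [ 1.1  0.1 -1.7] M [-0.27 -0.23  0.04]
t 44.9167 lip [ 606.7 -126.4  243. ] {'yaw': np.float64(-89.8), 'pitch': np.float64(40.0), 'roll': np.float64(-19.9)} tcp [611.3 -49.1 323.5] f [ 1.1  0.1 -1.7] w 19.7
q [-0.23  0.53  1.31  0.27  1.72 -0.42]
dp [-0.06  -0.028  0.097] turn [ 0.0002 -0.0847 -0.0724] tcp [607. -51. 331.]
dp [-0.06   0.4   -0.732] turn [-0.2197 -0.1065 -0.0398] tcp [607. -17. 265.]
dp [-0.06   1.259 -0.801] turn [-0.2637 -0.11   -0.0326] tcp [607.  52. 259.]
```

View pics/s36.png

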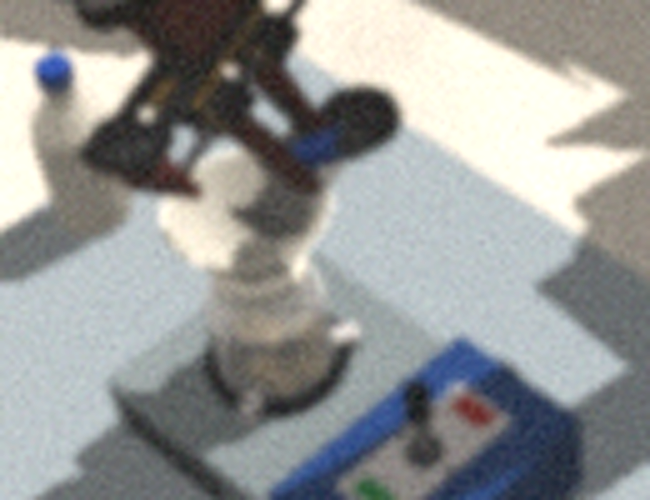

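View pics/w36.png

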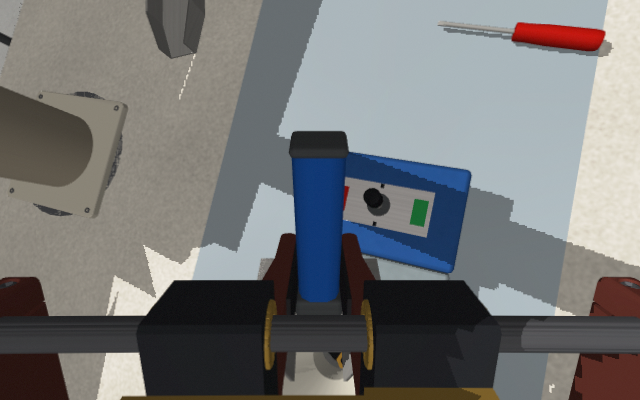

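>>> jog_arm(
  steps=[
    {"dp": [-0.01,0.05,0],"turn": [-0.035,-0.015,-0.004],"claw": 0},
    {"dp": [-0.02,0.1,-0.03],"turn": [-0.07,-0.03,-0.008],"claw": 0},
    {"dp": [-0.03,0.2,-0.08],"turn": [-0.105,-0.044,-0.013],"claw": 0},
    {"dp": [-0.04,0.3,-0.16],"turn": [-0.14,-0.058,-0.017],"claw": 0},
    {"dp": [-0.05,0.45,-0.26],"turn": [-0.175,-0.073,-0.022],"claw": 0},
    {"dp": [-0.06,0.6,-0.36],"turn": [-0.21,-0.088,-0.026],"claw": 0},
    {"dp": [-0.06,0.75,-0.46],"turn": [-0.24,-0.1,-0.03],"claw": 0},
    {"dp": [-0.06,0.9,-0.55],"turn": [-0.2637,-0.11,-0.0326],"claw": 0},
    {"dp": [-0.06,1,-0.6],"turn": [-0.2637,-0.11,-0.0326],"claw": 0},
    {"dp": [-0.06,1,-0.6],"turn": [-0.2637,-0.11,-0.0326],"claw": 0},
  ],
)

```text
t: 45.75
ee_pos: [605.9, 33.9, 274.4]
orientation: [-2.006, -0.003, 0.003]
ft_force: [-0.1, -0.0, -1.7]
width: 19.8
```

```bash
python3 - <<'E'
from plan import *
d=grab('top'); c=d['img'][110:200,320:430]; cv2.imwrite('pics/t37.png',cv2.convertScaleAbs(cv2.cvtColor(cv2.resize(c,None,fx=6,fy=6,interpolation=2),cv2.COLOR_RGB2BGR),alpha=1.7))
slope('w37.png')
plan([([606,-50,262],-6,0,-90)])
d=grab('scene'); c=d['img'][140:220,220:310]; cv2.imwrite('pics/s37.png',cv2.convertScaleAbs(cv2.cvtColor(cv2.resize(c,None,fx=7,fy=7,interpolation=2),cv2.COLOR_RGB2BGR),alpha=1.7))
E
```

```text
handle angle in tool -20.6 n 3543 4260 w 20.2 F [ 0.2 -0.6 -0.5] M [0.31 0.07 0.  ]
t 45.85 lip [606.6 -80.6 278.5] {'yaw': np.float64(-89.9), 'pitch': np.float64(-7.9), 'roll': np.float64(0.0)} tcp [607.   31.1 276. ] f [ 0.2 -0.6 -0.5] w 20.2
q [ 0.24  0.4   1.6  -0.44  1.28  0.4 ]
dp [-0.006  0.383 -0.16 ] turn [ 0.0106  0.0002 -0.0004] tcp [607.  62. 263.]
```

View pics/t37.png

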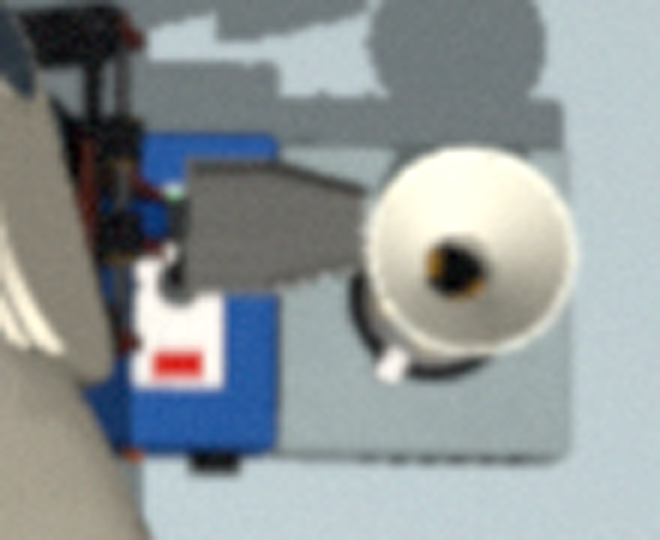

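View pics/s37.png

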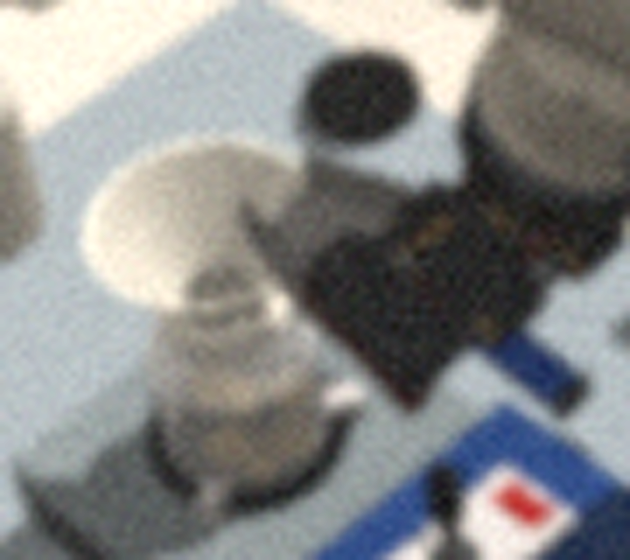

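The pan is empty. I'll check the depth of the brass seen in the spout.

```bash
python3 - <<'E'
from plan import *
d=grab('top'); hsv=cv2.cvtColor(d['img'],cv2.COLOR_RGB2HSV)
sub=(slice(110,200),slice(380,430)); 
ys,xs=np.mgrid[110+48*0:175,385:405]; ys=ys.ravel();xs=xs.ravel()
P=depth(d,np.c_[xs,ys]); h=hsv[ys,xs].astype(int)
b=(h[:,0]>8)&(h[:,0]<28)&(h[:,1]>110)&(abs(P[:,0]-608)<40)&(abs(P[:,1]+149)<45)
for x,y,p,hh in zip(xs[b],ys[b],P[b],h[b]): print(x,y,p.round(0),hh)
dark=(h[:,2]<50)&(abs(P[:,0]-608)<40)&(abs(P[:,1]+149)<45); print('dark',dark.sum(),np.percentile(P[dark][:,2],[10,50,90]) if dark.any() else '')
E
```

```text
392 152 [ 632. -148.   81.] [ 19 138  76]
393 152 [ 631. -151.   85.] [ 17 151  49]
392 153 [ 628. -148.   80.] [ 18 168  76]
393 153 [ 629. -152.   78.] [ 16 163  47]
394 153 [ 630. -156.   73.] [ 23 121  19]
392 154 [ 625. -148.   80.] [ 19 168  73]
393 154 [ 625. -152.   78.] [ 18 194  42]
392 155 [ 621. -147.   83.] [ 19 169  62]
393 155 [ 621. -151.   82.] [ 16 170  36]
392 156 [ 617. -148.   80.] [ 18 112  41]
398 156 [ 619. -171.   72.] [ 18 139  22]
399 156 [ 618. -173.   78.] [ 18 118  39]
397 157 [ 615. -167.   73.] [ 23 121  19]
398 157 [ 616. -171.   68.] [ 19 174  41]
399 157 [ 616. -174.   72.] [ 17 142  63]
395 158 [ 612. -160.   71.] [ 18 133  25]
396 158 [ 613. -164.   66.] [ 17 132  31]
397 158 [ 611. -167.   75.] [ 19 142  43]
398 158 [ 613. -171.   68.] [ 18 145  58]
399 158 [ 611. -173.   80.] [ 18 122  75]
dark 54 [65.36570321 70.85154462 77.83064883]
```

All brass in view lies at z 66–85 on the jar floor and the spout is clear. I'll take the scoop back to the bench.

>>> jog_arm(
  steps=[
    {"dp": [-0.05,0.4,0],"turn": [0,0,0],"claw": 0},
    {"dp": [-0.05,0.8,0],"turn": [0,0,0],"claw": 0},
    {"dp": [-0.05,1,0],"turn": [0,0,0],"claw": 0},
  ],
)

```text
t: 46.2
ee_pos: [604.1, 110.8, 277.3]
orientation: [-2.004, 0.002, -0.006]
ft_force: [-0.1, -0.3, -1.7]
width: 19.6
```

>>> jog_arm(
  steps=[
    {"dp": [-0.08,0.4,-0.1],"turn": [0,0,0],"claw": 0},
    {"dp": [-0.08,0.8,-0.2],"turn": [0,0,0],"claw": 0},
    {"dp": [-0.08,1,-0.3],"turn": [0,0,0],"claw": 0},
  ],
)

```text
t: 46.45
ee_pos: [598.5, 192.8, 253.7]
orientation: [-2.002, 0.001, -0.008]
ft_force: [0.0, -0.6, -1.6]
width: 19.7
```

>>> jog_arm(
  steps=[
    {"dp": [-0.08,0.35,-0.25],"turn": [0,0,0],"claw": 0},
    {"dp": [-0.08,0.7,-0.5],"turn": [0,0,0],"claw": 0},
    {"dp": [-0.08,1,-0.7],"turn": [0,0,0],"claw": 0},
  ],
)

```text
t: 46.7
ee_pos: [592.4, 273.1, 196.7]
orientation: [-2.002, 0.002, -0.008]
ft_force: [0.1, 0.1, -1.7]
width: 20.0
```

>>> jog_arm(
  steps=[
    {"dp": [-0.08,0.35,-0.25],"turn": [0,0,0],"claw": 0},
    {"dp": [-0.08,0.7,-0.5],"turn": [0,0,0],"claw": 0},
    {"dp": [-0.08,1,-0.7],"turn": [0,0,0],"claw": 0},
  ],
)

```text
t: 46.95
ee_pos: [586.4, 353.4, 139.0]
orientation: [-2.002, 0.003, -0.008]
ft_force: [0.4, -0.7, -2.2]
width: 20.1
```

>>> jog_arm(
  steps=[
    {"dp": [-0.08,0.35,-0.25],"turn": [0,0,0],"claw": 0},
    {"dp": [-0.08,0.7,-0.5],"turn": [0,0,0],"claw": 0},
    {"dp": [-0.08,0.95,-0.7],"turn": [0,0,0],"claw": 0},
    {"dp": [-0.08,0.95,-0.7],"turn": [0.012,0,0],"claw": 0},
    {"dp": [-0.08,0.95,-0.7],"turn": [0.025,0,0],"claw": 0},
    {"dp": [-0.08,0.95,-0.7],"turn": [0.025,0,0],"claw": 0},
  ],
)

```text
t: 47.45
ee_pos: [581.1, 427.9, 82.6]
orientation: [-1.923, 0.004, -0.008]
ft_force: [0.1, -0.2, -0.9]
width: 19.7
```

```bash
python3 - <<'E'
from plan import *
a=slope('w38.png'); o,Rt,l,e=now(); print(o['t'],o['ee_pos'],e,'actual pitch',e['pitch']-17.1-a)
E
```

```text
handle angle in tool -21.8 n 3241 4205 w 19.7 F [ 0.1 -0.5 -2.7] M [0.25 0.04 0.01]
47.5 [581.22588405 427.94781545  83.25492724] {'yaw': np.float64(-90.4), 'pitch': np.float64(-3.2), 'roll': np.float64(0.2)} actual pitch 1.4851601997730128
```

View pics/w38.png

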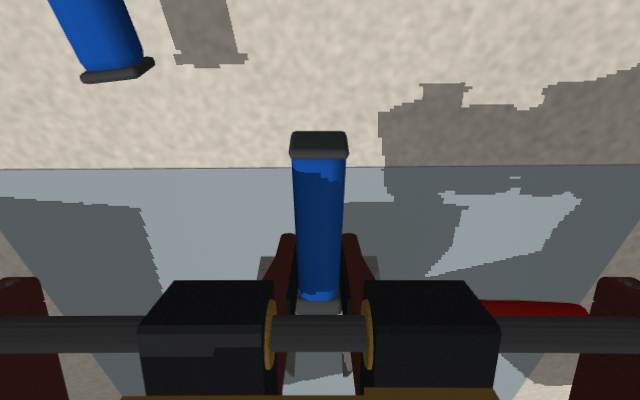

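>>> jog_arm(
  steps=[
    {"dp": [0,0,-0.2],"turn": [-0.004,0,0],"claw": 0},
    {"dp": [0,0,-0.4],"turn": [-0.008,0,0],"claw": 0},
    {"dp": [0,0,-0.55],"turn": [-0.008,0,0],"claw": 0},
    {"dp": [0,0,-0.66],"turn": [-0.008,0,0],"claw": 0},
    {"dp": [0,0,-0.74],"turn": [-0.008,0,0],"claw": 0},
    {"dp": [0,0,-0.78],"turn": [-0.008,0,0],"claw": 0},
    {"dp": [0,0,-0.81],"turn": [-0.008,0,0],"claw": 0},
    {"dp": [0,0,-0.83],"turn": [-0.008,0,0],"claw": 0},
    {"dp": [0,0,-0.84],"turn": [-0.008,0,0],"claw": 0},
  ],
)

```text
t: 48.25
ee_pos: [581.4, 428.2, 16.7]
orientation: [-1.949, 0.004, -0.01]
ft_force: [-1.2, 0.5, 1.4]
width: 19.9
```

```bash
python3 - <<'E'
from plan import *
a=slope('w39.png'); o,Rt,l,e=now(); print(o['t'],o['ee_pos'],e,'actual pitch',e['pitch']-17.1-a)
w=grab('wrist'); hsv=cv2.cvtColor(w['img'],cv2.COLOR_RGB2HSV);H,S=hsv[...,0].astype(int),hsv[...,1].astype(int)
m=(H>105)&(H<128)&(S>150); m[:,:290]=0;m[:,350:]=0
P=depth(w,np.argwhere(m)[:,::-1]); A_=np.polyfit(P[:,1],P[:,2],1); print('handle top z',np.percentile(P[:,2],[5,50,95]),'slope deg',np.degrees(np.arctan(A_[0])))
E
```

```text
handle angle in tool -21.6 n 3245 4213 w 19.7 F [0.1 0.2 0.1] M [ 0.15  0.13 -0.04]
48.3 [581.46920542 428.14705542  16.83331829] {'yaw': np.float64(-90.4), 'pitch': np.float64(-4.6), 'roll': np.float64(0.3)} actual pitch -0.09385637273200942
handle top z [34.01333638 37.65691932 38.81268259] slope deg 2.6087038644409795
```

The handle top is at z ≈ 38 and force is near zero, so the scoop is on the bench. I'll release and retreat.

>>> jog_arm(
  steps=[
    {"dp": [0,0,0],"turn": [0,0,0],"claw": 0.5},
    {"dp": [0,0,0],"turn": [0,0,0],"claw": 0.5},
    {"dp": [0,0,0],"turn": [0,0,0],"claw": 0.5},
    {"dp": [0,0,0],"turn": [0,0,0],"claw": 0.5},
    {"dp": [0,0,0],"turn": [0,0,0],"claw": 0.5},
    {"dp": [0,0.05,0.2],"turn": [0,0,0],"claw": 0.5},
    {"dp": [0,0.1,0.5],"turn": [0,0,0],"claw": 0.5},
    {"dp": [0,0.2,0.8],"turn": [0,0,0],"claw": 0.5},
    {"dp": [0,0.3,1],"turn": [0,0,0],"claw": 0.5},
    {"dp": [0,0.3,1],"turn": [0,0,0],"claw": 0.5},
  ],
)

```text
t: 49.18
ee_pos: [583.6, 455.7, 102.6]
orientation: [-1.942, -0.002, -0.015]
ft_force: [-0.3, 0.5, 0.4]
width: 44.1
```

>>> jog_arm(
  steps=[
    {"dp": [-0.5,0.3,1],"turn": [0,0,0],"claw": 0.5},
    {"dp": [-1,0.3,1],"turn": [0,0,0],"claw": 0.5},
    {"dp": [-1,0.3,1],"turn": [0,0,0],"claw": 0.5},
    {"dp": [-1,0.3,1],"turn": [0,0,0],"claw": 0.5},
  ],
)

```text
t: 49.52
ee_pos: [500.5, 482.9, 187.6]
orientation: [-1.937, -0.006, -0.016]
ft_force: [1.0, 2.1, 0.6]
width: 43.9
```

>>> jog_arm(
  steps=[
    {"dp": [-1,0.3,0.5],"turn": [0,0,0],"claw": 0.5},
    {"dp": [-1,0.3,0.5],"turn": [0,0,0],"claw": 0.5},
    {"dp": [-1,0.3,0.5],"turn": [0,0,0],"claw": 0.5},
    {"dp": [-1,0.3,0.5],"turn": [0,0,0],"claw": 0.5},
  ],
)

```text
t: 49.85
ee_pos: [418.6, 508.6, 229.3]
orientation: [-1.935, -0.01, -0.014]
ft_force: [-0.4, -0.2, 0.5]
width: 43.8
```

```bash
python3 - <<'E'
from plan import *
d=grab('top'); c=d['img'][90:240,215:485]; cv2.imwrite('pics/t40.png',cv2.convertScaleAbs(cv2.cvtColor(cv2.resize(c,None,fx=2.9,fy=2.9,interpolation=2),cv2.COLOR_RGB2BGR),alpha=1.7))
xs,ys,P=cloud(d); M=np.zeros((400,640,3)); M[ys,xs]=P; X,Y,Z=M[...,0],M[...,1],M[...,2]
m=(Z>150)&(Z<240)&(X>500)&(X<760)&(Y<-70)&(Y>-260)
k,l,st,c=cv2.connectedComponentsWithStats(m.astype(np.uint8)); i=1+np.argmax(st[1:,4])
q=onz(d,np.argwhere(l==i)[:,::-1].astype(float),220); print('rim',cv2.minEnclosingCircle(q[:,:2].astype(np.float32)))
hsv=cv2.cvtColor(d['img'],cv2.COLOR_RGB2HSV);H,S,V=[hsv[...,j].astype(int) for j in range(3)]
r=((H<5)|(H>172))&(S>150)&(V>80)&(X>700)&(X<850)&(Y>200)&(Y<330); print('driver',M[r].mean(0))
b=(H>105)&(H<128)&(S>150)&(Z>140)&(Y<-380)&(Y>-460); print('bottle cap',np.median(M[b],0))
hb=(H>105)&(H<128)&(S>150)&(Z>20)&(Z<70)&(Y>380)&(Y<520)&(X>540)&(X<620); print('scoop handle',np.median(M[hb],0), hb.sum())
s=grab('scene'); c=s['img'][130:330,180:420]; cv2.imwrite('pics/s40.png',cv2.convertScaleAbs(cv2.cvtColor(cv2.resize(c,None,fx=3.2,fy=3,interpolation=2),cv2.COLOR_RGB2BGR),alpha=1.7))
for n in('top','scene'):
    pass
print(ctrl.get_obs()['t'],ctrl.get_obs()['ee_pos'],ctrl.get_obs()['ft_force'])
E
```

```text
rim ((607.9779052734375, -147.7626495361328), 57.21940612792969)
driver [804.50183514 270.17543136  21.55197872]
bottle cap [ 571.00009662 -426.36223865  159.01874503]
scoop handle [583.12269067 457.24230551  38.07333449] 72
49.95 [420.83429085 506.71119866 227.10955072] [-0.07722724 -0.57909935 -0.2929    ]
```

View pics/t40.png

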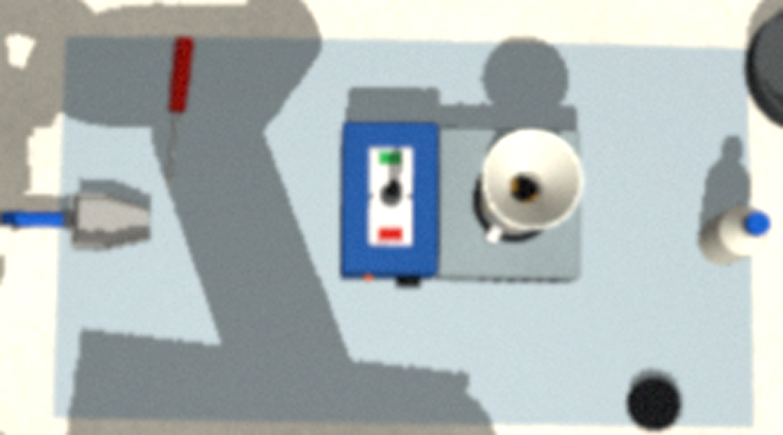

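View pics/s40.png

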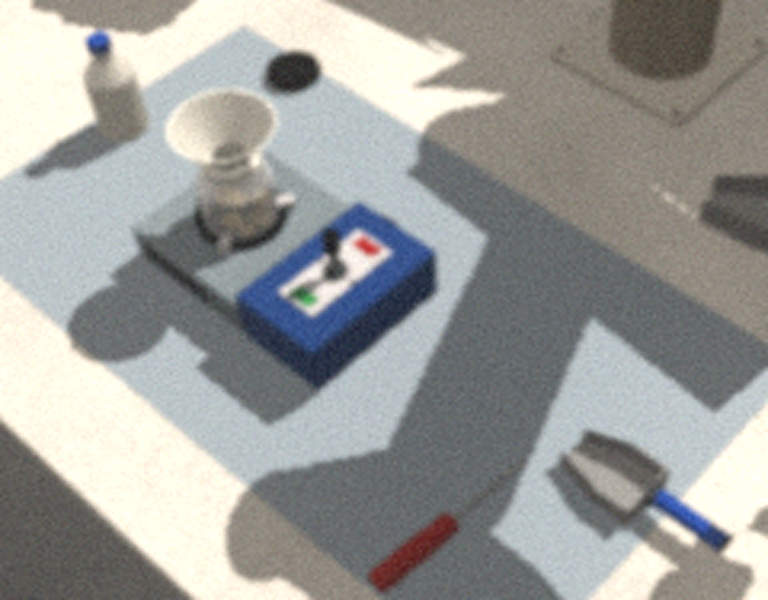

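The driver reading is off only because its handle is now in shadow: in pixels its ends match the start. I'll do one last check of the driver, the spout and stray brass, and hand in if all is well.

```bash
python3 - <<'E'
from plan import *
d=grab('top'); xs,ys,P=cloud(d); M=np.zeros((400,640,3)); M[ys,xs]=P; X,Y,Z=M[...,0],M[...,1],M[...,2]
hsv=cv2.cvtColor(d['img'],cv2.COLOR_RGB2HSV);H,S,V=[hsv[...,j].astype(int) for j in range(3)]
r=((H<6)|(H>170))&(S>140)&(V>35)&(X>690)&(X<870)&(Y>200)&(Y<330); print('driver',r.sum(),np.median(M[r],0), np.argwhere(r).mean(0)[::-1])
b=(H>8)&(H<28)&(S>110)&(X>400)&(X<720)&(Y>-300)&(Y<420)
for p in np.argwhere(b): print(p[::-1],M[p[0],p[1]].round(0),end=' ; ')
dk=(V<45)&(Z<60)&(X>350)&(X<480)&(Y<-250)&(Y>-420); print('\nlid',M[dk].mean(0) if dk.any() else None)
d0=cv2.cvtColor(cv2.imread('pics/top0.png'),cv2.COLOR_BGR2HSV)[...,2].astype(int); 
for nm,im in(('start',d0),('now',V)):
    q=np.argwhere(im[210:245,425:460]<30); print('lid px',nm,q.mean(0)[::-1]+[425,210],len(q))
E
```

```text
driver 130 [776.76783359 272.94963263  24.37703321] [276.93846154 115.00769231]
[392 152] [ 634. -149.   72.] ; [393 152] [ 631. -150.   87.] ; [394 152] [ 634. -156.   70.] ; [392 153] [ 627. -147.   85.] ; [393 153] [ 629. -152.   79.] ; [394 153] [ 631. -157.   65.] ; [391 154] [ 623. -143.   86.] ; [392 154] [ 624. -147.   85.] ; [393 154] [ 625. -152.   79.] ; [392 155] [ 621. -147.   83.] ; [393 155] [ 621. -151.   80.] ; [392 156] [ 618. -148.   77.] ; [393 156] [ 620. -154.   64.] ; [399 156] [ 619. -174.   74.] ; [398 157] [ 616. -171.   70.] ; [399 157] [ 616. -174.   72.] ; [397 158] [ 613. -168.   68.] ; [398 158] [ 613. -172.   65.] ; [399 158] [ 611. -173.   78.] ; 
lid [ 369.6440279  -334.95786766   17.86967318]
lid px start [439.90521327 228.62085308] 211
lid px now [439.92018779 228.65258216] 213
```

The driver and lid haven't moved, the only brass in view is on the jar floor (z 64–87), and the funnel is centred. Handing in.

```bash
python3 -c "
from workcell import ctrl
print(ctrl.get_obs()['t']); print(ctrl.close_job())"
```

```text
50.0
the job is handed in; nothing more can be done
None
```

I switched the selector to off, got the spacers into the jar and set the empty scoop back on the bench. I handed in at 50.0 s of the 67 s allowed; no verdict was reported.

- **Selector:** I gripped its cap and swung it from forward to upright. It still stood upright between the two marks in the last pictures, and it never went towards reverse.
- **Spill on the way:** on the first lift the scoop turned nose-down in the grip, and setting it down left four spacers on the bench. I picked those four up one at a time and dropped each through the funnel. The last two I poured from the scoop, tipped and rolled over the funnel. So only two of the six went in from the scoop, not all six as the task asked.
- **Last checks that passed:**
  - The spout is clear. The only brass in view is on the jar floor (z about 64–87 mm), with none left in the pan, the funnel or on the bench.
  - The funnel rim is within about 2 mm of where it started.
  - The scoop is on the bench right way up, with the top of its handle at z 38 mm.
  - The driver and lid have not moved, and the bottle cap is within about 1 mm of its start.
  - The robot touches nothing.
- **Not confirmed or disagreeing:**
  - I could not count all six spacers through the jar. I inferred six from the four drops and the emptied pan.
  - One driver reading was 27 mm off because shadow hid part of its handle. A repeat with a looser colour threshold matched the start within 1 mm.
  - The handle slope read 2.6° by one method and about 0° by another, both within the 7° limit.

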